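# Kit the inserts and foam cores for the next lay-up

## Robot

A 6-joint arm with a two-finger parallel gripper is mounted at the origin on the work surface. World frame = base frame: x ahead of the robot, y to its left, z up, the work surface at z = 0. Lengths are in m, angles in rad, forces in N, time in s.
With the tool pointing down it reaches from about 0.35 to 0.775 m from the base axis. Payload 7.3 kg.
Tool frame: the origin (TCP) lies between the finger pads; the fingertips stand manip.tip_extent ahead of it and the grasp point (between the pads) lies 11 mm behind it (manip.tip_extent is the distance from the TCP to the fingertips, in m); z points along the fingers, y is the direction in which the jaws open and shut (so a half turn about z gives the same grasp; the last joint's range is limited). The gripper opens to 92 mm and grips with 3 to 60 N. Pads are 19 mm wide; open, the fingers measure 130 mm over their backs; the gripper's body (75 mm by 190 mm) begins 47 mm behind the grasp point.
Start: joints at [-1.463, 0.342, 1.524, -0, 1.275, -0.146], TCP at [0.132, -0.508, 0.235] pointing down, gripper open.
Joint ranges: [-2.53, 2.53], [-0.77, 2.02], [0.04, 2.7], [-1, 4.14], [0.28, 2.66], [-3.11, 3.11]. Speed limits (rad/s): [2.57, 2.57, 3.14, 3.14, 3.14, 3.14].

## Interface

Orientations are given as [roll, pitch, yaw] about the fixed x, y, z axes, in that order (R = Rz(yaw) Ry(pitch) Rx(roll)).
In Python, from station import manip gives the robot as it stands. The module is installed in compiled form; this text tells all that it offers.
- The arm moves only by the tool drive_tool, never from a script. Its argument "series" is a list of rows, each an object with "slide": the shift along the tool's x, y, z each as a share of 0.05 m, from -1 to 1, a list of three; "roll": the turn about the tool's z as a share of 8 degrees, from -1 to 1. A call has 1 to 10 rows; each row shifts and turns the commanded pose from where the row before left it, along the tool's axes as they then stand; what a row does not reach is not made up. A row lasts 1/8 s, in which the tool goes at most 62.5 mm and 10.7 degrees, less where a joint would pass 70% of its speed; a pose out of reach is approached as far as the arm can. A call with a number of a shift or a turn outside -1 to 1 is refused whole. A call with a gripper value outside its range is refused whole. "fingers" is the opening, from 0 (shut) to 1 (fully open), set as the call begins (left out, the last holds). The fingers move at their own pace and stop on an object; "newtons" is the grip in N (left out, the last holds). Time passes only in rows, so rows that do not move let the fingers close. It gives the time, the measured TCP pose, the force and the opening at its end, in the units of the state.
- manip.read_state(): the state, without advancing time (a new reading comes with each control period).
- manip.grab_frame(name): name is "side" or "top" or "wrist"; returns (picture, depth): 480x640x3 uint8, red, green, blue; 480x640 float32, m along the optical axis (not along the pixel's ray), 0 where there is no reading.
- manip.camera_info(name): a dict with "mtx" (3x3 intrinsics, pixels), "camera_from_world" (4x4, takes a point from world to camera coordinates). Camera axes: x right, y up, looking along -z (the intrinsics and any distortion apply to the point x, -y, -z); pixel columns grow to the right and rows downward; lengths in m; the calibration is good to about 2 mm. A picture is of the moment at which its call begins: read the wrist's pose just before it. camera_info takes no time and is no camera call; for the wrist camera it gives the pose at the moment of the call.
- manip.sign_off(): hands the job in, once; it reports no verdict.
The state is a dict: "time": time; "qpos": joint angles; "qd": joint speeds; "joint_efforts": joint torques, N m; "tcp_pos": TCP position; "orientation": TCP orientation; "force": force on the tool from outside, world axes, zero at the start; "ft_torque": the same for the moment, N m; "finger_gap": finger opening in m.
Only numpy, scipy, OpenCV 4.12 (cv2) and the standard library are available. Lean on these libraries where they do the work, as an engineer would, in place of code of your own. Each camera call takes 0.05 s, during which the arm holds its last target.

## Task

Get the kit ready for the next lay-up: open the dry cabinet by its door handle, take out the cup, pour all the orange inserts from it into the blue bin, then stand the empty cup back upright inside the cabinet and shut the door fully. Also set every foam core that lies on the bench flat on its underside in the grey tray, gently, for they are brittle: never squeeze one with more than 15 N a finger. Leave the tape roll and the small beaker where they are.

Things in the scene. Friction and masses are not known exactly. Their poses are not given: they have to be found in the camera images.
- cabinet: Dry cabinet of clear acrylic, fixed, 220 mm deep (x), 290 wide (y), 280 high; origin at the centre of its underside, x points into it, its front (all door) is at x = -110 mm. Base 8 mm thick, walls and roof 6 mm. The cup stands on the base, its axis 38 to 50 mm behind the front; with the door open, a gripper reaching in from the front, tilted 25 to 45 degrees off vertical, can take it.
- door (a joint): Angle of the cabinet door, rad: 0 shut, growing as its free edge swings out towards the robot, stop at 2.0. Clear panel with white edges, 290 mm wide, 280 high, 12 thick, vertical hinge on its left (+y) edge as the robot sees it. Moves easily, stays where it is left, no latch.
- door_handle (a point): Grip point on the door handle: an upright dark-steel bar, 12 mm in diameter, near the free edge, 45 mm off the panel's face and 255 mm along the door from the hinge. The bar's top end is 31 mm above this point and 11 mm above the cabinet roof: pinch it from above. Axes turn with the door (x points into the cabinet when it is shut).
- door_hinge (a point): A point on the door's vertical hinge axis, at the height of the handle's grip point.
- cup: Round white plastic cup, 105 mm high, outer diameter 60 mm at the foot and 68 mm at the rim, wall 3 mm, floor 5 mm, 65 to 105 g empty; origin at the centre of its underside, z up through the mouth. Starts inside the cabinet with the inserts in it.
- bin: Blue open bin, 140 x 140 mm, 70 mm high, walls 4 mm, fixed to the bench; origin at the centre of its underside.
- bay: Low grey tray with a black floor for the foam cores, 270 mm (x) x 130 mm (y), rim 18 mm high, walls and floor 5 mm, fixed; origin at the centre of its underside. Takes three cores side by side along its length, each lying across it (core x along tray y).
- tape: Bystander: roll of masking tape lying flat, 100 mm across, 25 mm high, origin at the centre of its underside. Leave it alone.
- beaker: Bystander: small empty white beaker, 52 mm across, 60 mm high, origin at the centre of its underside. Leave it alone.
- insert0: Orange moulded insert, a slippery nylon cylinder 21 mm in diameter and 20 mm long, 12 g; origin at the centre of one flat end, z along its axis. Six to eight (0 to 4 always) are present, all in the cup at the start.
- insert1: Orange moulded insert, a slippery nylon cylinder 21 mm in diameter and 20 mm long, 12 g; origin at the centre of one flat end, z along its axis. Six to eight (0 to 4 always) are present, all in the cup at the start.
- insert2: Orange moulded insert, a slippery nylon cylinder 21 mm in diameter and 20 mm long, 12 g; origin at the centre of one flat end, z along its axis. Six to eight (0 to 4 always) are present, all in the cup at the start.
- insert3: Orange moulded insert, a slippery nylon cylinder 21 mm in diameter and 20 mm long, 12 g; origin at the centre of one flat end, z along its axis. Six to eight (0 to 4 always) are present, all in the cup at the start.
- insert4: Orange moulded insert, a slippery nylon cylinder 21 mm in diameter and 20 mm long, 12 g; origin at the centre of one flat end, z along its axis. Six to eight (0 to 4 always) are present, all in the cup at the start.
- insert5: Orange moulded insert, a slippery nylon cylinder 21 mm in diameter and 20 mm long, 12 g; origin at the centre of one flat end, z along its axis. Six to eight (0 to 4 always) are present, all in the cup at the start.
- insert6: Orange moulded insert, a slippery nylon cylinder 21 mm in diameter and 20 mm long, 12 g; origin at the centre of one flat end, z along its axis. Six to eight (0 to 4 always) are present, all in the cup at the start.
- insert7: Orange moulded insert, a slippery nylon cylinder 21 mm in diameter and 20 mm long, 12 g; origin at the centre of one flat end, z along its axis. Six to eight (0 to 4 always) are present, all in the cup at the start.
- core0: Brittle pale-yellow foam core: block 92 mm long (x), 40 wide (y), 30 high, with a half-round hump (radius 28 mm, full width) at mid-length, 58 mm high in all; origin at the centre of its underside, z up; 40 to 85 g. Grip across its 40 mm width. Spoiled by a squeeze over 15 N a finger (30 N over both); 8 to 10 N a finger carries it. Two or three are present, on the bench.
- core1: Brittle pale-yellow foam core: block 92 mm long (x), 40 wide (y), 30 high, with a half-round hump (radius 28 mm, full width) at mid-length, 58 mm high in all; origin at the centre of its underside, z up; 40 to 85 g. Grip across its 40 mm width. Spoiled by a squeeze over 15 N a finger (30 N over both); 8 to 10 N a finger carries it. Two or three are present, on the bench.
- core2: Brittle pale-yellow foam core: block 92 mm long (x), 40 wide (y), 30 high, with a half-round hump (radius 28 mm, full width) at mid-length, 58 mm high in all; origin at the centre of its underside, z up; 40 to 85 g. Grip across its 40 mm width. Spoiled by a squeeze over 15 N a finger (30 N over both); 8 to 10 N a finger carries it. Two or three are present, on the bench.
Mind the look-alikes: they are no part of the job. What is shaped like the core2 but turquoise is not meant. Leave any turquoise look-alike of the core1 alone.

How it is judged:
On the way, in this order (a step that is already met when the one before it is completed fails the run):
1. the cabinet door is swung open (past 1.0 rad) (value of joint door above 1 rad), for 0.2 s.
2. the cup is tipped (over 1 rad) with its mouth over or beside the bin (angle between cup's own z axis and vertical above 1 rad and horizontal distance between cup and bin below 0.2 m and height (world z) of cup above 0.06 m), for 0.05 s.
At the end, for the whole second after the job is handed in: Every insert lies in the blue bin, below its rim; the cup stands upright (0.15 rad) on the cabinet's base, inside; the door is shut (within 0.06 rad); every foam core rests on its flat underside (0.2 rad) on the floor of the grey tray, its centre inside the rim; all at rest (x of insert0 in the frame of bin between -0.068 and 0.068 m and y of insert0 in the frame of bin between -0.068 and 0.068 m and height (world z) of each of insert0, insert1, insert2, insert3, insert4, insert5, insert6, insert7 below 0.075 m and x of insert1 in the frame of bin between -0.068 and 0.068 m and y of insert1 in the frame of bin between -0.068 and 0.068 m and x of insert2 in the frame of bin between -0.068 and 0.068 m and y of insert2 in the frame of bin between -0.068 and 0.068 m and x of insert3 in the frame of bin between -0.068 and 0.068 m and y of insert3 in the frame of bin between -0.068 and 0.068 m and x of insert4 in the frame of bin between -0.068 and 0.068 m and y of insert4 in the frame of bin between -0.068 and 0.068 m and x of insert5 in the frame of bin between -0.068 and 0.068 m and y of insert5 in the frame of bin between -0.068 and 0.068 m and x of insert6 in the frame of bin between -0.068 and 0.068 m and y of insert6 in the frame of bin between -0.068 and 0.068 m and x of insert7 in the frame of bin between -0.068 and 0.068 m and y of insert7 in the frame of bin between -0.068 and 0.068 m and x of cup in the frame of cabinet between -0.105 and 0.08 m and y of cup in the frame of cabinet between -0.11 and 0.11 m and angle between cup's own z axis and vertical below 0.15 rad and height (world z) of each of cup, core0, core1, core2 below 0.02 m and x of core0 in the frame of bay between -0.13 and 0.13 m and y of core0 in the frame of bay between -0.06 and 0.06 m and angle between each of core0, core1, core2's own z axis and vertical below 0.2 rad and linear speed of each of core0, core1, core2, cup below 0.03 m/s and x of core1 in the frame of bay between -0.13 and 0.13 m and y of core1 in the frame of bay between -0.06 and 0.06 m and x of core2 in the frame of bay between -0.13 and 0.13 m and y of core2 in the frame of bay between -0.06 and 0.06 m and value of joint door below 0.06 rad); the robot touches nothing.
It fails at once if core0 squeezed with more than 30 N in all (15 N a finger) (contact force between the fingers and core0 above 30 N).
It fails at once if core1 squeezed with more than 30 N in all (15 N a finger) (contact force between the fingers and core1 above 30 N).
It fails at once if core2 squeezed with more than 30 N in all (15 N a finger) (contact force between the fingers and core2 above 30 N).
It fails at once if the tape moved more than 40 mm (distance of tape from where it was at the start of the episode above 0.04 m).
It fails at once if the beaker moved more than 40 mm (distance of beaker from where it was at the start of the episode above 0.04 m).
Of insert5, insert6, insert7 only 1 to 3 are there at a start; the rules pass over those that are not, and their reading is None.
Of core0, core1, core2 only 2 to 3 are there at a start; the rules pass over those that are not, and their reading is None.
At some moment in a run one of core0, core1, core2 may be knocked a few centimetres aside while the robot is not near it.
It also fails if it takes over 192 s, if anything falls off the work surface, if the arm or the gripper's body presses on something with over 40 N, if the wrist force passes 120 N, or if a joint passes its speed limit or range.

## Working session

There is one attempt and no reset: what is moved stays moved. The work goes in short steps, Python scripts to look and compute and a tool call to move; the robot and the scene stay as the last step left them, time stands still between calls to the robot, and variables do not carry over. Pictures are saved under pics/ and viewed, and the job is handed in when it is done.

Besides the shell and the picture viewer there is one more tool, called after ">>>" by a JSON object that holds its "op" and its "data". drive_tool: Moves the arm, as the interface text tells. Its arguments: {"type":"object","properties":{"series":{"type":"array"},"fingers":{"type":"number"},"newtons":{"type":"number"}},"required":["series"]}

```bash
mkdir -p pics; cat > h.py <<'E'
import numpy as np, cv2
from station import manip
def grab(n):
    info=manip.camera_info(n); p,d=manip.grab_frame(n); return p,d,info
def save(p,f): cv2.imwrite('pics/'+f,cv2.cvtColor(p,cv2.COLOR_RGB2BGR))
def pts(d,info):
    K=np.array(info['mtx']);T=np.linalg.inv(np.array(info['camera_from_world']))
    v,u=np.mgrid[0:480,0:640]
    X=np.stack([(u-K[0,2])/K[0,0]*d,-(v-K[1,2])/K[1,1]*d,-d,np.ones_like(d)],-1)
    return (X@T.T)[...,:3]
def ray(u,v,info,z):
    K=np.array(info['mtx']);T=np.linalg.inv(np.array(info['camera_from_world']))
    r=T[:3,:3]@np.array([(u-K[0,2])/K[0,0],-(v-K[1,2])/K[1,1],-1]);o=T[:3,3]
    return o+r*(z-o[2])/r[2]
def proj(P,info):
    K=np.array(info['mtx']);c=np.array(info['camera_from_world'])@np.append(P,1)
    return K[0,2]+K[0,0]*c[0]/-c[2], K[1,2]-K[1,1]*c[1]/-c[2]
E
python3 - <<'E'
from h import *
print(manip.read_state(), manip.tip_extent)
for n in ('side','top','wrist'):
    p,d,i=grab(n); save(p,n+'0.png'); np.savez('%s0.npz'%n,p=p,d=d,K=i['mtx'],T=i['camera_from_world']); print(n,i)
E
```

```text
{'time': 0.0, 'qpos': array([-1.46301646e+00,  3.42733387e-01,  1.52500339e+00, -2.77513085e-05,
        1.27539415e+00, -1.46015465e-01]), 'qd': array([ 7.42930518e-06, -1.14009368e-04, -1.80926378e-03,  9.61301361e-04,
        2.14344351e-04, -7.63163238e-04]), 'joint_efforts': array([ 2.95395446e-03, -4.31244206e+01, -2.44215006e+01,  7.19854049e-02,
        5.60346083e-02, -1.53154861e-04]), 'tcp_pos': array([ 0.13178011, -0.50779028,  0.23404417]), 'orientation': array([-3.14006690e+00, -1.97558877e-04,  2.53803283e-01]), 'force': array([-0.57673575, -0.02516786, -0.1792707 ]), 'ft_torque': array([-0.013503  ,  0.03931246, -0.02732025]), 'finger_gap': 0.09157312436202808} 0.008
side {'mtx': array([[595.65246541,   0.        , 336.37626382],
       [  0.        , 595.65246541, 233.67563115],
       [  0.        ,   0.        ,   1.        ]]), 'camera_from_world': array([[-0.64627007, -0.7629653 ,  0.01479683,  0.32937833],
       [ 0.57445269, -0.47364339,  0.66758224, -0.41597357],
       [-0.50233366,  0.4399385 ,  0.74438902, -1.0499212 ],
       [ 0.        ,  0.        ,  0
[... 196 characters left out ...]
amera_from_world': array([[ 0.01338946, -0.99935744,  0.03324814, -0.03503749],
       [ 0.99521615,  0.01653742,  0.09628773, -0.54180984],
       [-0.09677569,  0.03179984,  0.99479809, -1.11716449],
       [ 0.        ,  0.        ,  0.        ,  1.        ]])}
wrist {'mtx': array([[369.7254936 ,   0.        , 317.39947675],
       [  0.        , 369.7254936 , 241.5132106 ],
       [  0.        ,   0.        ,   1.        ]]), 'camera_from_world': array([[ 0.2506383 , -0.96807935, -0.00167636, -0.52351279],
       [ 0.93155481,  0.24165245, -0.27167946,  0.03456071],
       [ 0.26341237,  0.06653166,  0.96238634, -0.39022651],
       [ 0.        ,  0.        ,  0.        ,  1.        ]])}
```

View pics/top0.png

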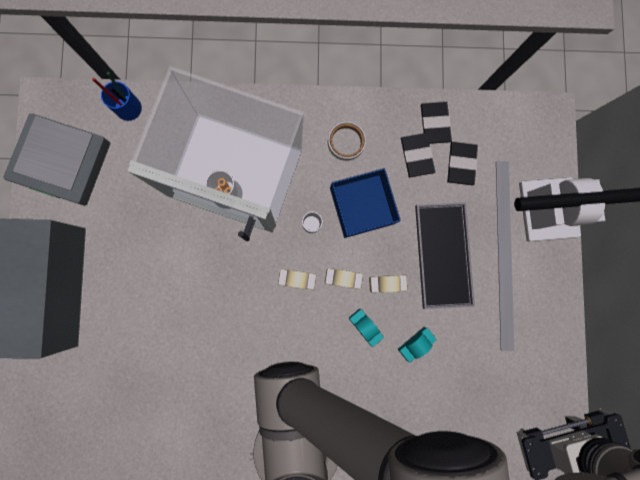

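View pics/side0.png

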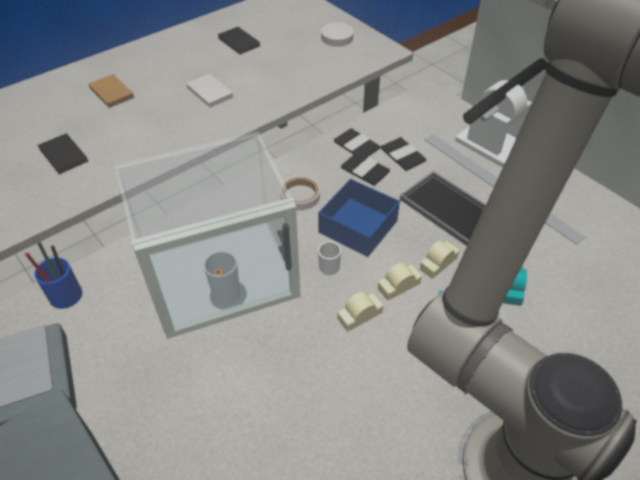

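View pics/wrist0.png

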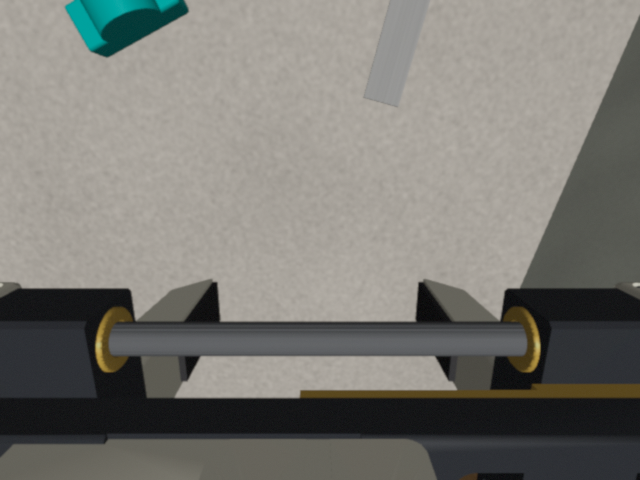

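Three yellow cores in a row (top ~297/344/389, 280), turquoise look-alikes at (366,328) and (418,345), the bin at (366,203), the tray at (444,256), the handle top at about (247,225), and the cup in the cabinet at (224,187). Now I'll measure these.

```bash
cat > m1.py <<'E'
from h import *
z=np.load('top0.npz'); p,d=z['p'],z['d']; info={'mtx':z['K'],'camera_from_world':z['T']}
P=pts(d,info)
hsv=cv2.cvtColor(p,cv2.COLOR_RGB2HSV)
def blobs(m,name,amin=60):
    m=cv2.morphologyEx(m.astype(np.uint8),cv2.MORPH_CLOSE,np.ones((3,3)))
    n,l,s,c=cv2.connectedComponentsWithStats(m)
    for k in range(1,n):
        if s[k,4]<amin: continue
        q=P[l==k]; ok=d[l==k]>0; q=q[ok]
        if len(q)==0: continue
        box=cv2.minAreaRect(q[:,:2].astype(np.float32)*1000)
        print(name,'px',c[k].round(),'n',s[k,4],'med',np.median(q,0).round(3),'z5/95',np.percentile(q[:,2],[5,95]).round(3),'rect mm',np.round(box[0],0),np.round(box[1],0),round(box[2],1))
H,S,V=[hsv[...,i].astype(int) for i in range(3)]
blobs((H>20)&(H<35)&(S>25)&(V>150),'yellow')
blobs((H>80)&(H<100)&(S>150),'turq')
blobs((H>105)&(H<125)&(S>150),'blue',300)
blobs((V<60)&(P[...,2]<0.4)&(P[...,2]>-0.05),'dark',80)
blobs((H<20)&(H>5)&(S>120),'orange',5)
for u,v in [(247,225),(244,236),(249,222),(312,222),(312,213),(347,140),(347,125),(170,70),(303,112),(133,165),(270,213),(280,220),(135,178),(444,256),(366,203),(224,187),(234,187),(215,195)]:
    print((u,v),P[v,u].round(3),d[v,u].round(3))
E
python3 m1.py; python3 - <<'E'
import cv2
a=cv2.imread('pics/top0.png')[55:300,110:500]; cv2.imwrite('pics/crop1.png',cv2.resize(a,None,fx=2,fy=2,interpolation=cv2.INTER_CUBIC))
E
```

```text
yellow px [293. 278.] n 76 med [0.425 0.015 0.057] z5/95 [0.053 0.06 ] rect mm [427.  15.] [13. 38.] 79.6
yellow px [341. 278.] n 66 med [ 0.429 -0.103  0.056] z5/95 [0.05 0.06] rect mm [ 431. -101.] [13. 38.] 77.5
yellow px [349. 280.] n 77 med [ 0.424 -0.125  0.055] z5/95 [0.049 0.059] rect mm [ 426. -126.] [17. 39.] 75.7
yellow px [302. 280.] n 73 med [ 0.423 -0.007  0.056] z5/95 [0.051 0.059] rect mm [423.  -7.] [12. 38.] 79.6
yellow px [392. 284.] n 135 med [ 0.416 -0.234  0.056] z5/95 [0.051 0.06 ] rect mm [ 416. -234.] [39. 42.] 0.8
turq px [366. 327.] n 556 med [ 0.31  -0.166  0.048] z5/95 [0.028 0.059] rect mm [ 306. -169.] [90. 37.] 39.9
turq px [418. 345.] n 665 med [ 0.267 -0.295  0.044] z5/95 [0.024 0.059] rect mm [ 266. -299.] [39. 89.] 39.2
blue px [122. 102.] n 851 med [0.861 0.451 0.058] z5/95 [0.009 0.102] rect mm [869. 459.] [71. 66.] 48.7
blue px [364. 203.] n 3145 med [ 0.626 -0.168  0.005] z5/95 [0.001 0.069] rect mm [ 619. -162.] [137. 139.] 16.5
dark px [115.  90.] n 352 med [0.886 0.46  0.078] z5/95 [0.022 0.149] rect mm [882. 456.] [63. 40.] 63.3
dark px [12
[... 2153 characters left out ...]
 [9. 1.] 27.5
(247, 225) [0.537 0.112 0.23 ] 0.936
(244, 236) [0.511 0.114 0.264] 0.9
(249, 222) [0.543 0.108 0.229] 0.938
(312, 222) [ 0.574 -0.032  0.   ] 1.173
(312, 213) [ 0.592 -0.03   0.039] 1.137
(347, 140) [ 0.796 -0.122  0.002] 1.196
(347, 125) [ 0.83  -0.12   0.021] 1.181
(170, 70) [0.846 0.272 0.279] 0.913
(303, 112) [ 0.765 -0.     0.281] 0.912
(133, 165) [0.647 0.335 0.282] 0.889
(270, 213) [0.562 0.064 0.239] 0.931
(280, 220) [0.577 0.052 0.002] 1.169
(135, 178) [ 0.682  0.434 -0.004] 1.173
(444, 256) [ 0.49  -0.379  0.003] 1.174
(366, 203) [ 0.625 -0.172  0.008] 1.175
(224, 187) [0.607 0.155 0.28 ] 0.892
(234, 187) [0.607 0.135 0.28 ] 0.893
(215, 195) [0.59  0.172 0.279] 0.892
```

View pics/crop1.png

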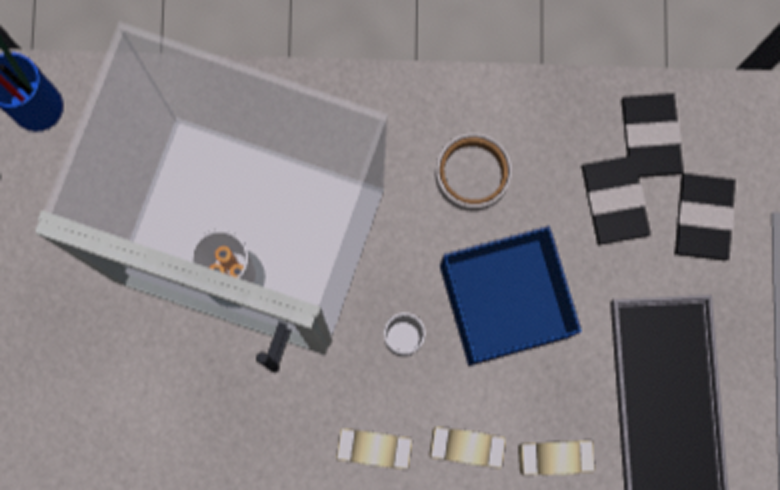

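```bash
cat > cores.py <<'E'
from h import *
def meas(f=None,guess=((.425,.004),(.428,-.114),(.416,-.234)),R=.075):
    if f: z=np.load(f); p,d=z['p'],z['d']; info={'mtx':z['K'],'camera_from_world':z['T']}
    else: p,d,info=grab('top')
    P=pts(d,info)
    for g in guess:
        m=(np.hypot(P[...,0]-g[0],P[...,1]-g[1])<R)&(d>0)
        t=m&(P[...,2]>.045)&(P[...,2]<.08)
        a=m&(P[...,2]>.022)&(P[...,2]<.08)
        hump=P[t]; q=P[a]
        box=cv2.minAreaRect(q[:,:2].astype(np.float32)*1000)
        hb=cv2.minAreaRect(hump[:,:2].astype(np.float32)*1000)
        print(g,'n',a.sum(),'all',np.round(box[0]),np.round(box[1]),round(box[2],1),'hump',np.round(hb[0]),np.round(hb[1]),round(hb[2],1),'zmax',np.percentile(hump[:,2],95).round(3))
if __name__=='__main__':
    meas('top0.npz')
E
python3 cores.py
python3 - <<'E'
import sys; sys.path.insert(0,'.')
import os; os.chdir('.')
from h import *
z=np.load('top0.npz'); info={'mtx':z['K'],'camera_from_world':z['T']};P=pts(z['d'],info)
# tray rim, bin rim
m=(P[...,2]>.012)&(P[...,2]<.03)&(abs(P[...,0]-.492)<.17)&(abs(P[...,1]+.375)<.1); print('trayrim',cv2.minAreaRect(P[m][:,:2].astype(np.float32)*1000))
m=(P[...,2]>.055)&(P[...,2]<.08)&(abs(P[...,0]-.619)<.12)&(abs(P[...,1]+.165)<.12); print('binrim',cv2.minAreaRect(P[m][:,:2].astype(np.float32)*1000))
m=(P[...,2]>.05)&(P[...,2]<.07)&(abs(P[...,0]-.59)<.05)&(abs(P[...,1]+.03)<.04); print('beaker',cv2.minAreaRect(P[m][:,:2].astype(np.float32)*1000))
m=(P[...,2]>.272)&(P[...,2]<.288)&(abs(P[...,0]-.7)<.25)&(abs(P[...,1]-.16)<.25); print('roof',cv2.minAreaRect(P[m][:,:2].astype(np.float32)*1000))
print(cv2.boxPoints(cv2.minAreaRect(P[m][:,:2].astype(np.float32)*1000)))
m=(P[...,2]>.284)&(P[...,2]<.3)&(abs(P[...,0]-.52)<.05)&(abs(P[...,1]-.11)<.05); print('handle',m.sum(),np.median(P[m],0),P[m].round(3)[::4])
# roof z=0.28 rays for handle top
v,u=np.nonzero(m); print(u.mean(),v.mean(), ray(u.mean(),v.mean(),info,.291))
E
```

```text
(0.425, 0.004) n 605 all [425.  -9.] [123.  42.] 85.3 hump [426.   7.] [50. 39.] 82.7 zmax 0.06
(0.428, -0.114) n 627 all [ 429. -114.] [149.  40.] 82.1 hump [ 429. -112.] [50. 40.] 82.0 zmax 0.06
(0.416, -0.234) n 582 all [ 418. -227.] [40. 92.] 1.6 hump [ 418. -226.] [40. 48.] 1.0 zmax 0.06
trayrim ((493.6642150878906, -376.1865234375), (271.07098388671875, 132.3048858642578), 3.6750807762145996)
binrim ((612.398681640625, -134.26962280273438), (140.2921600341797, 201.63088989257812), 16.27975082397461)
beaker ((568.9387817382812, -29.534942626953125), (49.352935791015625, 49.97903060913086), 44.92625045776367)
roof ((678.5184936523438, 180.20269775390625), (293.995849609375, 283.7013854980469), 71.57928466796875)
[[497.48578   85.56038 ]
 [766.6508    -4.087021]
 [859.5512   274.84503 ]
 [590.38617  364.49243 ]]
handle 37 [0.51592518 0.11690894 0.28823413] [[0.569 0.09  0.286]
 [0.563 0.07  0.287]
 [0.521 0.118 0.286]
 [0.518 0.115 0.288]
 [0.516 0.117 0.293]
 [0.514 0.121 0.291]
 [0.514 0.113 0.289]
 [0.512 0.117 0.292]
 [0.511 0.119 0.287]
 [0.509 0.117 0.286]]
244.56756756756758 227.78378378378378 [0.52451238 0.11030427 0.291     ]
```

```bash
cat > go.py <<'E'
from h import *
from scipy.spatial.transform import Rotation as Ro
import sys
def st():
    s=manip.read_state(); R=Ro.from_euler('xyz',s['orientation']).as_matrix(); return s,R
def plan(target,yaw_deg=None):
    s,R=st(); tcp=s['tcp_pos']
    print('t',round(s['time'],2),'tcp',tcp.round(4),'rpy',np.degrees(s['orientation']).round(1),'gap',round(s['finger_gap'],4),'q',s['qpos'].round(2),'F',s['force'].round(1))
    if yaw_deg is not None:
        y=np.degrees(s['orientation'][2]); dr=-((yaw_deg-y+180)%360-180)
        print('roll shares',round(dr/8,2)); R=R@Ro.from_euler('z',dr,degrees=True).as_matrix()
    if target is not None:
        v=R.T@(np.array(target)-tcp)/.05
        print('slide shares (after roll)',v.round(2),'rows',int(np.ceil(np.abs(v).max())))
if __name__=='__main__':
    a=[float(x) for x in sys.argv[1:]]
    plan(a[:3] if len(a)>=3 else None, a[3] if len(a)>3 else None)
E
python3 go.py .418 -.226 .12 91
```

```text
t 0.15 tcp [ 0.1318 -0.5079  0.2342] rpy [-179.9   -0.    14.5] gap 0.0921 q [-1.46  0.34  1.52 -0.    1.28 -0.15] F [0.4 0.3 0.1]
roll shares -9.56
slide shares (after roll) [5.53 5.82 2.29] rows 6
```

>>> {"op": "drive_tool", "data": {"series": [{"slide": [0, 0, 0], "roll": -0.95}, {"slide": [0, 0, 0], "roll": -0.95}, {"slide": [0, 0, 0], "roll": -0.95}, {"slide": [0, 0, 0], "roll": -0.95}, {"slide": [0, 0, 0.3], "roll": -0.95}, {"slide": [0, 0, 0.4], "roll": -0.95}, {"slide": [0, 0, 0.4], "roll": -0.95}, {"slide": [0, 0, 0.4], "roll": -0.95}, {"slide": [0, 0, 0.4], "roll": -0.95}, {"slide": [0, 0, 0.4], "roll": -0.95}], "fingers": 1, "newtons": 8}}

```text
time: 1.4
tcp_pos: [0.1318, -0.508, 0.1189]
orientation: [-3.142, -0.0, 1.585]
force: [-0.2, 0.4, 0.4]
finger_gap: 0.0919
```

>>> {"op": "drive_tool", "data": {"series": [{"slide": [0.9, 0.97, 0], "roll": 0}, {"slide": [0.9, 0.97, 0], "roll": 0}, {"slide": [0.9, 0.97, 0], "roll": 0}, {"slide": [0.9, 0.97, 0], "roll": 0}, {"slide": [0.9, 0.97, 0], "roll": 0}, {"slide": [0.9, 0.97, 0], "roll": 0}, {"slide": [0, 0, 0], "roll": 0}]}}

```text
time: 2.28
tcp_pos: [0.4067, -0.2473, 0.1196]
orientation: [3.141, -0.0, 1.587]
force: [-0.2, -0.1, 0.4]
finger_gap: 0.0917
```

```bash
python3 go.py .418 -.226 .022 91
```

```text
t 2.27 tcp [ 0.4067 -0.2473  0.1196] rpy [180.   -0.   90.9] gap 0.0917 q [-0.71  0.39  1.82  0.    0.94 -0.72] F [-0.2 -0.1  0.4]
roll shares -0.01
slide shares (after roll) [0.42 0.23 1.95] rows 2
```

>>> {"op": "drive_tool", "data": {"series": [{"slide": [0.42, 0.23, 0], "roll": 0}, {"slide": [0, 0, 0.7], "roll": 0}, {"slide": [0, 0, 0.7], "roll": 0}, {"slide": [0, 0, 0.55], "roll": 0}, {"slide": [0, 0, 0], "roll": 0}]}}

```text
time: 2.9
tcp_pos: [0.4138, -0.2293, 0.0207]
orientation: [-3.138, -0.003, 1.579]
force: [-0.7, 0.5, 0.2]
finger_gap: 0.0919
```

>>> {"op": "drive_tool", "data": {"series": [{"slide": [0, 0, 0], "roll": 0}, {"slide": [0, 0, 0], "roll": 0}, {"slide": [0, 0, 0], "roll": 0}, {"slide": [0, 0, 0], "roll": 0}, {"slide": [0, 0, 0], "roll": 0}], "fingers": 0.38, "newtons": 8}}

```text
time: 3.52
tcp_pos: [0.4157, -0.2295, 0.0224]
orientation: [3.141, 0.0, 1.58]
force: [-0.0, -0.0, -0.2]
finger_gap: 0.0466
```

```bash
python3 go.py .418 -.226 .022 91
```

```text
t 3.52 tcp [ 0.4157 -0.2295  0.0224] rpy [180.    0.   90.5] gap 0.0466 q [-0.67  0.55  1.91 -0.    0.69 -0.68] F [-0.  -0.  -0.2]
roll shares -0.06
slide shares (after roll) [0.07 0.05 0.01] rows 1
```

>>> {"op": "drive_tool", "data": {"series": [{"slide": [0.07, 0.04, 0], "roll": 0}, {"slide": [0, 0, 0], "roll": 0}, {"slide": [0, 0, 0], "roll": 0}, {"slide": [0, 0, 0], "roll": 0}], "fingers": 0.3, "newtons": 8}}

```text
time: 4.03
tcp_pos: [0.4177, -0.2259, 0.0223]
orientation: [3.141, 0.0, 1.58]
force: [2.0, 1.7, 3.3]
finger_gap: 0.0406
```

>>> {"op": "drive_tool", "data": {"series": [{"slide": [0, 0, -0.5], "roll": 0}, {"slide": [0, 0, -0.8], "roll": 0}, {"slide": [0, 0, -0.8], "roll": -0.4}, {"slide": [0, 0, 0], "roll": 0}]}}

```text
time: 4.53
tcp_pos: [0.4187, -0.227, 0.1296]
orientation: [3.138, 0.004, 1.636]
force: [-0.5, -0.5, -0.5]
finger_gap: 0.0406
```

```bash
python3 go.py .571 -.371 .1 93.7
```

```text
t 4.53 tcp [ 0.4187 -0.227   0.1296] rpy [179.8   0.2  93.8] gap 0.0406 q [-0.66  0.37  1.81 -0.    0.96 -0.72] F [-0.5 -0.5 -0.5]
roll shares 0.01
slide shares (after roll) [-3.07  2.85  0.61] rows 4
```

>>> {"op": "drive_tool", "data": {"series": [{"slide": [-0.6, 0.57, 0], "roll": 0}, {"slide": [-0.62, 0.57, 0], "roll": 0}, {"slide": [-0.62, 0.57, 0], "roll": 0}, {"slide": [-0.62, 0.57, 0], "roll": 0}, {"slide": [-0.61, 0.57, 0], "roll": 0}, {"slide": [0, 0, 0.6], "roll": 0}, {"slide": [0, 0, 0], "roll": 0}]}}

```text
time: 5.4
tcp_pos: [0.5675, -0.3683, 0.0923]
orientation: [-3.135, -0.006, 1.635]
force: [-0.5, 1.0, -1.7]
finger_gap: 0.0408
```

```bash
python3 go.py .571 -.371 .029 93.7
```

```text
t 5.4 tcp [ 0.5675 -0.3683  0.0923] rpy [-179.6   -0.4   93.7] gap 0.0408 q [-0.69  0.75  1.23 -0.    1.18 -0.75] F [-0.5  1.  -1.7]
roll shares -0.0
slide shares (after roll) [-0.07  0.07  1.26] rows 2
```

>>> {"op": "drive_tool", "data": {"series": [{"slide": [-0.05, 0.05, 0], "roll": 0}, {"slide": [0, 0, 0.5], "roll": 0}, {"slide": [0, 0, 0.5], "roll": 0}, {"slide": [0, 0, 0.18], "roll": 0}, {"slide": [0, 0, 0], "roll": 0}, {"slide": [0, 0, 0], "roll": 0}]}}

```text
time: 6.15
tcp_pos: [0.5731, -0.3727, 0.0398]
orientation: [3.14, 0.002, 1.636]
force: [0.1, -0.3, 1.2]
finger_gap: 0.0409
```

>>> {"op": "drive_tool", "data": {"series": [{"slide": [0, 0, 0.12], "roll": 0}, {"slide": [0, 0, 0.08], "roll": 0}, {"slide": [0, 0, 0.04], "roll": 0}, {"slide": [0, 0, 0], "roll": 0}]}}

```text
time: 6.65
tcp_pos: [0.5725, -0.3722, 0.027]
orientation: [3.141, 0.0, 1.636]
force: [-1.6, 0.4, 3.9]
finger_gap: 0.0408
```

>>> {"op": "drive_tool", "data": {"series": [{"slide": [0, 0, 0], "roll": 0}, {"slide": [0, 0, 0], "roll": 0}, {"slide": [0, 0, -0.5], "roll": 0}, {"slide": [0, 0, -0.8], "roll": 0}, {"slide": [0, 0, -0.7], "roll": 0}, {"slide": [0, 0, 0], "roll": 0.6}], "fingers": 0.61}}

```text
time: 7.4
tcp_pos: [0.5739, -0.3733, 0.13]
orientation: [3.136, 0.004, 1.551]
force: [0.5, -0.8, -0.3]
finger_gap: 0.056
```

```bash
python3 go.py .429 -.112 .12 82
```

```text
t 7.4 tcp [ 0.5739 -0.3733  0.13  ] rpy [179.7   0.2  88.8] gap 0.056 q [-0.69  0.72  1.17 -0.    1.24 -0.67] F [ 0.5 -0.8 -0.3]
roll shares 0.85
slide shares (after roll) [ 4.77 -3.6   0.16] rows 5
```

>>> {"op": "drive_tool", "data": {"series": [{"slide": [0, 0, 0], "roll": 0.85}, {"slide": [0.68, -0.51, 0], "roll": 0}, {"slide": [0.68, -0.51, 0], "roll": 0}, {"slide": [0.68, -0.51, 0], "roll": 0}, {"slide": [0.68, -0.51, 0], "roll": 0}, {"slide": [0.68, -0.51, 0], "roll": 0}, {"slide": [0.68, -0.51, 0.1], "roll": 0}, {"slide": [0.68, -0.51, 0.1], "roll": 0}, {"slide": [0, 0, 0], "roll": 0}, {"slide": [0, 0, 0], "roll": 0}], "fingers": 1}}

```text
time: 8.65
tcp_pos: [0.429, -0.1125, 0.1166]
orientation: [3.14, 0.001, 1.434]
force: [-0.1, -0.1, -0.8]
finger_gap: 0.0919
```

```bash
python3 go.py .429 -.112 .022 82; python3 -c "
from cores import *
meas()"
```

```text
t 8.65 tcp [ 0.429  -0.1125  0.1166] rpy [179.9   0.   82.2] gap 0.0919 q [-0.43  0.34  1.91 -0.    0.89 -0.29] F [-0.1 -0.1 -0.8]
roll shares 0.02
slide shares (after roll) [ 0.01 -0.01  1.89] rows 2
(0.425, 0.004) n 597 all [424.  -8.] [121.  41.] 83.9 hump [426.   6.] [48. 40.] 82.9 zmax 0.06Traceback (most recent call last):
  File "<string>", line 3, in <module>
    meas()
    ~~~~^^
  File "cores.py", line 13, in meas
    print(g,'n',a.sum(),'all',np.round(box[0]),np.round(box[1]),round(box[2],1),'hump',np.round(hb[0]),np.round(hb[1]),round(hb[2],1),'zmax',np.percentile(hump[:,2],95).round(3))
                                                                                                                                             ~~~~~~~~~~~~~^^^^^^^^^^^^^^
    return _quantile_unchecked(
        a, q, axis, out, overwrite_input, method, keepdims, weights)
    return _ureduce(a,
                    func=_quantile_ureduce_func,
    ...<5 lines>...
                    overwrite_input=overwrite_input,
                    method=method)
    r = func(a, **kwargs)
    result = _quantile(arr,
                       quantiles=q,
    ...<2 lines>...
                       out=out,
                       weights=wgt)
    slices_having_nans = np.isnan(arr[-1, ...])
                                  ~~~^^^^^^^^^
IndexError: index -1 is out of bounds for axis 0 with size 0
```

>>> {"op": "drive_tool", "data": {"series": [{"slide": [0, 0, 0.65], "roll": 0}, {"slide": [0, 0, 0.65], "roll": 0}, {"slide": [0, 0, 0.57], "roll": 0}, {"slide": [0, 0, 0], "roll": 0}]}}

```text
time: 9.2
tcp_pos: [0.4275, -0.1124, 0.0212]
orientation: [-3.138, -0.001, 1.433]
force: [-1.1, 0.4, 0.5]
finger_gap: 0.0917
```

>>> {"op": "drive_tool", "data": {"series": [{"slide": [0, 0, 0], "roll": 0}, {"slide": [0, 0, 0], "roll": 0}, {"slide": [0, 0, 0], "roll": 0}, {"slide": [0, 0, 0], "roll": 0}, {"slide": [0, 0, 0], "roll": 0}, {"slide": [0, 0, 0], "roll": 0}, {"slide": [0, 0, 0], "roll": 0}], "fingers": 0.3, "newtons": 8}}

```text
time: 10.07
tcp_pos: [0.4283, -0.112, 0.0228]
orientation: [3.141, 0.0, 1.434]
force: [-0.7, 0.2, 2.5]
finger_gap: 0.04
```

>>> {"op": "drive_tool", "data": {"series": [{"slide": [0, 0, -0.5], "roll": 0}, {"slide": [0, 0, -0.8], "roll": -0.7}, {"slide": [0, 0, -0.8], "roll": -0.74}, {"slide": [0, 0, 0], "roll": 0}]}}

```text
time: 10.58
tcp_pos: [0.4297, -0.1126, 0.13]
orientation: [3.137, 0.003, 1.635]
force: [-0.3, 0.3, -1.1]
finger_gap: 0.0397
```

```bash
python3 go.py .493 -.376 .13 93.7
```

```text
t 10.57 tcp [ 0.4297 -0.1126  0.13  ] rpy [179.7   0.2  93.7] gap 0.0397 q [-0.43  0.32  1.89 -0.    0.93 -0.49] F [-0.3  0.3 -1.1]
roll shares -0.0
slide shares (after roll) [-5.34  0.92  0.02] rows 6
```

>>> {"op": "drive_tool", "data": {"series": [{"slide": [-0.6, 0.1, 0], "roll": 0}, {"slide": [-0.8, 0.14, 0], "roll": 0}, {"slide": [-0.8, 0.14, 0], "roll": 0}, {"slide": [-0.8, 0.14, 0], "roll": 0}, {"slide": [-0.8, 0.14, 0], "roll": 0}, {"slide": [-0.8, 0.14, 0], "roll": 0}, {"slide": [-0.74, 0.12, 0], "roll": 0}, {"slide": [0, 0, 0.6], "roll": 0}, {"slide": [0, 0, 0.6], "roll": 0}, {"slide": [0, 0, 0], "roll": 0}]}}

```text
time: 11.82
tcp_pos: [0.4891, -0.3737, 0.0637]
orientation: [-3.136, -0.006, 1.634]
force: [-0.7, 0.3, -0.2]
finger_gap: 0.04
```

```bash
python3 go.py .493 -.376 .0275 93.7
```

```text
t 11.82 tcp [ 0.4891 -0.3737  0.0637] rpy [-179.7   -0.3   93.6] gap 0.04 q [-0.78  0.68  1.46 -0.    1.01 -0.84] F [-0.7  0.3 -0.2]
roll shares -0.01
slide shares (after roll) [-0.05  0.08  0.72] rows 1
```

>>> {"op": "drive_tool", "data": {"series": [{"slide": [0, 0, 0.3], "roll": 0}, {"slide": [0, 0, 0.3], "roll": 0}, {"slide": [0, 0, 0.12], "roll": 0}, {"slide": [0, 0, 0.07], "roll": 0}, {"slide": [0, 0, 0], "roll": 0}, {"slide": [0, 0, 0], "roll": 0}]}}

```text
time: 12.58
tcp_pos: [0.4913, -0.3757, 0.0287]
orientation: [3.141, 0.001, 1.635]
force: [-0.9, -0.2, -1.6]
finger_gap: 0.0399
```

>>> {"op": "drive_tool", "data": {"series": [{"slide": [0, 0, 0.02], "roll": 0}, {"slide": [0, 0, 0], "roll": 0}]}}

```text
time: 12.82
tcp_pos: [0.4913, -0.3757, 0.0277]
orientation: [3.141, 0.001, 1.635]
force: [0.2, -0.1, 3.0]
finger_gap: 0.0403
```

>>> {"op": "drive_tool", "data": {"series": [{"slide": [0, 0, 0], "roll": 0}, {"slide": [0, 0, 0], "roll": 0}, {"slide": [0, 0, 0], "roll": 0}, {"slide": [0, 0, -0.5], "roll": 0}, {"slide": [0, 0, -0.8], "roll": 0}, {"slide": [0, 0, -0.7], "roll": 0.69}, {"slide": [0, 0, 0], "roll": 0.69}], "fingers": 0.6}}

```text
time: 13.7
tcp_pos: [0.4925, -0.3767, 0.1307]
orientation: [3.136, 0.004, 1.439]
force: [0.2, 0.7, -0.1]
finger_gap: 0.0549
```

```bash
python3 go.py .426 .0065 .12 82.8
```

```text
t 13.7 tcp [ 0.4925 -0.3767  0.1307] rpy [179.7   0.2  82.4] gap 0.0549 q [-0.78  0.6   1.39 -0.    1.14 -0.64] F [ 0.2  0.7 -0.1]
roll shares -0.04
slide shares (after roll) [ 7.44 -2.28  0.17] rows 8
```

>>> {"op": "drive_tool", "data": {"series": [{"slide": [0.7, -0.24, 0], "roll": 0}, {"slide": [0.8, -0.24, 0], "roll": 0}, {"slide": [0.8, -0.24, 0], "roll": 0}, {"slide": [0.8, -0.24, 0], "roll": 0}, {"slide": [0.8, -0.24, 0], "roll": 0}, {"slide": [0.8, -0.24, 0], "roll": 0}, {"slide": [0.8, -0.24, 0], "roll": 0}, {"slide": [0.8, -0.24, 0], "roll": 0}, {"slide": [0.8, -0.24, 0], "roll": 0}, {"slide": [0.34, -0.12, 0], "roll": 0}], "fingers": 1}}

```text
time: 14.95
tcp_pos: [0.4252, 0.0099, 0.1273]
orientation: [-3.141, -0.0, 1.444]
force: [1.0, 0.4, 0.9]
finger_gap: 0.0919
```

>>> {"op": "drive_tool", "data": {"series": [{"slide": [0, 0, 0], "roll": 0}, {"slide": [0, 0, 0], "roll": 0}]}}

```text
time: 15.2
tcp_pos: [0.4262, 0.0075, 0.1273]
orientation: [3.141, 0.0, 1.442]
force: [0.4, -0.5, -0.8]
finger_gap: 0.0918
```

```bash
python3 go.py .426 .0065 .0225 82.8; python3 -c "
from h import *
p,d,i=grab('wrist'); save(p,'w1.png')"
```

```text
t 15.2 tcp [0.4262 0.0075 0.1273] rpy [180.    0.   82.6] gap 0.0918 q [-0.16  0.3   1.93 -0.    0.91 -0.03] F [ 0.4 -0.5 -0.8]
roll shares -0.02
slide shares (after roll) [-0.02 -0.    2.1 ] rows 3
```

View pics/w1.png

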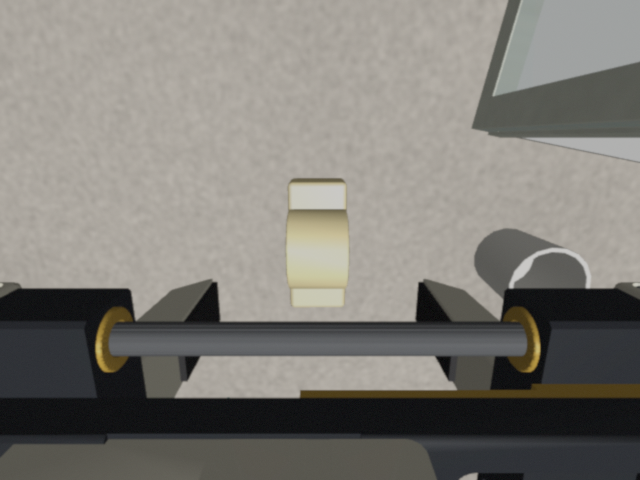

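The wrist view shows the core centred between the jaws (318, 245), with the beaker well clear at (550, 270).

>>> {"op": "drive_tool", "data": {"series": [{"slide": [0, 0, 0.7], "roll": 0}, {"slide": [0, 0, 0.7], "roll": 0}, {"slide": [0, 0, 0.68], "roll": 0}, {"slide": [0, 0, 0], "roll": 0}]}}

```text
time: 15.75
tcp_pos: [0.4245, 0.0075, 0.0216]
orientation: [-3.137, 0.0, 1.441]
force: [0.2, 0.1, 0.1]
finger_gap: 0.0918
```

>>> {"op": "drive_tool", "data": {"series": [{"slide": [0, 0, 0], "roll": 0}, {"slide": [0, 0, 0], "roll": 0}, {"slide": [0, 0, 0], "roll": 0}, {"slide": [0, 0, 0], "roll": 0}, {"slide": [0, 0, 0], "roll": 0}, {"slide": [0, 0, 0], "roll": 0}, {"slide": [0, 0, 0], "roll": 0}], "fingers": 0.3, "newtons": 8}}

```text
time: 16.62
tcp_pos: [0.4259, 0.0081, 0.0233]
orientation: [3.142, 0.0, 1.442]
force: [-0.6, -0.4, 2.8]
finger_gap: 0.0396
```

>>> {"op": "drive_tool", "data": {"series": [{"slide": [0, 0, -0.5], "roll": 0}, {"slide": [0, 0, -0.8], "roll": -0.69}, {"slide": [0, 0, -0.8], "roll": -0.69}, {"slide": [0, 0, 0], "roll": 0}]}}

```text
time: 17.12
tcp_pos: [0.4275, 0.0079, 0.1305]
orientation: [3.136, 0.001, 1.635]
force: [0.0, 0.4, 0.3]
finger_gap: 0.0401
```

```bash
python3 go.py .415 -.381 .13 93.7
```

```text
t 17.12 tcp [0.4275 0.0079 0.1305] rpy [1.797e+02 1.000e-01 9.370e+01] gap 0.0401 q [-0.16  0.29  1.93 -0.    0.91 -0.23] F [0.  0.4 0.3]
roll shares -0.0
slide shares (after roll) [-7.74 -0.75  0.02] rows 8
```

>>> {"op": "drive_tool", "data": {"series": [{"slide": [-0.6, -0.07, 0], "roll": 0}, {"slide": [-0.85, -0.08, 0], "roll": 0}, {"slide": [-0.85, -0.08, 0], "roll": 0}, {"slide": [-0.85, -0.08, 0], "roll": 0}, {"slide": [-0.85, -0.08, 0], "roll": 0}, {"slide": [-0.85, -0.08, 0], "roll": 0}, {"slide": [-0.85, -0.08, 0], "roll": 0}, {"slide": [-0.85, -0.08, 0], "roll": 0}, {"slide": [-0.7, -0.06, 0], "roll": 0}, {"slide": [-0.47, -0.06, 0], "roll": 0}]}}

```text
time: 18.38
tcp_pos: [0.4123, -0.3806, 0.1262]
orientation: [-3.14, -0.002, 1.632]
force: [0.1, -0.2, 0.2]
finger_gap: 0.04
```

>>> {"op": "drive_tool", "data": {"series": [{"slide": [0, 0, 0.5], "roll": 0}, {"slide": [0, 0, 0.6], "roll": 0}, {"slide": [0, 0, 0], "roll": 0}, {"slide": [0, 0, 0], "roll": 0}]}}

```text
time: 18.88
tcp_pos: [0.4132, -0.3796, 0.0733]
orientation: [-3.141, -0.0, 1.634]
force: [0.0, 0.2, -0.5]
finger_gap: 0.0401
```

```bash
python3 go.py .415 -.381 .0285 93.7
```

```text
t 18.88 tcp [ 0.4132 -0.3796  0.0733] rpy [-180.    -0.    93.6] gap 0.0401 q [-0.88  0.58  1.62 -0.    0.94 -0.94] F [ 0.   0.2 -0.5]
roll shares -0.01
slide shares (after roll) [-0.03  0.03  0.9 ] rows 1
```

>>> {"op": "drive_tool", "data": {"series": [{"slide": [0, 0.03, 0.35], "roll": 0}, {"slide": [0, 0, 0.35], "roll": 0}, {"slide": [0, 0, 0.12], "roll": 0}, {"slide": [0, 0, 0.06], "roll": 0}, {"slide": [0, 0, 0.02], "roll": 0}, {"slide": [0, 0, 0], "roll": 0}]}}

```text
time: 19.62
tcp_pos: [0.4148, -0.3797, 0.0286]
orientation: [3.141, 0.001, 1.635]
force: [-0.4, 0.2, -1.0]
finger_gap: 0.0398
```

>>> {"op": "drive_tool", "data": {"series": [{"slide": [0, 0, 0], "roll": 0}, {"slide": [0, 0, 0], "roll": 0}, {"slide": [0, 0, 0], "roll": 0}, {"slide": [0, 0, -0.5], "roll": 0}, {"slide": [0, 0, -0.8], "roll": 0}, {"slide": [0, 0, -0.8], "roll": 0}, {"slide": [0, 0, -0.8], "roll": 0}, {"slide": [0, 0, -0.8], "roll": 0}, {"slide": [0, 0, -0.8], "roll": 0}], "fingers": 0.6}}

```text
time: 20.75
tcp_pos: [0.4144, -0.3793, 0.2547]
orientation: [3.141, 0.0, 1.635]
force: [0.3, 1.1, 0.3]
finger_gap: 0.055
```

```bash
python3 go.py; python3 -c "
from h import *
p,d,i=grab('top'); save(p,'t2.png'); np.savez('top1.npz',p=p,d=d,K=i['mtx'],T=i['camera_from_world'])
p,d,i=grab('side'); save(p,'s2.png')"
```

```text
t 20.75 tcp [ 0.4144 -0.3793  0.2547] rpy [180.    0.   93.7] gap 0.055 q [-0.88  0.4   1.39 -0.    1.36 -0.94] F [0.3 1.1 0.3]
```

View pics/t2.png

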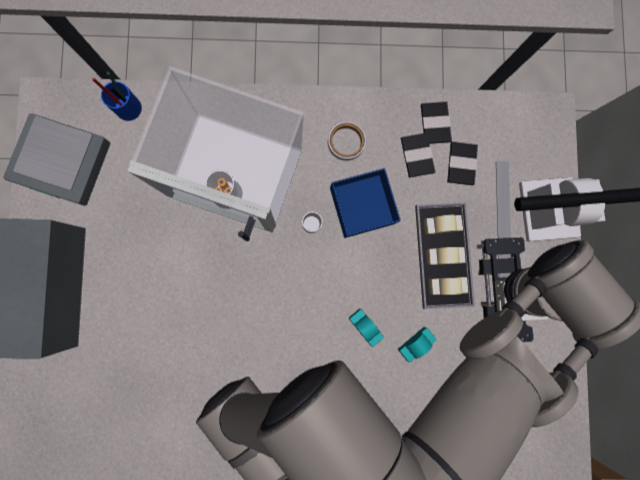

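View pics/s2.png

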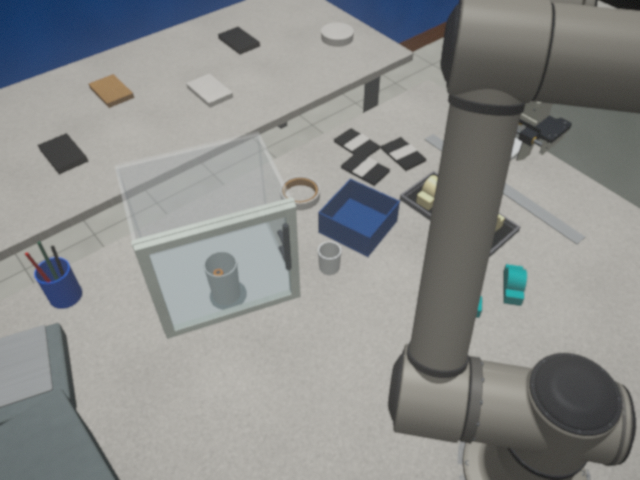

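```bash
cat > cab.py <<'E'
from h import *
z=np.load('top0.npz'); info={'mtx':z['K'],'camera_from_world':z['T']};P=pts(z['d'],info); d=z['d']
m=((P[...,2]>.268)&(P[...,2]<.288)&(abs(P[...,0]-.7)<.25)&(abs(P[...,1]-.16)<.25)).astype(np.uint8)
m=cv2.morphologyEx(m,cv2.MORPH_OPEN,np.ones((9,9)))
v,u=np.nonzero(m); q=np.array([ray(a,b,info,.28)[:2] for a,b in zip(u,v)])
b=cv2.minAreaRect(q.astype(np.float32)*1000); print('roof+door',b); print(cv2.boxPoints(b).round(1))
for px in [(244,236),(244,234),(245,237)]: print(px,ray(*px,info,.291).round(4))
E
python3 cab.py
python3 -c "
import cv2
a=cv2.imread('pics/top0.png')[205:250,225:300]; cv2.imwrite('pics/crop2.png',cv2.resize(a,None,fx=10,fy=10,interpolation=cv2.INTER_NEAREST))"
```

```text
roof+door ((700.5368041992188, 171.84873962402344), (293.8888244628906, 234.4263458251953), 71.76472473144531)
[[543.2  69. ]
 [765.9  -4.4]
 [857.8 274.7]
 [635.2 348.1]]
(244, 236) [0.5084 0.111  0.291 ]
(244, 234) [0.5123 0.1111 0.291 ]
(245, 237) [0.5065 0.109  0.291 ]
```

View pics/crop2.png

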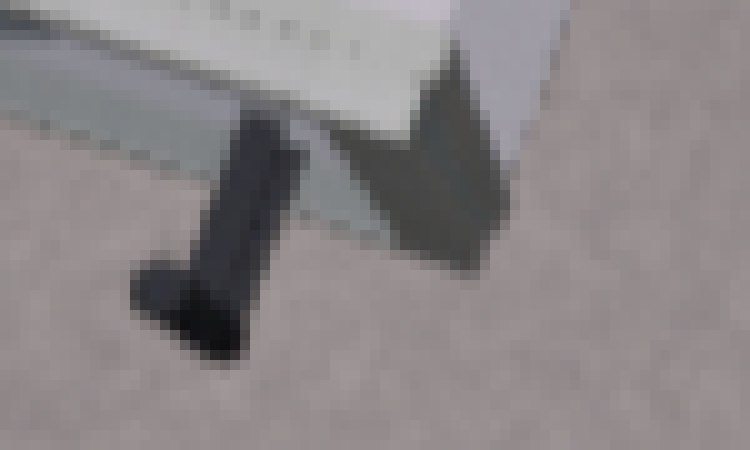

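>>> {"op": "drive_tool", "data": {"series": [{"slide": [0, 0, -0.5], "roll": -0.94}, {"slide": [0, 0, -0.5], "roll": -0.94}, {"slide": [0, 0, -0.5], "roll": -0.94}, {"slide": [0, 0, -0.2], "roll": -0.94}, {"slide": [0, 0, 0], "roll": -0.94}, {"slide": [0, 0, 0], "roll": -0.94}, {"slide": [0, 0, 0], "roll": -0.94}, {"slide": [0, 0, 0], "roll": -0.94}, {"slide": [0, 0, 0], "roll": -0.94}, {"slide": [0, 0, 0], "roll": 0}], "fingers": 0.6}}

```text
time: 22.1
tcp_pos: [0.4144, -0.3793, 0.3374]
orientation: [3.141, -0.001, 2.815]
force: [-0.0, -0.7, 0.9]
finger_gap: 0.0551
```

```bash
python3 go.py .5125 .118 .345 161.8
```

```text
t 22.1 tcp [ 0.4144 -0.3793  0.3374] rpy [ 1.800e+02 -1.000e-01  1.613e+02] gap 0.0551 q [-0.88  0.36  1.22 -0.    1.56 -2.12] F [-0.  -0.7  0.9]
roll shares -0.07
slide shares (after roll) [ 1.24 10.06 -0.14] rows 11
```

>>> {"op": "drive_tool", "data": {"series": [{"slide": [0.1, 0.8, 0], "roll": 0}, {"slide": [0.12, 1, 0], "roll": 0}, {"slide": [0.12, 1, 0], "roll": 0}, {"slide": [0.12, 1, 0], "roll": 0}, {"slide": [0.12, 1, 0], "roll": 0}, {"slide": [0.12, 1, 0], "roll": 0}, {"slide": [0.12, 1, 0], "roll": 0}, {"slide": [0.12, 1, 0], "roll": 0}, {"slide": [0.12, 1, 0], "roll": 0}, {"slide": [0.12, 0.9, 0], "roll": 0}]}}

```text
time: 23.35
tcp_pos: [0.5138, 0.1008, 0.3378]
orientation: [-3.141, -0.0, 2.813]
force: [0.7, -0.0, 0.0]
finger_gap: 0.0552
```

>>> {"op": "drive_tool", "data": {"series": [{"slide": [0, 0, 0], "roll": 0}, {"slide": [0, 0, 0], "roll": 0}, {"slide": [0, 0, 0], "roll": 0}]}}

```text
time: 23.72
tcp_pos: [0.5137, 0.0978, 0.3382]
orientation: [-3.141, 0.0, 2.814]
force: [-0.2, 0.0, 0.4]
finger_gap: 0.0551
```

```bash
python3 go.py .5125 .118 .345 161.8; python3 -c "
from h import *
p,d,i=grab('wrist'); save(p,'w3.png'); np.savez('w3.npz',p=p,d=d,K=i['mtx'],T=i['camera_from_world'])"
```

```text
t 23.73 tcp [0.5137 0.0978 0.3382] rpy [-180.     0.   161.2] gap 0.0551 q [ 0.04  0.28  1.33 -0.    1.53 -1.2 ] F [-0.2  0.   0.4]
roll shares -0.07
slide shares (after roll) [ 0.15  0.38 -0.14] rows 1
```

View pics/w3.png

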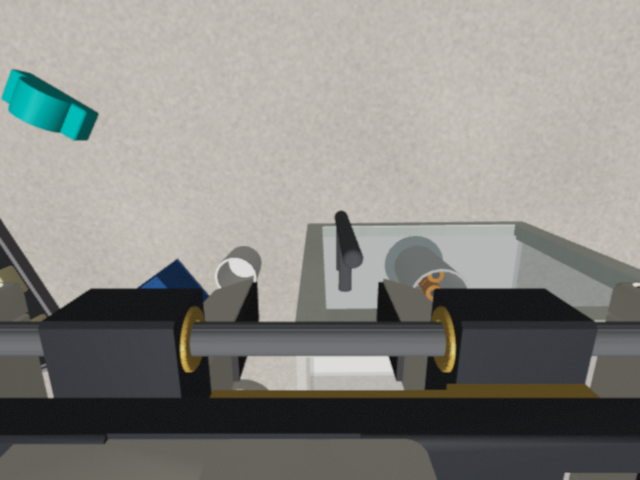

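The bar's top end is at pixel (352, 257), running down to (341, 213). I'll cast that point onto z = 0.291.

```bash
python3 -c "
from h import *
z=np.load('w3.npz'); i={'mtx':z['K'],'camera_from_world':z['T']}; P=pts(z['d'],i)
print(ray(352,257,i,.291),P[257,352],P[262,352],P[220,342],P[285,345],P[275,345],z['d'][257,352])"
python3 go.py .5125 .118 .25 161.8
```

```text
[0.5110853  0.11941927 0.291     ] [0.51147264 0.11940477 0.28986324] [0.51415267 0.11852472 0.29030776] [0.50787492 0.12003125 0.2091069 ] [0.55129441 0.10707666 0.2298801 ] [0.54384244 0.10948212 0.22944641] 0.20831788
t 23.77 tcp [0.5138 0.0978 0.3382] rpy [-180.     0.   161.2] gap 0.055 q [ 0.04  0.28  1.33 -0.    1.53 -1.2 ] F [ 0.1 -0.2 -0.1]
roll shares -0.07
slide shares (after roll) [0.15 0.38 1.76] rows 2
```

>>> {"op": "drive_tool", "data": {"series": [{"slide": [0.17, 0.41, 0], "roll": -0.07}, {"slide": [0, 0, 0], "roll": 0}, {"slide": [0, 0, 0.6], "roll": 0}, {"slide": [0, 0, 0.6], "roll": 0}, {"slide": [0, 0, 0.52], "roll": 0}, {"slide": [0, 0, 0], "roll": 0}]}}

```text
time: 24.52
tcp_pos: [0.5114, 0.12, 0.2507]
orientation: [-3.14, -0.004, 2.824]
force: [0.1, -0.2, -0.6]
finger_gap: 0.0554
```

>>> {"op": "drive_tool", "data": {"series": [{"slide": [0, 0, 0], "roll": 0}, {"slide": [0, 0, 0], "roll": 0}, {"slide": [0, 0, 0], "roll": 0}, {"slide": [0, 0, 0], "roll": 0}, {"slide": [0, 0, 0], "roll": 0}, {"slide": [0, 0, 0], "roll": 0}], "fingers": 0, "newtons": 25}}

```text
time: 25.28
tcp_pos: [0.5118, 0.12, 0.2524]
orientation: [-3.139, -0.001, 2.825]
force: [-3.8, -5.5, 2.5]
finger_gap: 0.0114
```

```bash
cat > arc.py <<'E'
import numpy as np
from scipy.spatial.transform import Rotation as Ro
H=np.array([.640,.346]); h0=np.array([.512,.119])
# yaw turns at -6.5deg per step (roll +), door turns 6.5..; rows: roll applied first then slide?
yaw0=161.8
def pos(th): 
    c,s=np.cos(-th),np.sin(-th); return H+np.array([[c,-s],[s,c]])@(h0-H)
n=24; tot=np.radians(96)
for k in range(n):
    d=pos(tot*(k+1)/n)-pos(tot*k/n)
    y=np.radians(yaw0)
    x=np.array([np.cos(y),np.sin(y)]);yy=np.array([np.sin(y),-np.cos(y)])
    print(k,pos(tot*(k+1)/n).round(3),'slide',round(d@x/.05,2),round(d@yy/.05,2))
E
python3 arc.py; python3 go.py
```

```text
0 [0.496 0.128] slide 0.35 0.08
1 [0.482 0.139] slide 0.35 0.11
2 [0.468 0.151] slide 0.34 0.13
3 [0.454 0.163] slide 0.33 0.15
4 [0.442 0.176] slide 0.32 0.18
5 [0.431 0.191] slide 0.3 0.2
6 [0.42  0.206] slide 0.29 0.22
7 [0.411 0.221] slide 0.27 0.24
8 [0.403 0.238] slide 0.26 0.26
9 [0.396 0.254] slide 0.24 0.28
10 [0.39  0.272] slide 0.22 0.29
11 [0.386 0.289] slide 0.2 0.31
12 [0.382 0.307] slide 0.18 0.32
13 [0.38  0.325] slide 0.15 0.33
14 [0.379 0.343] slide 0.13 0.34
15 [0.38  0.362] slide 0.11 0.35
16 [0.382 0.38 ] slide 0.08 0.35
17 [0.385 0.398] slide 0.06 0.36
18 [0.389 0.415] slide 0.03 0.36
19 [0.394 0.433] slide 0.0 0.36
20 [0.401 0.45 ] slide -0.02 0.36
21 [0.409 0.466] slide -0.05 0.36
22 [0.418 0.482] slide -0.07 0.36
23 [0.428 0.497] slide -0.1 0.35
t 25.27 tcp [0.5118 0.12   0.2524] rpy [-179.8   -0.   161.9] gap 0.0114 q [ 0.09  0.33  1.49 -0.    1.32 -1.17] F [-3.8 -5.5  2.5]
```

>>> {"op": "drive_tool", "data": {"series": [{"slide": [0.35, 0.08, 0], "roll": 0}, {"slide": [0.35, 0.11, 0], "roll": 0}, {"slide": [0.34, 0.13, 0], "roll": 0}, {"slide": [0.33, 0.15, 0], "roll": 0}, {"slide": [0.32, 0.18, 0], "roll": 0}, {"slide": [0.3, 0.2, 0], "roll": 0}, {"slide": [0.29, 0.22, 0], "roll": 0}, {"slide": [0.27, 0.24, 0], "roll": 0}]}}

```text
time: 26.28
tcp_pos: [0.4112, 0.2242, 0.2524]
orientation: [3.141, 0.001, 2.826]
force: [4.7, 1.9, -0.0]
finger_gap: 0.0115
```

>>> {"op": "drive_tool", "data": {"series": [{"slide": [0.26, 0.26, 0], "roll": 0}, {"slide": [0.24, 0.28, 0], "roll": 0}, {"slide": [0.22, 0.29, 0], "roll": 0}, {"slide": [0.2, 0.31, 0], "roll": 0}, {"slide": [0.18, 0.32, 0], "roll": 0}, {"slide": [0.15, 0.33, 0], "roll": 0}, {"slide": [0.13, 0.34, 0], "roll": 0}, {"slide": [0.11, 0.35, 0], "roll": 0}]}}

```text
time: 27.28
tcp_pos: [0.379, 0.3652, 0.2523]
orientation: [-3.141, -0.0, 2.826]
force: [1.8, -1.5, 3.3]
finger_gap: 0.011
```

>>> {"op": "drive_tool", "data": {"series": [{"slide": [0.08, 0.35, 0], "roll": 0}, {"slide": [0.06, 0.36, 0], "roll": 0}, {"slide": [0.03, 0.36, 0], "roll": 0}, {"slide": [0, 0.36, 0], "roll": 0}, {"slide": [-0.02, 0.36, 0], "roll": 0}, {"slide": [-0.05, 0.36, 0], "roll": 0}, {"slide": [-0.07, 0.36, 0], "roll": 0}, {"slide": [-0.1, 0.35, 0], "roll": 0}, {"slide": [0, 0, 0], "roll": 0}]}}

```text
time: 28.4
tcp_pos: [0.4257, 0.5018, 0.2522]
orientation: [3.139, -0.003, 2.828]
force: [-3.9, 3.4, 6.4]
finger_gap: 0.0084
```

```bash
python3 go.py; python3 -c "
from h import *
p,d,i=grab('top'); save(p,'t4.png'); np.savez('top4.npz',p=p,d=d,K=i['mtx'],T=i['camera_from_world'])
p,d,i=grab('side'); save(p,'s4.png')"
```

```text
t 28.4 tcp [0.4257 0.5018 0.2522] rpy [ 1.799e+02 -1.000e-01  1.620e+02] gap 0.0084 q [ 0.75  0.59  1.08  0.    1.47 -0.51] F [-3.9  3.4  6.4]
```

View pics/t4.png

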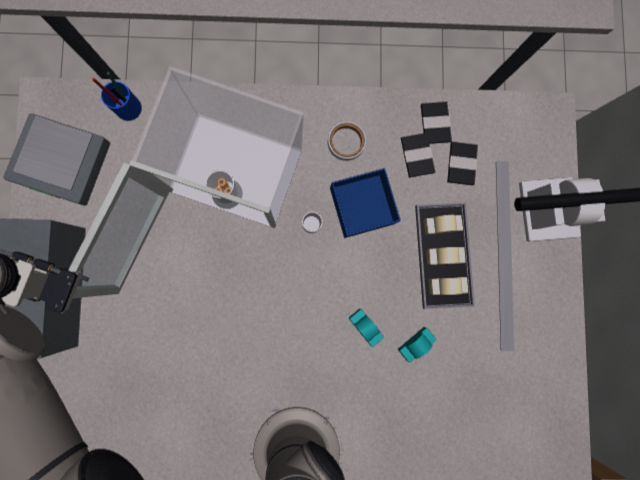

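View pics/s4.png

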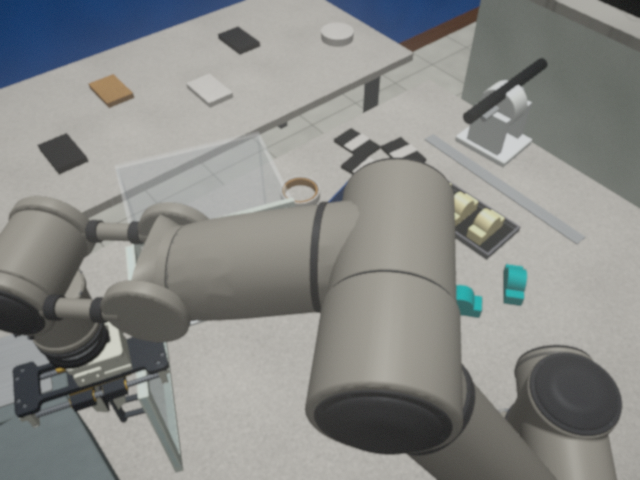

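>>> {"op": "drive_tool", "data": {"series": [{"slide": [0, 0, 0], "roll": 0}, {"slide": [0, 0, 0], "roll": 0}, {"slide": [0, 0, 0], "roll": 0}, {"slide": [0, 0, -0.5], "roll": 0}, {"slide": [0, 0, -0.8], "roll": 0}, {"slide": [0, 0, -0.8], "roll": 0}, {"slide": [0, 0, 0], "roll": 0}], "fingers": 0.6}}

```text
time: 29.38
tcp_pos: [0.4278, 0.4993, 0.3609]
orientation: [3.136, 0.004, 2.825]
force: [-0.4, -0.2, -1.5]
finger_gap: 0.0552
```

```bash
python3 go.py .6 -.195 .355 162; python3 - <<'E'
from h import *
z=np.load('top4.npz'); i={'mtx':z['K'],'camera_from_world':z['T']}; P=pts(z['d'],i)
# door top edge
for px in [(70,295),(77,280),(120,292),(130,168),(168,190),(100,230)]: print(px,P[px[1],px[0]].round(3))
E
```

```text
t 29.38 tcp [0.4278 0.4993 0.3609] rpy [179.7   0.2 161.9] gap 0.0552 q [ 0.75  0.56  0.84 -0.    1.74 -0.51] F [-0.4 -0.2 -1.5]
roll shares -0.01
slide shares (after roll) [ -7.57 -12.14   0.07] rows 13
(70, 295) [0.393 0.415 0.337]
(77, 280) [0.419 0.413 0.319]
(120, 292) [ 0.386  0.455 -0.001]
(130, 168) [0.643 0.343 0.275]
(168, 190) [0.648 0.341 0.016]
(100, 230) [0.518 0.398 0.267]
```

>>> {"op": "drive_tool", "data": {"series": [{"slide": [-0.54, -0.87, 0], "roll": 0}, {"slide": [-0.54, -0.87, 0], "roll": 0}, {"slide": [-0.54, -0.87, 0], "roll": 0}, {"slide": [-0.54, -0.87, 0], "roll": 0}, {"slide": [-0.54, -0.87, 0], "roll": 0}, {"slide": [-0.54, -0.87, 0], "roll": 0}, {"slide": [-0.54, -0.87, 0], "roll": 0}, {"slide": [-0.54, -0.87, 0], "roll": 0}, {"slide": [-0.54, -0.87, 0], "roll": 0}, {"slide": [-0.54, -0.87, 0], "roll": 0}], "fingers": 1}}

```text
time: 30.62
tcp_pos: [0.5483, -0.0003, 0.356]
orientation: [-3.141, -0.002, 2.825]
force: [0.3, 1.9, 0.0]
finger_gap: 0.0916
```

>>> {"op": "drive_tool", "data": {"series": [{"slide": [-0.54, -0.87, 0], "roll": 0}, {"slide": [-0.54, -0.87, 0], "roll": 0}, {"slide": [-0.54, -0.87, 0], "roll": 0}, {"slide": [-0.54, -0.87, 0], "roll": 0}, {"slide": [0, 0, 0], "roll": 0}]}}

```text
time: 31.25
tcp_pos: [0.5967, -0.2011, 0.3543]
orientation: [-3.141, -0.004, 2.821]
force: [0.1, 1.2, 0.5]
finger_gap: 0.0918
```

```bash
python3 go.py .6 -.195 .355 162
```

```text
t 31.25 tcp [ 0.5967 -0.2011  0.3543] rpy [-180.    -0.2  161.6] gap 0.0918 q [-0.45  0.5   0.95 -0.    1.69 -1.7 ] F [0.1 1.2 0.5]
roll shares -0.05
slide shares (after roll) [-0.02  0.14 -0.01] rows 1
```

>>> {"op": "drive_tool", "data": {"series": [{"slide": [-0.8, 0, 0], "roll": 0}, {"slide": [-0.8, 0, 0], "roll": 0}, {"slide": [-0.8, 0, 0], "roll": 0}, {"slide": [-0.8, 0, 0], "roll": 0}, {"slide": [-0.8, 0, 0], "roll": 0}, {"slide": [-0.8, 0, 0], "roll": 0}, {"slide": [-0.8, 0, 0], "roll": 0}]}}

```text
time: 32.12
tcp_pos: [0.7784, -0.2557, 0.3153]
orientation: [-3.141, 0.084, 2.826]
force: [0.0, 0.6, -0.1]
finger_gap: 0.0918
```

```bash
python3 go.py
```

```text
t 32.12 tcp [ 0.7784 -0.2557  0.3153] rpy [-180.     4.8  161.9] gap 0.0918 q [-0.41  1.03  0.04  0.01  1.99 -1.67] F [ 0.   0.6 -0.1]
```

>>> {"op": "drive_tool", "data": {"series": [{"slide": [-1, 0, 0], "roll": 0}, {"slide": [-1, 0, 0], "roll": 0}, {"slide": [-1, 0, 0], "roll": 0}, {"slide": [-1, 0, 0], "roll": 0}]}}

```text
time: 32.62
tcp_pos: [0.8345, -0.2738, 0.2762]
orientation: [-3.141, 0.207, 2.826]
force: [0.6, -0.6, 0.2]
finger_gap: 0.0917
```

```bash
python3 go.py
```

```text
t 32.62 tcp [ 0.8345 -0.2738  0.2762] rpy [-180.    11.9  161.9] gap 0.0917 q [-0.41  1.09  0.04  0.02  1.81 -1.66] F [ 0.6 -0.6  0.2]
```

>>> {"op": "drive_tool", "data": {"series": [{"slide": [-1, 0, -0.5], "roll": 0}, {"slide": [-1, 0, -0.5], "roll": 0}, {"slide": [-1, 0, -0.5], "roll": 0}, {"slide": [-1, 0, -0.5], "roll": 0}, {"slide": [-1, 0, -0.5], "roll": 0}, {"slide": [-1, 0, -0.5], "roll": 0}]}}

```text
time: 33.38
tcp_pos: [0.849, -0.2788, 0.3866]
orientation: [-3.141, 0.416, 2.826]
force: [-0.8, 0.2, -0.5]
finger_gap: 0.0918
```

```bash
python3 go.py
```

```text
t 33.38 tcp [ 0.849  -0.2788  0.3866] rpy [-179.9   23.8  161.9] gap 0.0918 q [-0.42  0.97  0.04  0.04  1.72 -1.66] F [-0.8  0.2 -0.5]
```

>>> {"op": "drive_tool", "data": {"series": [{"slide": [-1, 0, -0.3], "roll": 0}, {"slide": [-1, 0, -0.3], "roll": 0}, {"slide": [-1, 0, -0.3], "roll": 0}, {"slide": [-1, 0, -0.3], "roll": 0}, {"slide": [-1, 0, -0.3], "roll": 0}, {"slide": [-1, 0, -0.3], "roll": 0}]}}

```text
time: 34.12
tcp_pos: [0.8647, -0.2835, 0.4776]
orientation: [-3.14, 0.618, 2.826]
force: [-0.2, 0.3, -0.7]
finger_gap: 0.0916
```

```bash
python3 go.py; python3 - <<'E'
from h import *
z=np.load('top4.npz');p=z['p']
a=cv2.cvtColor(p,cv2.COLOR_RGB2BGR)[160:225,190:280]; cv2.imwrite('pics/crop3.png',cv2.resize(a,None,fx=8,fy=8,interpolation=cv2.INTER_CUBIC))
E
```

```text
t 34.12 tcp [ 0.8647 -0.2835  0.4776] rpy [-179.9   35.4  161.9] gap 0.0916 q [-0.42  0.89  0.04  0.06  1.6  -1.66] F [-0.2  0.3 -0.7]
```

View pics/crop3.png

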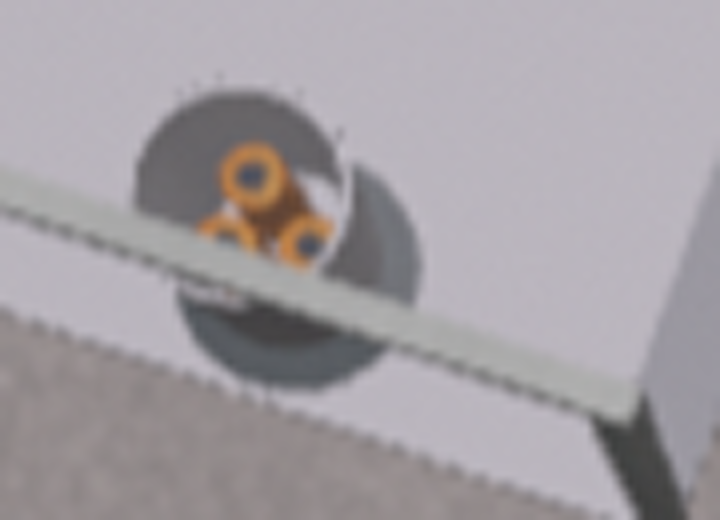

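```bash
python3 - <<'E'
from h import *
z=np.load('top4.npz'); i={'mtx':z['K'],'camera_from_world':z['T']}
a=ray(220.4,184.6,i,.113);b=ray(227.5,196.2,i,.02); print(a,b)
fl=np.array([.6352,.3481]);x=np.array([.9497,-.313]);y=np.array([.313,.9497])
for q in (a,b):
    v=q[:2]-fl; print('behind front',v@x-.012,'from left edge',-v@y)
E
```

```text
[0.64535352 0.1906811  0.113     ] [0.63432921 0.18755918 0.02      ]
behind front 0.046914912097764994 from left edge 0.14632267696941884
behind front 0.037422283936306394 from left edge 0.15273817871303746
```

>>> {"op": "drive_tool", "data": {"series": [{"slide": [-1, 0, -0.3], "roll": 0}, {"slide": [-1, 0, -0.3], "roll": 0}, {"slide": [-1, 0, -0.3], "roll": 0}, {"slide": [0, 0, 0], "roll": 0}]}}

```text
time: 34.62
tcp_pos: [0.8614, -0.2822, 0.5352]
orientation: [-3.14, 0.719, 2.827]
force: [0.8, -0.0, 0.6]
finger_gap: 0.0917
```

```bash
python3 go.py .45 .0 .2
```

```text
t 34.62 tcp [ 0.8614 -0.2822  0.5352] rpy [-179.9   41.2  162. ] gap 0.0917 q [-0.43  0.84  0.04  0.07  1.55 -1.66] F [ 0.8 -0.   0.6]
slide shares (after roll) [11.62  2.82 -1.27] rows 12
```

```bash
python3 go.py .49 .05 .42; python3 go.py .4915 .239 .27
```

```text
t 34.62 tcp [ 0.8614 -0.2822  0.5352] rpy [-179.9   41.2  162. ] gap 0.0917 q [-0.43  0.84  0.04  0.07  1.55 -1.66] F [ 0.8 -0.   0.6]
slide shares (after roll) [ 8.38  4.01 -4.28] rows 9
t 34.62 tcp [ 0.8614 -0.2822  0.5352] rpy [-179.9   41.2  162. ] gap 0.0917 q [-0.43  0.84  0.04  0.07  1.55 -1.66] F [ 0.8 -0.   0.6]
slide shares (after roll) [11.21  7.61 -2.79] rows 12
```

>>> {"op": "drive_tool", "data": {"series": [{"slide": [0.84, 0.4, -0.43], "roll": 0}, {"slide": [0.84, 0.4, -0.43], "roll": 0}, {"slide": [0.84, 0.4, -0.43], "roll": 0}, {"slide": [0.84, 0.4, -0.43], "roll": 0}, {"slide": [0.84, 0.4, -0.43], "roll": 0}, {"slide": [0.84, 0.4, -0.43], "roll": 0}, {"slide": [0.84, 0.4, -0.43], "roll": 0}, {"slide": [0.84, 0.4, -0.43], "roll": 0}, {"slide": [0.84, 0.4, -0.43], "roll": 0}, {"slide": [0.84, 0.4, -0.43], "roll": 0}]}}

```text
time: 35.88
tcp_pos: [0.5164, 0.0287, 0.4301]
orientation: [3.142, 0.715, 2.824]
force: [0.7, -0.6, -0.2]
finger_gap: 0.0921
```

```bash
python3 go.py .4915 .239 .27
```

```text
t 35.88 tcp [0.5164 0.0287 0.4301] rpy [180.   41.  161.8] gap 0.0921 q [ 0.05 -0.1   1.71 -0.31  0.87 -1.09] F [ 0.7 -0.6 -0.2]
slide shares (after roll) [3.45 3.84 1.25] rows 4
```

>>> {"op": "drive_tool", "data": {"series": [{"slide": [0.57, 0.64, 0.2], "roll": 0}, {"slide": [0.57, 0.64, 0.2], "roll": 0}, {"slide": [0.57, 0.64, 0.2], "roll": 0}, {"slide": [0.57, 0.64, 0.2], "roll": 0}, {"slide": [0.57, 0.64, 0.2], "roll": 0}, {"slide": [0.57, 0.64, 0.2], "roll": 0}, {"slide": [0, 0, 0], "roll": 0}, {"slide": [0, 0, 0], "roll": 0}]}}

```text
time: 36.88
tcp_pos: [0.4926, 0.2382, 0.2735]
orientation: [-3.141, 0.715, 2.825]
force: [0.4, 0.4, 0.0]
finger_gap: 0.0924
```

```bash
python3 go.py .648 .188 .082; python3 -c "
from h import *
p,d,i=grab('wrist'); save(p,'w5.png'); np.savez('w5.npz',p=p,d=d,K=i['mtx'],T=i['camera_from_world'])
p,d,i=grab('side'); save(p,'s5.png')"
```

```text
t 36.88 tcp [0.4926 0.2382 0.2735] rpy [-180.    41.   161.9] gap 0.0924 q [ 0.61  0.2   1.84 -0.81  0.81 -0.16] F [0.4 0.4 0. ]
slide shares (after roll) [0.05 0.02 5.03] rows 6
```

View pics/w5.png

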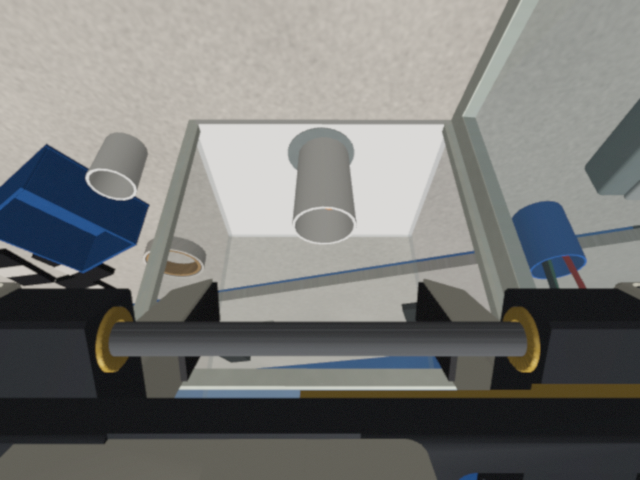

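View pics/s5.png

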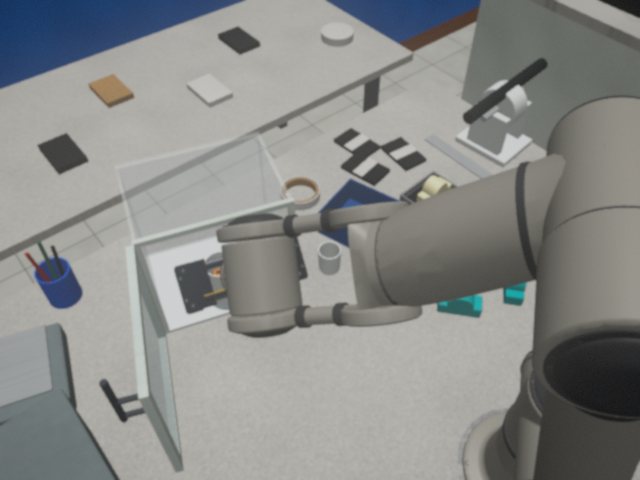

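The wrist view shows the open cabinet and the cup in its middle: rim ellipse at (324, 225), foot at about (322, 152). I'll check the cup position from this view.

```bash
python3 -c "
from h import *
z=np.load('w5.npz'); i={'mtx':z['K'],'camera_from_world':z['T']}; P=pts(z['d'],i)
print('rim',ray(324,224.5,i,.113)); 
print('rimL,R',ray(293,222,i,.113),ray(356,226,i,.113)); print('near/far rim',ray(324,207,i,.113),ray(325,243,i,.113))
print(P[170,325],P[300,340])
print(ray(190,123,i,.004)); print(ray(458,123,i,.004))
print(proj([.641,.19,.113],i),proj([.648,.188,.082],i))
"
```

```text
rim [0.6437993  0.19583671 0.113     ]
rimL,R [0.62970208 0.16682002 0.113     ] [0.65673953 0.22681863 0.113     ]
near/far rim [0.6161292  0.20446106 0.113     ] [0.67775727 0.18642387 0.113     ]
[0.61812047 0.20543083 0.06207139] [0.81504739 0.16613256 0.12024293]
[0.55867565 0.06786941 0.004     ]
[0.65110345 0.35005727 0.004     ]
(np.float64(317.8223062258999), np.float64(224.02054566055747)) (np.float64(318.07339650637715), np.float64(205.08917602835672))
```

```bash
python3 go.py .652 .192 .082
```

```text
t 36.98 tcp [0.4928 0.2377 0.2743] rpy [179.9  41.  161.7] gap 0.0917 q [ 0.61  0.2   1.84 -0.81  0.81 -0.16] F [-0.  -0.3  0.3]
slide shares (after roll) [0.03 0.12 5.07] rows 6
```

>>> {"op": "drive_tool", "data": {"series": [{"slide": [0.03, 0.12, 0.5], "roll": 0}, {"slide": [0, 0, 0.6], "roll": 0}, {"slide": [0, 0, 0.6], "roll": 0}, {"slide": [0, 0, 0.6], "roll": 0}, {"slide": [0, 0, 0.6], "roll": 0}, {"slide": [0, 0, 0.6], "roll": 0}, {"slide": [0, 0, 0], "roll": 0}]}}

```text
time: 37.85
tcp_pos: [0.6072, 0.2096, 0.1498]
orientation: [-3.138, 0.692, 2.822]
force: [-0.2, -0.8, -0.2]
finger_gap: 0.0922
```

```bash
python3 go.py .652 .192 .082; python3 -c "
from h import *
p,d,i=grab('wrist'); save(p,'w6.png'); print(ray(324,224.5,i,.113))"
```

```text
t 37.85 tcp [0.6072 0.2096 0.1498] rpy [-179.8   39.6  161.7] gap 0.0922 q [ 0.42  0.49  1.79 -1.    0.54 -0.03] F [-0.2 -0.8 -0.2]
slide shares (after roll) [ 0.13 -0.05  1.66] rows 2
[0.59484289 0.21705475 0.113     ]
```

View pics/w6.png

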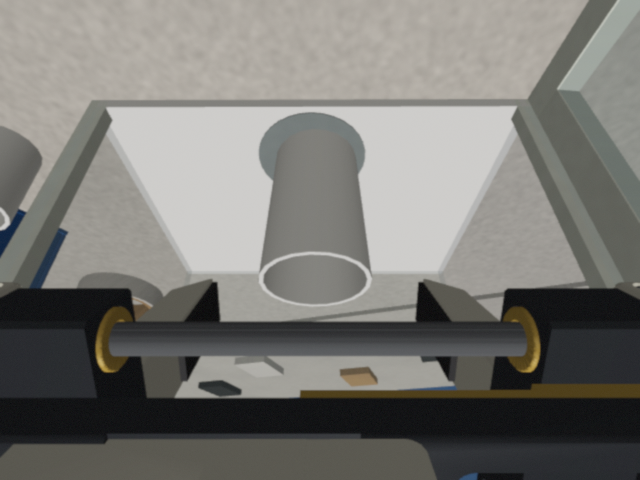

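>>> {"op": "drive_tool", "data": {"series": [{"slide": [0, 0, 0.4], "roll": 0}, {"slide": [0, 0, 0.4], "roll": 0}, {"slide": [0, 0, 0], "roll": 0}]}}

```text
time: 38.28
tcp_pos: [0.6339, 0.2045, 0.124]
orientation: [-3.136, 0.676, 2.824]
force: [-0.5, 0.5, -0.9]
finger_gap: 0.0917
```

```bash
python3 go.py .652 .192 .082
```

```text
t 38.27 tcp [0.6339 0.2045 0.124 ] rpy [-179.7   38.7  161.8] gap 0.0917 q [ 0.39  0.55  1.75 -1.    0.51 -0.05] F [-0.5  0.5 -0.9]
slide shares (after roll) [ 0.2  -0.12  0.92] rows 1
```

>>> {"op": "drive_tool", "data": {"series": [{"slide": [0.1, -0.06, 0.3], "roll": 0}, {"slide": [0.1, -0.06, 0.3], "roll": 0}, {"slide": [0, 0, 0.3], "roll": 0}, {"slide": [0, 0, 0], "roll": 0}]}}

```text
time: 38.78
tcp_pos: [0.6564, 0.1952, 0.0918]
orientation: [-3.133, 0.653, 2.824]
force: [0.4, -0.7, 0.4]
finger_gap: 0.0917
```

```bash
python3 go.py .652 .192 .082; python3 -c "
from h import *
p,d,i=grab('wrist'); save(p,'w7.png')
p,d,i=grab('top'); save(p,'t7.png')"
```

```text
t 38.77 tcp [0.6564 0.1952 0.0918] rpy [-179.5   37.4  161.8] gap 0.0917 q [ 0.35  0.62  1.71 -1.    0.47 -0.07] F [ 0.4 -0.7  0.4]
slide shares (after roll) [ 0.17 -0.09  0.12] rows 1
```

View pics/w7.png

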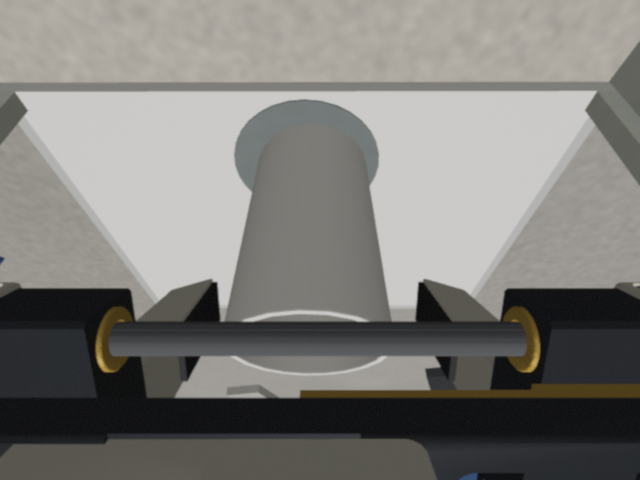

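View pics/t7.png

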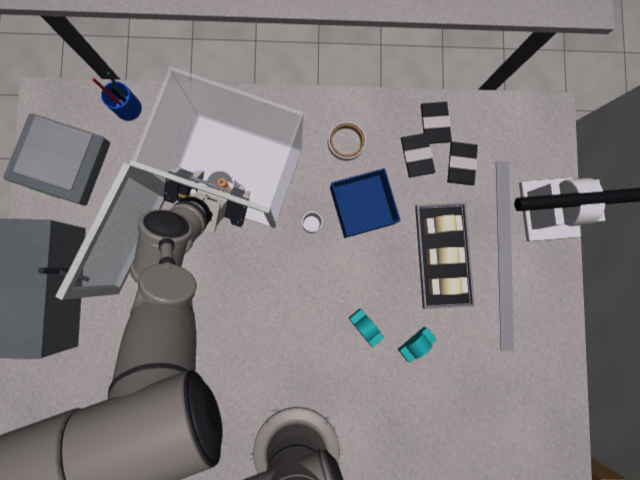

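>>> {"op": "drive_tool", "data": {"series": [{"slide": [0.07, -0.05, 0.08], "roll": 0}, {"slide": [0.07, -0.04, 0.08], "roll": 0}, {"slide": [0, 0, 0], "roll": 0}]}}

```text
time: 39.25
tcp_pos: [0.6559, 0.1927, 0.0856]
orientation: [-3.133, 0.645, 2.824]
force: [-0.3, -0.1, 0.3]
finger_gap: 0.0919
```

>>> {"op": "drive_tool", "data": {"series": [{"slide": [0, 0, 0], "roll": 0}, {"slide": [0, 0, 0], "roll": 0}, {"slide": [0, 0, 0], "roll": 0}, {"slide": [0, 0, 0], "roll": 0}, {"slide": [0, 0, 0], "roll": 0}], "fingers": 0.5, "newtons": 25}}

```text
time: 39.88
tcp_pos: [0.6561, 0.1927, 0.0859]
orientation: [-3.133, 0.645, 2.824]
force: [0.1, -1.2, 1.4]
finger_gap: 0.0671
```

```bash
python3 go.py .652 .192 .082
```

```text
t 39.88 tcp [0.6561 0.1927 0.0859] rpy [-179.5   37.   161.8] gap 0.0671 q [ 0.34  0.63  1.71 -1.    0.46 -0.07] F [ 0.1 -1.2  1.4]
slide shares (after roll) [ 0.11 -0.04  0.02] rows 1
```

>>> {"op": "drive_tool", "data": {"series": [{"slide": [-0.18, 0, -0.24], "roll": 0}, {"slide": [-0.24, 0, -0.32], "roll": 0}, {"slide": [0.2, 0, -0.2], "roll": 0}, {"slide": [0.4, 0, -0.3], "roll": 0}, {"slide": [0.4, 0, -0.3], "roll": 0}, {"slide": [0.5, 0, -0.37], "roll": 0}, {"slide": [0.5, 0, -0.37], "roll": 0}, {"slide": [0.5, 0, -0.37], "roll": 0}, {"slide": [0.5, 0, -0.37], "roll": 0}, {"slide": [0, 0, 0], "roll": 0}]}}

```text
time: 41.12
tcp_pos: [0.4767, 0.2559, 0.1279]
orientation: [-3.128, 0.63, 2.828]
force: [0.7, 0.5, -1.8]
finger_gap: 0.0672
```

```bash
python3 go.py ; python3 -c "
from h import *
p,d,i=grab('wrist'); save(p,'w8.png')
p,d,i=grab('side'); save(p,'s8.png')"
```

```text
t 41.12 tcp [0.4767 0.2559 0.1279] rpy [-179.2   36.1  162. ] gap 0.0672 q [ 0.63  0.42  1.97 -1.    0.61  0.18] F [ 0.7  0.5 -1.8]
```

View pics/w8.png

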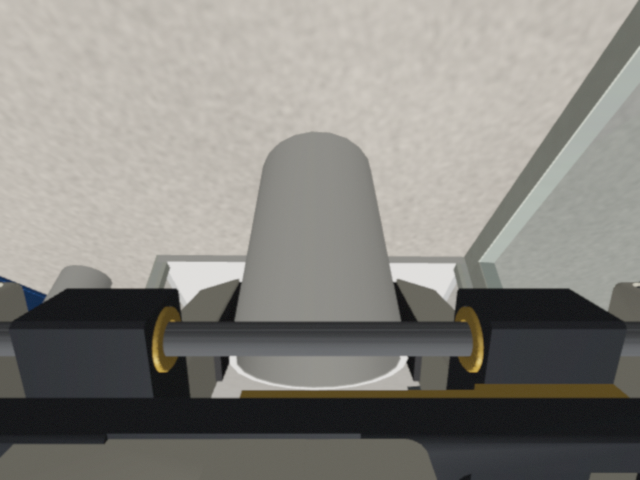

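View pics/s8.png

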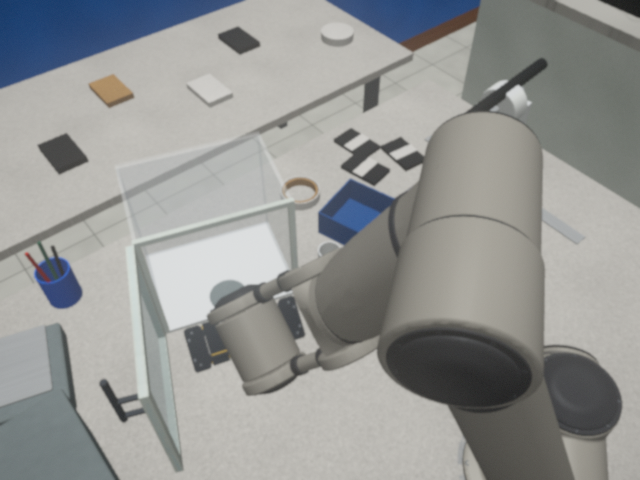

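```bash
cat > fk.py <<'E'
import numpy as np
from scipy.optimize import least_squares
from scipy.spatial.transform import Rotation as Ro
D=[ # q, tcp, rpy
([-1.46301646,.342733387,1.52500339,0,1.27539415,-.146015465],[.13178,-.50779,.23404],[-3.14,0,.2538]),
([-.71,.39,1.82,0,.94,-.72],[.4067,-.2473,.1196],[np.pi,0,1.587]),
([-.67,.55,1.91,0,.69,-.68],[.4157,-.2295,.0224],None),
([-.88,.40,1.39,0,1.36,-.94],[.4144,-.3793,.2547],None),
([.04,.28,1.33,0,1.53,-1.2],[.5137,.0978,.3382],None),
([.75,.59,1.08,0,1.47,-.51],[.4257,.5018,.2522],None),
([-.41,1.03,.04,.01,1.99,-1.67],[.7784,-.2557,.3153],None),
([-.43,.84,.04,.07,1.55,-1.66],[.8614,-.2822,.5352],np.radians([-179.9,41.2,162.0])),
([.05,-.1,1.71,-.31,.87,-1.09],[.5164,.0287,.4301],np.radians([180,41,161.8])),
([.61,.2,1.84,-.81,.81,-.16],[.4926,.2382,.2735],np.radians([-180,41,161.9])),
([.42,.49,1.79,-1,.54,-.03],[.6072,.2096,.1498],np.radians([-179.8,39.6,161.7])),
([.34,.63,1.71,-1,.46,-.07],[.6561,.1927,.0859],np.radians([-179.5,37,161.8])),
([.63,.42,1.97,-1,.61,.18],[.4767,.2559,.1279],np.radians([-179.2,36.1,162])),
]
Rz=lambda a:Ro.from_euler('z',a).as_matrix(); Ry=lambda a:Ro.from_euler('y',a).as_matrix()
def fk(q,p):
    a,h,L1,L2,L,off,e=p
    R=Rz(q[0]); x=np.array([0,0,h])+R@[a,off,0]
    R=R@Ry(q[1]); x=x+R@[0,0,L1]
    R=R@Ry(q[2]); x=x+R@[e,0,L2]
    R=R@Rz(q[3]); R=R@Ry(q[4]); x=x+R@[0,0,L]; R=R@Rz(q[5])
    return x,R
def res(p): return np.concatenate([fk(np.array(q),p)[0]-t for q,t,_ in D])
s=least_squares(res,[0,.3,.35,.3,.2,.077,0]); p=s.x
C=None
if __name__=='__main__':
    print(p.round(4),np.abs(s.fun).max(), s.fun.reshape(-1,3).round(3))
    for q,t,r in D:
        if r is not None:
            R=fk(np.array(q),p)[1]; M=R.T@Ro.from_euler('xyz',r).as_matrix(); print(Ro.from_matrix(M).as_euler('xyz',degrees=True).round(1))
E
python3 fk.py
```

```text
[0.0015 0.2231 0.5056 0.3787 0.3085 0.0768 0.0465] 0.003948360519908045 [[ 0.    -0.     0.001]
 [-0.002  0.001 -0.001]
 [-0.003  0.    -0.   ]
 [-0.001  0.    -0.002]
 [ 0.001 -0.     0.001]
 [ 0.002  0.001 -0.001]
 [ 0.     0.004  0.002]
 [-0.002 -0.004 -0.002]
 [ 0.     0.002  0.002]
 [-0.002  0.001 -0.001]
 [ 0.002  0.     0.   ]
 [ 0.004 -0.     0.003]
 [-0.002  0.001 -0.002]]
[ 0. -0. 90.]
[-0.4 -0.3 89.6]
[-0.2 -0.3 90. ]
[ 0.2  0.2 90.3]
[-0.2 -0.2 90.4]
[ 0.   0.1 90. ]
[ 0.3  0.3 90. ]
[ 0.1 -0.2 90.1]
```

```bash
cat > srch.py <<'E'
from fk import *
OFF=Rz(np.pi/2)
lo=np.array([-2.53,-.77,.04,-1,.28,-3.11]);hi=np.array([2.53,2.02,2.7,4.14,2.66,3.11])
Rg=Ro.from_euler('xyz',np.radians([-179.5,37,161.8])).as_matrix(); cup_t=Rg.T@[0,0,1]
def pose(q): x,R=fk(q,p); return x,R@OFF
def solve(G,el,q0s,wz=None):
    # find q: grasp point at G, cup axis elevation el(rad)
    best=None
    for q0 in q0s:
        def f(q):
            x,R=pose(q); g=x-.011*R[:,2]; c=R@cup_t
            return np.concatenate([(g-G)*20,[(c[2]-np.sin(el))*5],(np.maximum(0,lo+.03-q)+np.maximum(0,q-hi+.03))*10])
        s=least_squares(f,q0)
        if best is None or s.cost<best[0]-1e-9: best=(s.cost,s.x)
    return best
if __name__=='__main__':
    rng=np.random.default_rng(0)
    for z in (.13,.16,.2,.25,.3,.35):
        for el in (-5,-15,-25):
            sol=[]
            for k in range(60):
                q0=rng.uniform(lo,hi); q0[0]=rng.uniform(-1,.5)
                b=solve(np.array([.63,-.165,z]),np.radians(el),[q0])
                if b[0]<1e-6:
                    x,R=pose(b[1]); c=R@cup_t; sol.append((b[1].round(2),'ztool',R[:,2].round(2),'cup',c.round(2)))
            fam=[s for s in sol if abs(s[0][3])<1.0]
            print(z,el,len(sol),'q4small',len(fam)); 
            for s in fam[:2]: print('   ',*s)
            for s in [s for s in sol if 1<=s[0][3]<2][:3]: print('   S',*s)
E
python3 srch.py
```

```text
0.13 -5 57 q4small 13
    [-0.15  1.47  0.07 -0.97  2.51  2.77] ztool [-0.86 -0.37 -0.36] cup [ 0.64  0.76 -0.09]
    [-0.03  1.08  0.9  -0.88  1.83 -1.97] ztool [-0.5  -0.73 -0.46] cup [ 0.79  0.61 -0.09]
   S [-0.74  0.65  2.03  1.87  0.9  -0.51] ztool [ 0.86  0.23 -0.45] cup [-0.99  0.07 -0.09]
   S [-0.72  0.63  2.03  1.89  0.85 -0.6 ] ztool [ 0.85  0.2  -0.48] cup [-1.    0.04 -0.09]
   S [-0.67  1.42  0.59  1.23  2.41  1.04] ztool [-0.21  0.97  0.12] cup [-0.42 -0.9  -0.09]
0.13 -15 45 q4small 8
    [-0.53  1.46  0.09  0.77  2.63 -0.89] ztool [-0.57  0.73 -0.37] cup [ 0.66 -0.7  -0.26]
    [-0.02  1.14  0.83 -0.94  1.92 -2.58] ztool [-0.55 -0.75 -0.37] cup [ 0.54  0.8  -0.26]
   S [-0.79  0.76  2.04  1.93  1.13 -0.72] ztool [ 0.91  0.29 -0.3 ] cup [-0.97  0.01 -0.26]
   S [-0.8   0.75  2.01  1.83  1.12 -1.63] ztool [ 0.89  0.34 -0.32] cup [-0.78 -0.57 -0.26]
   S [-0.83  0.79  1.75  1.37  1.24 -0.93] ztool [ 0.71  0.6  -0.37] cup [-0.74 -0.63 -0.26]
0.13 -25 47 q4small 0
   S [-0.84  0.84  1.95  1.77  1.3  -1.01] ztool [ 0.88  0.43 -0.19] cup [-0.87 -0.27 -0.42]
   S [-0.85  1.
[... 5316 characters left out ...]
7 -0.49 -0.09]
   S [-0.66  1.18  0.56  1.59  2.5  -1.71] ztool [-0.26  0.95  0.14] cup [ 0.79 -0.61 -0.09]
0.35 -15 47 q4small 0
   S [-0.76  0.94  1.69  1.98  2.1  -3.04] ztool [0.58 0.54 0.61] cup [-0.23 -0.94 -0.26]
   S [-0.66  0.22  2.02  1.9   0.69 -1.15] ztool [ 0.95  0.03 -0.32] cup [-0.92 -0.29 -0.26]
   S [-0.62  1.17  0.23  1.29  2.57  0.38] ztool [-0.36  0.89 -0.29] cup [ 0.06 -0.96 -0.26]
0.35 -25 44 q4small 0
   S [-0.73  1.04  0.92  1.48  2.3  -1.45] ztool [0.02 0.98 0.19] cup [ 0.52 -0.74 -0.42]
   S [-0.59  1.35  0.09  1.9   2.62 -0.53] ztool [-0.47  0.88  0.05] cup [ 0.77 -0.47 -0.42]
   S [-0.83  0.83  1.6   1.7   1.92 -2.12] ztool [0.6  0.73 0.34] cup [ 0.   -0.91 -0.42]
```

```bash
cat > sim.py <<'E'
from srch import *
QL=lo.copy();QH=hi.copy(); VM=.7*np.array([2.57,2.57,3.14,3.14,3.14,3.14])/8
W=.3
def step(q,slide,roll,W=None):
    W=W or globals()['W']
    x,R=pose(q); xt=x+R@(np.array(slide)*.05); Rt=R@Rz(np.radians(8*roll))
    l=np.maximum(QL,q-VM); h=np.minimum(QH,q+VM)
    def f(d):
        x,R=pose(q+d); e=Ro.from_matrix(Rt@R.T).as_rotvec(); return np.concatenate([xt-x,W*e,d*1e-4])
    s=least_squares(f,np.zeros(6),bounds=(np.minimum(l-q,-1e-9),np.maximum(h-q,1e-9)))
    return q+s.x
def info(q):
    x,R=pose(q); z=R[:,2]; c=R@cup_t
    return 'tcp %s T %.1f az %.1f cup el %.0f az %.0f q %s'%(x.round(3),np.degrees(np.arccos(-z[2])),np.degrees(np.arctan2(z[1],z[0])),np.degrees(np.arcsin(c[2])),np.degrees(np.arctan2(c[1],c[0])),q.round(2))
if __name__=='__main__':
    for W in (.05,.1,.2,.4,.8):
        q=np.array([-.41,1.09,.04,.02,1.81,-1.66])
        for k in range(6): q=step(q,[-1,0,-.5],0,W)
        print(W,info(q))
E
python3 sim.py
python3 -c "
from h import *
from scipy.spatial.transform import Rotation as Ro
z=np.load('w5.npz');T=np.linalg.inv(z['T']);R=Ro.from_euler('xyz',np.radians([180,41,161.8])).as_matrix()
print('cam in tool',R.T@(T[:3,3]-[.4928,.2378,.274]))"
```

```text
0.05 tcp [ 0.977 -0.319  0.554] T 62.8 az -18.1 cup el 64 az 163 q [-0.42  0.94  0.04  0.1   1.07 -1.67]
0.1 tcp [ 0.968 -0.316  0.541] T 59.6 az -18.1 cup el 67 az 163 q [-0.42  0.93  0.04  0.1   1.13 -1.67]
0.2 tcp [ 0.939 -0.306  0.502] T 50.3 az -18.0 cup el 77 az 164 q [-0.42  0.93  0.04  0.08  1.3  -1.66]
0.4 tcp [ 0.883 -0.288  0.428] T 33.3 az -18.0 cup el 86 az -24 q [-0.42  0.95  0.04  0.06  1.57 -1.66]
0.8 tcp [ 0.834 -0.272  0.368] T 19.3 az -18.0 cup el 72 az -19 q [-0.41  0.99  0.04  0.03  1.78 -1.66]
cam in tool [ 0.07425435  0.00040583 -0.15036085]
```

```bash
cat > p1.py <<'E'
import sim
from sim import *
sim.W=.62
q=np.array([.63,.42,1.97,-1,.61,.18])
def world(q,d,n,roll=0,show=True):
    for k in range(n):
        x,R=pose(q); s=R.T@(np.array(d)/n)/.05
        if k==0 and show: print('  slide/row',s.round(2),'x',n)
        q=step(q,s,roll)
    print(info(q)); return q
def goto(q,t,n): return world(q,np.array(t)-pose(q)[0],n)
if __name__=='__main__':
    print(info(q))
    q=goto(q,[.45,.24,.42],6)
    q=goto(q,[.60,.42,.50],6)
    for el in (0,):
        for k in range(8): 
            x=pose(q)[0]; a=np.radians(36)
            q=world(q,np.array([np.cos(a),np.sin(a),.25])*.045*3,3)
E
python3 p1.py
```

```text
tcp [0.475 0.257 0.126] T 35.9 az -19.2 cup el 89 az -6 q [ 0.63  0.42  1.97 -1.    0.61  0.18]
  slide/row [-0.52 -0.09 -0.83] x 6
tcp [0.45 0.24 0.42] T 35.9 az -19.2 cup el 89 az -6 q [ 0.63  0.05  1.55 -0.54  1.21 -0.51]
  slide/row [-0.39  0.72 -0.06] x 6
tcp [0.6  0.42 0.5 ] T 35.9 az -19.2 cup el 89 az -6 q [ 0.72  0.56  0.63 -0.54  1.61 -0.65]
  slide/row [-0.56  0.73  0.12] x 3
tcp [0.678 0.467 0.501] T 37.5 az -16.1 cup el 89 az -130 q [ 0.7   0.87  0.04 -0.55  1.79 -0.81]
  slide/row [-0.56  0.72  0.16] x 3
tcp [0.727 0.485 0.476] T 40.8 az -10.8 cup el 85 az -148 q [ 0.68  0.92  0.04 -0.52  1.66 -0.8 ]
  slide/row [-0.55  0.71  0.23] x 3
tcp [0.771 0.503 0.455] T 44.4 az -6.0 cup el 80 az -149 q [ 0.66  0.96  0.04 -0.5   1.53 -0.79]
  slide/row [-0.53  0.69  0.31] x 3
tcp [0.812 0.519 0.437] T 48.2 az -1.7 cup el 76 az -149 q [ 0.64  1.01  0.04 -0.49  1.4  -0.79]
  slide/row [-0.51  0.67  0.38] x 3
tcp [0.847 0.533 0.421] T 52.1 az 2.2 cup el 72 az -148 q [ 0.62  1.05  0.04 -0.47  1.27 -0.78]
  slide/row [-0.49  0.64  0.45] x 3
tcp [0.879 0.547 0.409] T 56.0 az 5.6 cup el 67 az -147 q [ 0.6   1.08  0.04 -0.46  1.15 -0.78]
  slide/row [-0.47  0.61  0.52] x 3
tcp [0.906 0.559 0.398] T 59.9 az 8.6 cup el 63 az -146 q [ 0.59  1.12  0.04 -0.44  1.03 -0.79]
  slide/row [-0.44  0.58  0.58] x 3
tcp [0.928 0.57  0.391] T 63.6 az 11.4 cup el 59 az -145 q [ 0.57  1.15  0.04 -0.43  0.92 -0.79]
```

```bash
cat > p2.py <<'E'
from sim import *
def Rpour(az,T,rho):
    # tool with z at az,T ; y horizontal; rho=0 : x_tool pointing to robot/down (as now); 
    R=Ro.from_euler('xyz',[np.pi,np.radians(T),np.radians(az+180)]).as_matrix()
    return R@Rz(np.radians(rho))
rng=np.random.default_rng(1)
def ik(G,R,n=30):
    out=[]
    xt=G+.011*R[:,2]
    for k in range(n):
        q0=rng.uniform(lo,hi); q0[0]=rng.uniform(-1.2,.5)
        def f(q):
            x,Rq=pose(q); return np.concatenate([(xt-x)*10,Ro.from_matrix(R@Rq.T).as_rotvec()])
        s=least_squares(f,q0,bounds=(lo,hi))
        if s.cost<1e-8 and not any(np.abs(s.x-o).max()<.05 for o in out): out.append(s.x)
    return out
if __name__=='__main__':
  for az in (5,12,20,30):
    for T in (60,66,72):
      R=Rpour(az,T,180); c=R@cup_t
      for z in (.16,.2,.25):
        G=np.array([.619,-.162,z])-.02*np.array([c[0],c[1],0])
        print(az,T,z,'el',np.degrees(np.arcsin(c[2])).round(0),[list(s.round(2)) for s in ik(G,R)])
E
python3 p2.py
```

```text
5 60 0.16 el -7.0 [[np.float64(-0.63), np.float64(0.54), np.float64(2.06), np.float64(2.06), np.float64(0.7), np.float64(-1.02)]]
5 60 0.2 el -7.0 [[np.float64(-0.63), np.float64(0.45), np.float64(2.03), np.float64(1.93), np.float64(0.65), np.float64(-0.85)]]
5 60 0.25 el -7.0 [[np.float64(-0.63), np.float64(0.36), np.float64(1.99), np.float64(1.74), np.float64(0.61), np.float64(-0.62)]]
5 66 0.16 el -13.0 [[np.float64(-0.65), np.float64(0.59), np.float64(2.11), np.float64(2.19), np.float64(0.85), np.float64(-1.18)]]
5 66 0.2 el -13.0 [[np.float64(-0.65), np.float64(0.5), np.float64(2.09), np.float64(2.1), np.float64(0.79), np.float64(-1.05)]]
5 66 0.25 el -13.0 [[np.float64(-0.65), np.float64(0.39), np.float64(2.05), np.float64(1.96), np.float64(0.73), np.float64(-0.86)]]
5 72 0.16 el -19.0 [[np.float64(-0.67), np.float64(0.65), np.float64(2.14), np.float64(2.26), np.float64(1.02), np.float64(-1.29)]]
5 72 0.2 el -19.0 [[np.float64(-0.67), np.float64(0.56), np.float64(2.13), np.float64(2.21), np.float64(0.95), np.float64(-1.19)]]
5 72 0.25 el -19.0 [[np.float64(-0.67), np.float64(0.
[... 2927 characters left out ...]
.54), np.float64(1.08), np.float64(-0.91)]]
30 66 0.2 el -13.0 [[np.float64(-0.78), np.float64(0.59), np.float64(1.86), np.float64(1.49), np.float64(1.08), np.float64(-0.81)]]
30 66 0.25 el -13.0 [[np.float64(-0.78), np.float64(0.5), np.float64(1.83), np.float64(1.43), np.float64(1.1), np.float64(-0.67)]]
30 72 0.16 el -19.0 [[np.float64(-0.8), np.float64(0.72), np.float64(1.9), np.float64(1.62), np.float64(1.18), np.float64(-1.02)]]
30 72 0.2 el -19.0 [[np.float64(-0.8), np.float64(0.64), np.float64(1.89), np.float64(1.58), np.float64(1.18), np.float64(-0.92)]]
30 72 0.25 el -19.0 [[np.float64(-0.8), np.float64(0.55), np.float64(1.86), np.float64(1.53), np.float64(1.18), np.float64(-0.79)]]
```

```bash
cat >> p1.py <<'E'
    for k in range(2): 
            a=np.radians(36); q=world(q,np.array([np.cos(a),np.sin(a),.4])*.045*3,3)
    print('--- to bin')
    q=goto(q,[.80,.30,.50],6)
    for k in range(8): q=step(q,[0,0,0],1)
    print('rolled',info(q))
    q=goto(q,[.75,-.1,.5],8)
    q=goto(q,[.64,-.17,.4],4)
    q=goto(q,[.645,-.16,.24],4)
    for k in range(16):
        q=step(q,[0,0,0],.9)
        if k%3==0: print(info(q))
    print(info(q))
E
python3 p1.py | tail -32
```

```text
tcp [0.771 0.503 0.455] T 44.4 az -6.0 cup el 80 az -149 q [ 0.66  0.96  0.04 -0.5   1.53 -0.79]
  slide/row [-0.53  0.69  0.31] x 3
tcp [0.812 0.519 0.437] T 48.2 az -1.7 cup el 76 az -149 q [ 0.64  1.01  0.04 -0.49  1.4  -0.79]
  slide/row [-0.51  0.67  0.38] x 3
tcp [0.847 0.533 0.421] T 52.1 az 2.2 cup el 72 az -148 q [ 0.62  1.05  0.04 -0.47  1.27 -0.78]
  slide/row [-0.49  0.64  0.45] x 3
tcp [0.879 0.547 0.409] T 56.0 az 5.6 cup el 67 az -147 q [ 0.6   1.08  0.04 -0.46  1.15 -0.78]
  slide/row [-0.47  0.61  0.52] x 3
tcp [0.906 0.559 0.398] T 59.9 az 8.6 cup el 63 az -146 q [ 0.59  1.12  0.04 -0.44  1.03 -0.79]
  slide/row [-0.44  0.58  0.58] x 3
tcp [0.928 0.57  0.391] T 63.6 az 11.4 cup el 59 az -145 q [ 0.57  1.15  0.04 -0.43  0.92 -0.79]
  slide/row [-0.52  0.58  0.57] x 3
tcp [0.943 0.576 0.402] T 67.4 az 13.9 cup el 56 az -144 q [ 0.56  1.16  0.04 -0.4   0.83 -0.81]
  slide/row [-0.49  0.55  0.63] x 3
tcp [0.955 0.583 0.413] T 71.1 az 16.1 cup el 52 az -143 q [ 0.55  1.17  0.04 -0.38  0.74 -0.83]
--- to bin
  slide/row [-0.3  -0.7  -0.81] x 6
tcp [0.819 0.313 0.51 ] T 70
[... 580 characters left out ...]
p [ 0.645 -0.16   0.24 ] T 69.7 az 15.1 cup el 14 az -126 q [-0.75  0.47  2.    1.79  0.95 -2.4 ]
tcp [ 0.645 -0.16   0.24 ] T 69.7 az 15.1 cup el 2 az -132 q [-0.75  0.47  2.    1.79  0.95 -2.03]
tcp [ 0.645 -0.16   0.24 ] T 69.7 az 15.1 cup el -7 az -140 q [-0.75  0.47  2.    1.79  0.95 -1.65]
tcp [ 0.645 -0.16   0.24 ] T 69.7 az 15.1 cup el -14 az -151 q [-0.75  0.47  2.    1.79  0.95 -1.27]
tcp [ 0.645 -0.16   0.24 ] T 69.7 az 15.1 cup el -17 az -164 q [-0.75  0.47  2.    1.79  0.95 -0.89]
tcp [ 0.645 -0.16   0.24 ] T 69.7 az 15.1 cup el -14 az -178 q [-0.75  0.47  2.    1.79  0.95 -0.52]
tcp [ 0.645 -0.16   0.24 ] T 69.7 az 15.1 cup el -14 az -178 q [-0.75  0.47  2.    1.79  0.95 -0.52]
```

>>> {"op": "drive_tool", "data": {"series": [{"slide": [-0.4, -0.09, -0.65], "roll": 0}, {"slide": [-0.52, -0.09, -0.83], "roll": 0}, {"slide": [-0.52, -0.09, -0.83], "roll": 0}, {"slide": [-0.52, -0.09, -0.83], "roll": 0}, {"slide": [-0.52, -0.09, -0.83], "roll": 0}, {"slide": [-0.52, -0.09, -0.83], "roll": 0}, {"slide": [0, 0, 0], "roll": 0}]}}

```text
time: 42.1
tcp_pos: [0.4535, 0.2386, 0.4158]
orientation: [-3.138, 0.637, 2.818]
force: [-0.2, 0.3, -2.4]
finger_gap: 0.0673
```

```bash
cat > now.py <<'E'
from sim import *
from station import manip
def now():
    s=manip.read_state(); R=Ro.from_euler('xyz',s['orientation']).as_matrix(); return s,R
def show(t=None):
    s,R=now(); z=R[:,2]; c=R@cup_t
    print('t %.2f tcp %s T %.1f az %.1f cup el %.0f az %.0f gap %.4f F %s q %s'%(s['time'],s['tcp_pos'].round(3),np.degrees(np.arccos(-z[2])),np.degrees(np.arctan2(z[1],z[0])),np.degrees(np.arcsin(c[2])),np.degrees(np.arctan2(c[1],c[0])),s['finger_gap'],s['force'].round(1),s['qpos'].round(2)))
    if t is not None:
        v=R.T@(np.array(t)-s['tcp_pos'])/.05; print('shares',v.round(2),'max',np.abs(v).max().round(1))
if __name__=='__main__':
    import sys; a=[float(x) for x in sys.argv[1:]]; show(a if a else None)
E
python3 now.py .6 .42 .5
```

```text
t 42.10 tcp [0.453 0.239 0.416] T 36.5 az -18.9 cup el 89 az -42 gap 0.0673 F [-0.2  0.3 -2.4] q [ 0.63  0.05  1.57 -0.55  1.18 -0.49]
shares [-2.31  4.37 -0.4 ] max 4.4
```

>>> {"op": "drive_tool", "data": {"series": [{"slide": [-0.3, 0.5, -0.06], "roll": 0}, {"slide": [-0.4, 0.77, -0.06], "roll": 0}, {"slide": [-0.4, 0.77, -0.07], "roll": 0}, {"slide": [-0.4, 0.77, -0.07], "roll": 0}, {"slide": [-0.4, 0.77, -0.07], "roll": 0}, {"slide": [-0.4, 0.77, -0.07], "roll": 0}, {"slide": [-0.56, 0.73, 0.12], "roll": 0}, {"slide": [-0.56, 0.73, 0.12], "roll": 0}, {"slide": [-0.56, 0.73, 0.12], "roll": 0}]}}

```text
time: 43.22
tcp_pos: [0.6767, 0.4671, 0.4958]
orientation: [3.135, 0.653, 2.827]
force: [-8.3, -6.4, 5.8]
finger_gap: 0.067
```

>>> {"op": "drive_tool", "data": {"series": [{"slide": [-0.56, 0.73, 0.1], "roll": 0}, {"slide": [-0.56, 0.73, 0.1], "roll": 0}, {"slide": [-0.56, 0.73, 0.1], "roll": 0}, {"slide": [-0.56, 0.73, 0.1], "roll": 0}, {"slide": [-0.56, 0.7, 0.2], "roll": 0}, {"slide": [-0.56, 0.7, 0.2], "roll": 0}, {"slide": [-0.56, 0.7, 0.2], "roll": 0}]}}

```text
time: 44.1
tcp_pos: [0.7699, 0.5088, 0.467]
orientation: [2.964, 0.785, 2.809]
force: [0.1, 0.0, -1.6]
finger_gap: 0.0672
```

```bash
python3 now.py
```

```text
t 44.10 tcp [0.77  0.509 0.467] T 45.9 az -4.9 cup el 79 az -150 gap 0.0672 F [ 0.1  0.  -1.6] q [ 0.67  0.96  0.04 -0.51  1.51 -0.79]
```

>>> {"op": "drive_tool", "data": {"series": [{"slide": [-0.6, 0.75, 0.25], "roll": 0}, {"slide": [-0.6, 0.75, 0.25], "roll": 0}, {"slide": [-0.6, 0.75, 0.3], "roll": 0}, {"slide": [-0.6, 0.75, 0.3], "roll": 0}, {"slide": [-0.6, 0.75, 0.35], "roll": 0}, {"slide": [-0.6, 0.75, 0.35], "roll": 0}, {"slide": [-0.6, 0.7, 0.4], "roll": 0}, {"slide": [-0.6, 0.7, 0.4], "roll": 0}, {"slide": [-0.6, 0.7, 0.45], "roll": 0}, {"slide": [-0.6, 0.7, 0.45], "roll": 0}]}}

```text
time: 45.35
tcp_pos: [0.8676, 0.5618, 0.4716]
orientation: [2.63, 0.979, 2.7]
force: [0.4, 0.5, -1.2]
finger_gap: 0.0673
```

```bash
python3 now.py
```

```text
t 45.35 tcp [0.868 0.562 0.472] T 60.9 az 8.8 cup el 62 az -146 gap 0.0673 F [ 0.4  0.5 -1.2] q [ 0.62  1.03  0.04 -0.46  1.1  -0.79]
```

>>> {"op": "drive_tool", "data": {"series": [{"slide": [-0.6, 0.7, 0.5], "roll": 0}, {"slide": [-0.6, 0.7, 0.5], "roll": 0}, {"slide": [-0.6, 0.7, 0.5], "roll": 0}, {"slide": [-0.6, 0.7, 0.5], "roll": 0}, {"slide": [-0.6, 0.7, 0.5], "roll": 0}, {"slide": [-0.6, 0.7, 0.5], "roll": 0}, {"slide": [-0.6, 0.7, 0.5], "roll": 0}]}}

```text
time: 46.22
tcp_pos: [0.8888, 0.596, 0.5238]
orientation: [2.31, 1.09, 2.526]
force: [0.2, -0.7, -1.7]
finger_gap: 0.0671
```

```bash
python3 now.py .8 .3 .52; python3 - <<'E'
from p1 import *
from now import now
s,_=now(); q=s['qpos'].copy(); print(info(q))
q=goto(q,[.78,.28,.52],8)
for k in range(5): q=step(q,[0,0,0],1)
print('rolled',info(q))
q=goto(q,[.75,-.1,.5],8)
q=goto(q,[.64,-.17,.4],4)
q=goto(q,[.645,-.16,.22],4)
for k in range(18):
    q=step(q,[0,0,0],.95)
    if k%3==0: print(info(q))
E
```

```text
t 46.23 tcp [0.889 0.596 0.524] T 71.8 az 15.8 cup el 51 az -143 gap 0.0671 F [ 0.2 -0.7 -1.7] q [ 0.61  1.04  0.04 -0.42  0.88 -0.82]
shares [-0.84 -5.26 -3.13] max 5.3
tcp [0.887 0.596 0.524] T 71.8 az 15.8 cup el 51 az -143 q [ 0.61  1.04  0.04 -0.42  0.88 -0.82]
  slide/row [-0.1  -0.7  -0.45] x 8
tcp [0.79  0.287 0.531] T 70.8 az 15.6 cup el 52 az -143 q [ 0.25  0.34  1.29  0.07  0.28 -1.28]
rolled tcp [0.79  0.287 0.531] T 70.8 az 15.6 cup el 32 az -126 q [ 0.25  0.34  1.29  0.07  0.28 -0.58]
  slide/row [-0.7  -0.61 -0.31] x 8
tcp [ 0.75  -0.096  0.504] T 70.5 az 15.0 cup el 32 az -126 q [-0.5   0.25  1.48  1.24  0.76 -1.95]
  slide/row [ 0.15 -0.72 -0.42] x 4
tcp [ 0.64 -0.17  0.4 ] T 70.5 az 15.0 cup el 32 az -126 q [-0.78  0.22  1.82  1.47  0.96 -2.42]
  slide/row [ 0.44 -0.71  0.34] x 4
tcp [ 0.645 -0.16   0.22 ] T 70.5 az 15.0 cup el 32 az -126 q [-0.75  0.52  2.02  1.84  0.98 -3.03]
tcp [ 0.645 -0.16   0.22 ] T 70.5 az 15.0 cup el 28 az -125 q [-0.75  0.52  2.02  1.84  0.98 -2.9 ]
tcp [ 0.645 -0.16   0.22 ] T 70.5 az 15.0 cup el 14 az -127 q [-0.75  0.52  2.02  1.84  0.98 -2.5 ]
tcp [ 0.645 -0.16   0.22 ] T 70.5 az 15.0 cup el 2 az -132 q [-0.75  0.52  2.02  1.84  0.98 -2.11]
tcp [ 0.645 -0.16   0.22 ] T 70.5 az 15.0 cup el -9 az -141 q [-0.75  0.52  2.02  1.84  0.98 -1.71]
tcp [ 0.645 -0.16   0.22 ] T 70.5 az 15.0 cup el -16 az -153 q [-0.75  0.52  2.02  1.84  0.98 -1.31]
tcp [ 0.645 -0.16   0.22 ] T 70.5 az 15.0 cup el -17 az -167 q [-0.75  0.52  2.02  1.84  0.98 -0.91]
```

```bash
python3 - <<'E'
from p1 import *
from now import now
s,_=now(); q=s['qpos'].copy(); print(info(q))
q=goto(q,[.86,.3,.54],7)
q=goto(q,[.80,-.05,.52],8)
for k in range(6): q=step(q,[0,0,0],1)
print('rolled',info(q))
q=goto(q,[.64,-.18,.4],5)
q=goto(q,[.645,-.16,.175],6)
for k in range(17):
    q=step(q,[0,0,0],.95)
    if k%3==0: print(info(q))
x,R=pose(q); print(R.round(2))
E
```

```text
tcp [0.887 0.596 0.524] T 71.8 az 15.8 cup el 51 az -143 q [ 0.61  1.04  0.04 -0.42  0.88 -0.82]
  slide/row [-0.24 -0.76 -0.3 ] x 7
tcp [0.865 0.304 0.543] T 71.6 az 15.6 cup el 51 az -143 q [ 0.24  0.49  1.03  0.07  0.37 -1.28]
  slide/row [-0.12 -0.82 -0.36] x 8
tcp [ 0.8  -0.05  0.52] T 71.6 az 15.6 cup el 51 az -143 q [-0.39  0.31  1.37  1.19  0.68 -2.54]
rolled tcp [ 0.8  -0.05  0.52] T 71.6 az 15.6 cup el 27 az -125 q [-0.39  0.31  1.37  1.19  0.68 -1.7 ]
  slide/row [-0.06 -0.77 -0.57] x 5
tcp [ 0.64 -0.18  0.4 ] T 71.6 az 15.6 cup el 27 az -125 q [-0.8   0.24  1.81  1.49  0.99 -2.31]
  slide/row [ 0.31 -0.63  0.27] x 6
tcp [ 0.645 -0.16   0.175] T 71.6 az 15.6 cup el 27 az -125 q [-0.76  0.63  2.05  1.92  1.05 -3.05]
tcp [ 0.645 -0.16   0.175] T 71.6 az 15.6 cup el 22 az -125 q [-0.76  0.63  2.05  1.92  1.05 -2.91]
tcp [ 0.645 -0.16   0.175] T 71.6 az 15.6 cup el 9 az -128 q [-0.76  0.63  2.05  1.92  1.05 -2.51]
tcp [ 0.645 -0.16   0.175] T 71.6 az 15.6 cup el -3 az -134 q [-0.76  0.63  2.05  1.92  1.05 -2.12]
tcp [ 0.645 -0.16   0.175] T 71.6 az 15.6 cup el -13 az -144 q [-0.76  0.63  2.05  1.92  1.05 -1.72]
tcp [ 0.645 -0.16   0.175] T 71.6 az 15.6 cup el -18 az -157 q [-0.76  0.63  2.05  1.92  1.05 -1.32]
tcp [ 0.645 -0.16   0.175] T 71.6 az 15.6 cup el -18 az -171 q [-0.76  0.63  2.05  1.92  1.05 -0.92]
[[ 0.37  0.16  0.91]
 [-0.22 -0.94  0.26]
 [ 0.9  -0.3  -0.32]]
```

>>> {"op": "drive_tool", "data": {"series": [{"slide": [-0.2, -0.55, -0.25], "roll": 0}, {"slide": [-0.24, -0.76, -0.3], "roll": 0}, {"slide": [-0.24, -0.76, -0.3], "roll": 0}, {"slide": [-0.24, -0.76, -0.3], "roll": 0}, {"slide": [-0.24, -0.76, -0.3], "roll": 0}, {"slide": [-0.24, -0.76, -0.3], "roll": 0}, {"slide": [-0.24, -0.76, -0.3], "roll": 0}, {"slide": [0, 0, 0], "roll": 0}]}}

```text
time: 47.22
tcp_pos: [0.8637, 0.3078, 0.5433]
orientation: [2.308, 1.091, 2.519]
force: [-0.6, 0.6, -2.2]
finger_gap: 0.0674
```

```bash
python3 now.py .8 -.05 .52
```

```text
t 47.23 tcp [0.864 0.308 0.543] T 71.9 az 15.5 cup el 51 az -144 gap 0.0674 F [-0.6  0.6 -2.2] q [ 0.25  0.49  1.04  0.04  0.36 -1.25]
shares [-1.03 -6.63 -2.84] max 6.6
```

>>> {"op": "drive_tool", "data": {"series": [{"slide": [-0.1, -0.6, -0.28], "roll": 0}, {"slide": [-0.1, -0.66, -0.28], "roll": 0}, {"slide": [-0.1, -0.66, -0.28], "roll": 0}, {"slide": [-0.1, -0.66, -0.28], "roll": 0}, {"slide": [-0.1, -0.66, -0.28], "roll": 0}, {"slide": [-0.1, -0.66, -0.28], "roll": 0}, {"slide": [-0.1, -0.66, -0.28], "roll": 0}, {"slide": [-0.1, -0.66, -0.28], "roll": 0}, {"slide": [-0.1, -0.66, -0.28], "roll": 0}, {"slide": [-0.1, -0.66, -0.28], "roll": 0}]}}

```text
time: 48.48
tcp_pos: [0.8014, -0.0418, 0.5175]
orientation: [2.316, 1.09, 2.53]
force: [-0.3, -0.8, -1.2]
finger_gap: 0.0669
```

>>> {"op": "drive_tool", "data": {"series": [{"slide": [0, 0, 0], "roll": 1}, {"slide": [0, 0, 0], "roll": 1}, {"slide": [0, 0, 0], "roll": 1}, {"slide": [0, 0, 0], "roll": 1}, {"slide": [0, 0, 0], "roll": 1}, {"slide": [0, 0, 0], "roll": 1}, {"slide": [0, 0, 0], "roll": 0}]}}

```text
time: 49.35
tcp_pos: [0.8017, -0.0407, 0.5175]
orientation: [1.911, 0.348, 1.965]
force: [0.5, -0.2, -1.8]
finger_gap: 0.0672
```

```bash
python3 now.py .64 -.18 .4
```

```text
t 49.35 tcp [ 0.802 -0.041  0.517] T 71.7 az 15.7 cup el 27 az -125 gap 0.0672 F [ 0.5 -0.2 -1.8] q [-0.37  0.31  1.38  1.2   0.66 -1.71]
shares [-0.45 -3.86 -2.94] max 3.9
```

>>> {"op": "drive_tool", "data": {"series": [{"slide": [-0.05, -0.5, -0.4], "roll": 0}, {"slide": [-0.08, -0.67, -0.5], "roll": 0}, {"slide": [-0.08, -0.67, -0.5], "roll": 0}, {"slide": [-0.08, -0.67, -0.5], "roll": 0}, {"slide": [-0.08, -0.67, -0.5], "roll": 0}, {"slide": [-0.08, -0.67, -0.5], "roll": 0}, {"slide": [0, 0, 0], "roll": 0}]}}

```text
time: 50.22
tcp_pos: [0.6404, -0.1816, 0.3977]
orientation: [1.914, 0.347, 1.962]
force: [0.9, -0.2, -1.7]
finger_gap: 0.067
```

```bash
python3 now.py .645 -.16 .18;  python3 -c "
from h import *
p,d,i=grab('side'); save(p,'s9.png')
p,d,i=grab('top'); save(p,'t9.png')"
```

```text
t 50.23 tcp [ 0.64  -0.182  0.398] T 71.6 az 15.5 cup el 27 az -125 gap 0.0670 F [ 0.9 -0.2 -1.7] q [-0.8   0.24  1.82  1.49  0.99 -2.32]
shares [ 1.82 -3.65  1.57] max 3.7
```

View pics/s9.png

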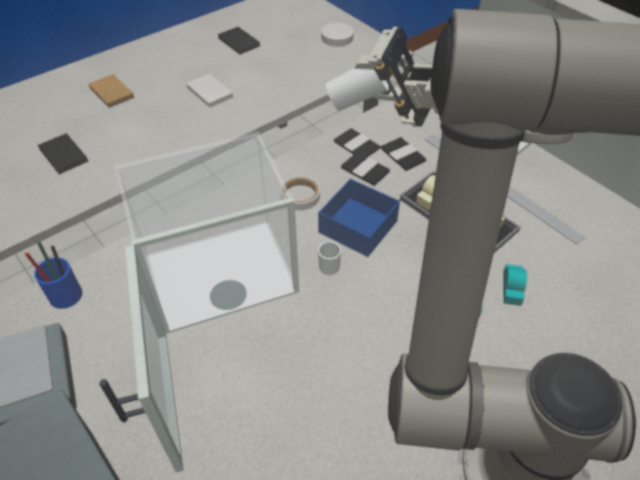

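View pics/t9.png

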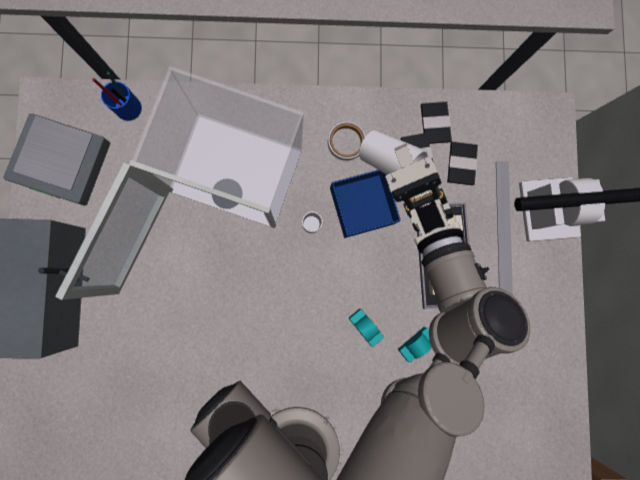

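The cup is held, tilted, over the far side of the bin, with the bin at top pixel (365, 203). I'll lower it and finish the roll.

```bash
python3 now.py .665 -.148 .2
```

```text
t 50.33 tcp [ 0.642 -0.18   0.4  ] T 71.7 az 15.6 cup el 27 az -125 gap 0.0672 F [ 0.4 -0.1 -1.9] q [-0.8   0.24  1.81  1.49  0.99 -2.32]
shares [ 1.75 -3.19  1.84] max 3.2
```

>>> {"op": "drive_tool", "data": {"series": [{"slide": [0.29, -0.53, 0.3], "roll": 0}, {"slide": [0.29, -0.53, 0.3], "roll": 0}, {"slide": [0.29, -0.53, 0.3], "roll": 0}, {"slide": [0.29, -0.53, 0.3], "roll": 0}, {"slide": [0.29, -0.53, 0.3], "roll": 0}, {"slide": [0.29, -0.53, 0.3], "roll": 0}, {"slide": [0, 0, 0], "roll": 0.6}, {"slide": [0, 0, 0], "roll": 0.8}, {"slide": [0, 0, 0], "roll": 0.8}, {"slide": [0, 0, 0], "roll": 0.8}]}}

```text
time: 51.58
tcp_pos: [0.6641, -0.1473, 0.2015]
orientation: [1.89, -0.051, 1.829]
force: [0.0, 0.2, -2.0]
finger_gap: 0.0671
```

```bash
python3 now.py .665 -.148 .2;  python3 -c "
from h import *
p,d,i=grab('side'); save(p,'s10.png')
p,d,i=grab('top'); save(p,'t10.png')"
```

```text
t 51.58 tcp [ 0.664 -0.147  0.202] T 71.8 az 15.8 cup el 12 az -126 gap 0.0671 F [ 0.   0.2 -2. ] q [-0.71  0.58  2.01  1.91  1.   -2.54]
shares [-0.02 -0.02  0.02] max 0.0
```

View pics/t10.png

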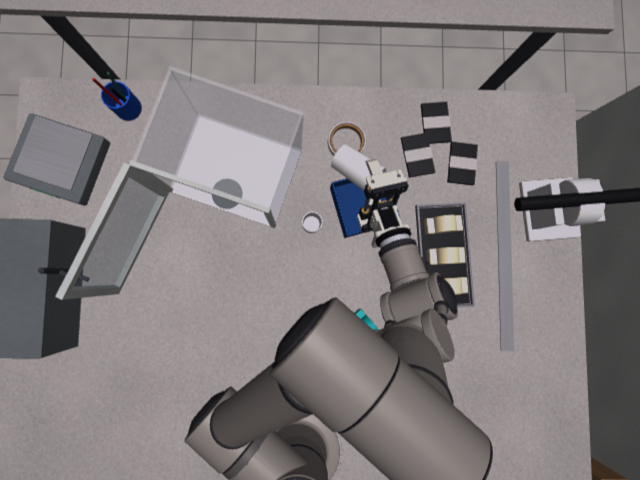

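View pics/s10.png

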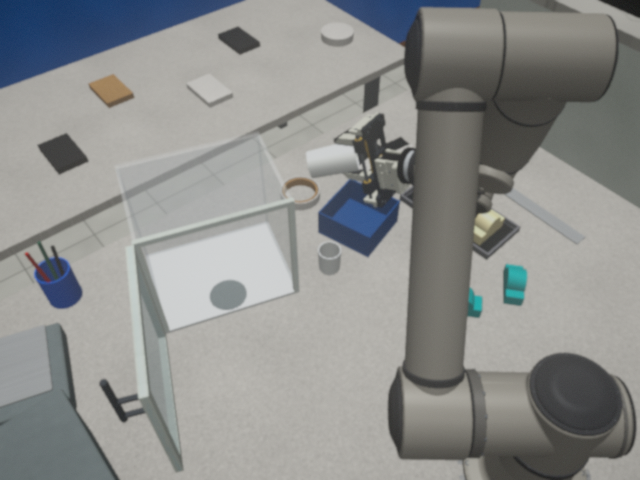

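>>> {"op": "drive_tool", "data": {"series": [{"slide": [0, 0, 0], "roll": 0.9}, {"slide": [0, 0, 0], "roll": 0.9}, {"slide": [0, 0, 0], "roll": 0.9}, {"slide": [0, 0, 0], "roll": 0.9}, {"slide": [0, 0, 0], "roll": 0.9}, {"slide": [0, 0, 0], "roll": 0.9}, {"slide": [0, 0, 0], "roll": 0.9}, {"slide": [0, 0, 0], "roll": 0.9}, {"slide": [0, 0, 0], "roll": 0.9}, {"slide": [0, 0, 0], "roll": 0.9}]}}

```text
time: 52.92
tcp_pos: [0.6636, -0.1477, 0.2012]
orientation: [2.477, -1.162, 0.981]
force: [0.2, 0.5, -1.8]
finger_gap: 0.0672
```

>>> {"op": "drive_tool", "data": {"series": [{"slide": [0, 0, 0], "roll": 0.8}, {"slide": [0, 0, 0], "roll": 0}, {"slide": [0, 0, 0], "roll": 0}, {"slide": [0, 0, 0], "roll": 0}, {"slide": [0, 0, 0], "roll": 0}]}}

```text
time: 53.55
tcp_pos: [0.6629, -0.1482, 0.2008]
orientation: [2.717, -1.22, 0.723]
force: [0.7, 1.1, -0.8]
finger_gap: 0.0673
```

```bash
python3 now.py .665 -.148 .2;  python3 -c "
from h import *
p,d,i=grab('side'); save(p,'s11.png')
p,d,i=grab('wrist'); save(p,'w11.png')
p,d,i=grab('top'); save(p,'t11.png')"
```

```text
t 53.55 tcp [ 0.663 -0.148  0.201] T 71.7 az 15.7 cup el -18 az -159 gap 0.0673 F [ 0.7  1.1 -0.8] q [-0.71  0.58  2.01  1.91  1.   -1.18]
shares [-0.    0.01  0.04] max 0.0
```

View pics/t11.png

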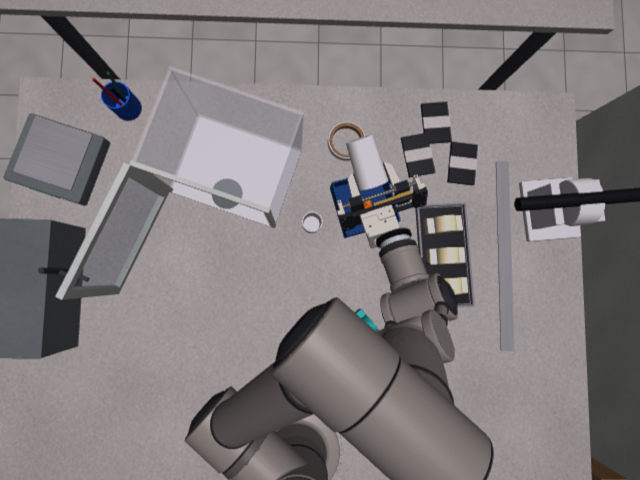

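View pics/s11.png

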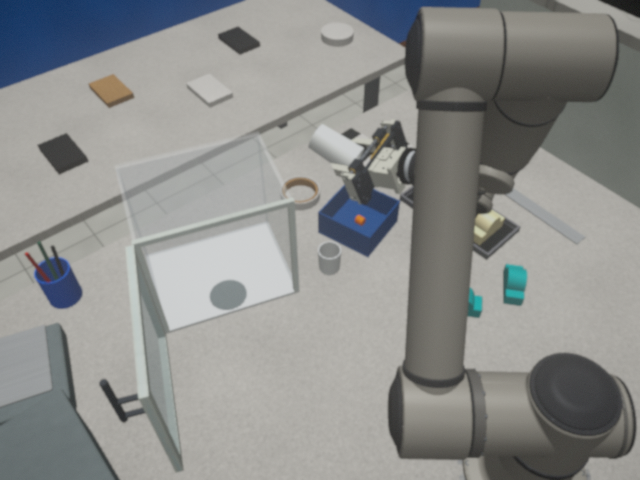

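View pics/w11.png

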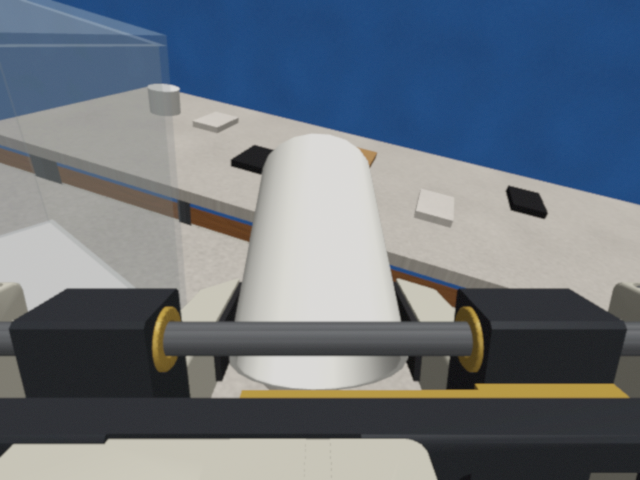

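```bash
python3 - <<'E'
import cv2,numpy as np
a=cv2.imread('pics/t11.png')[150:250,310:440]; b=cv2.imread('pics/s11.png')[170:270,300:430]
cv2.imwrite('pics/c11.png',np.vstack([cv2.resize(x,None,fx=5.5,fy=3,interpolation=cv2.INTER_CUBIC) for x in (a,b)]))
E
```

```text
(no output)
```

View pics/c11.png

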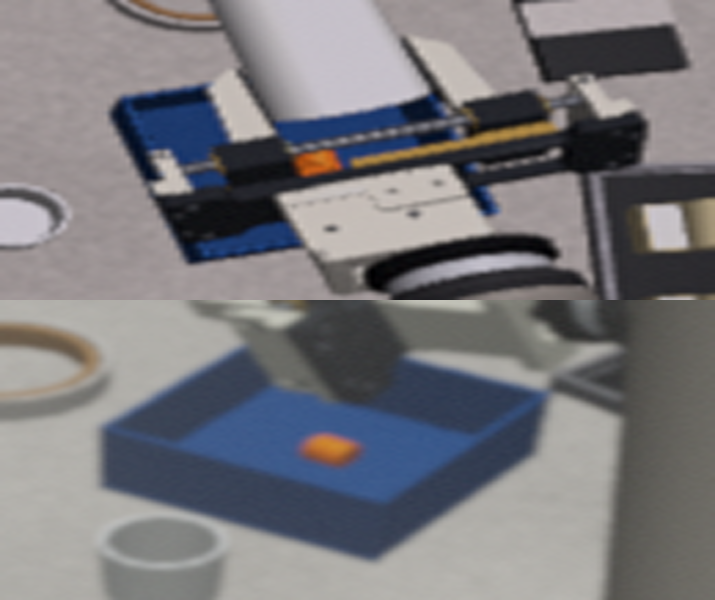

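>>> {"op": "drive_tool", "data": {"series": [{"slide": [0, 0, 0.3], "roll": 0.5}, {"slide": [0, 0, -0.5], "roll": 0}, {"slide": [0, 0, 0.5], "roll": 0}, {"slide": [0, 0, -0.5], "roll": 0.5}, {"slide": [0, 0, 0.5], "roll": 0}, {"slide": [0, 0, -0.3], "roll": 0}, {"slide": [0, 0, 0], "roll": 0}, {"slide": [0, 0, 0], "roll": 0}, {"slide": [0, 0, 0], "roll": 0}]}}

```text
time: 54.82
tcp_pos: [0.6628, -0.1484, 0.2009]
orientation: [3.113, -1.252, 0.304]
force: [0.4, 0.1, -0.5]
finger_gap: 0.0673
```

```bash
python3 now.py .665 -.148 .2;  python3 -c "
from h import *
p,d,i=grab('side'); save(p[150:290,280:440].repeat(4,0).repeat(4,1),'s12.png')
"
```

```text
t 54.83 tcp [ 0.663 -0.148  0.201] T 71.7 az 15.7 cup el -19 az -164 gap 0.0673 F [ 0.4  0.1 -0.5] q [-0.71  0.58  2.01  1.91  1.   -1.04]
shares [-0.    0.    0.05] max 0.0
```

View pics/s12.png

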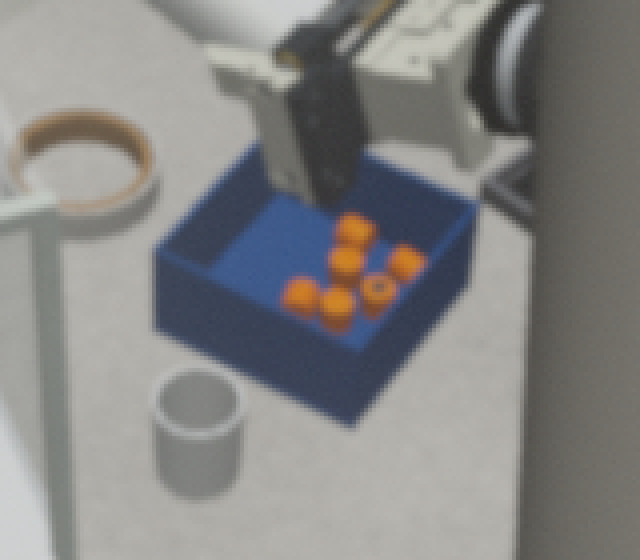

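Six inserts are now in the bin. I'll shake once more, then rise and check for stragglers.

>>> {"op": "drive_tool", "data": {"series": [{"slide": [0, 0, 0.4], "roll": 0}, {"slide": [0, 0, -0.7], "roll": 0}, {"slide": [0, 0, 0.7], "roll": 0}, {"slide": [0, 0, -0.7], "roll": 0}, {"slide": [0, 0, 0.7], "roll": 0}, {"slide": [0, 0, -0.4], "roll": 0}, {"slide": [0, 0, 0], "roll": 0}, {"slide": [0, 0, 0], "roll": 0}, {"slide": [0, 0, 0], "roll": 0}]}}

```text
time: 56.0
tcp_pos: [0.6629, -0.1483, 0.2008]
orientation: [3.113, -1.252, 0.304]
force: [0.3, -0.8, -1.2]
finger_gap: 0.067
```

```bash
python3 now.py .66 -.2 .35;  python3 -c "
from h import *
p,d,i=grab('side'); save(p[150:290,280:440].repeat(4,0).repeat(4,1),'s13.png')
"
```

```text
t 56.00 tcp [ 0.663 -0.148  0.201] T 71.7 az 15.7 cup el -19 az -164 gap 0.0670 F [ 0.3 -0.8 -1.2] q [-0.71  0.58  2.01  1.91  1.   -1.04]
shares [ 2.72  1.01 -1.25] max 2.7
```

View pics/s13.png

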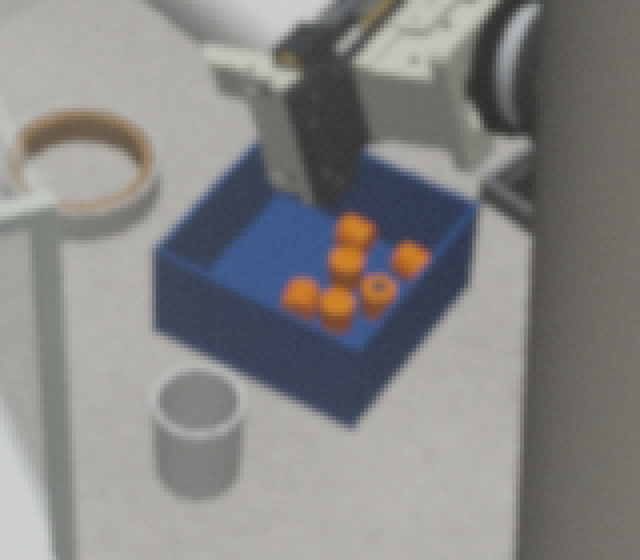

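>>> {"op": "drive_tool", "data": {"series": [{"slide": [0.6, 0.1, -0.2], "roll": 0}, {"slide": [0.8, 0.1, -0.3], "roll": 0}, {"slide": [0.8, 0.1, -0.3], "roll": 0}, {"slide": [0.8, 0.1, -0.3], "roll": 0}, {"slide": [0.6, 0.1, -0.2], "roll": 0}, {"slide": [0, 0, 0], "roll": -1}, {"slide": [0, 0, 0], "roll": -1}, {"slide": [0, 0, 0], "roll": -1}, {"slide": [0, 0, 0], "roll": -1}, {"slide": [0, 0, 0], "roll": -1}]}}

```text
time: 57.3
tcp_pos: [0.664, -0.1719, 0.3921]
orientation: [2.039, -0.802, 1.496]
force: [0.1, -0.4, -0.5]
finger_gap: 0.0672
```

>>> {"op": "drive_tool", "data": {"series": [{"slide": [0, 0, 0], "roll": -1}, {"slide": [0, 0, 0], "roll": -1}, {"slide": [0, 0, 0], "roll": -1}, {"slide": [0, 0, 0], "roll": -1}, {"slide": [0, 0, 0], "roll": -1}, {"slide": [0, 0, 0], "roll": -1}, {"slide": [0, 0, 0], "roll": -1}, {"slide": [0, 0, 0], "roll": -1}]}}

```text
time: 58.3
tcp_pos: [0.664, -0.1719, 0.3921]
orientation: [1.9, 0.245, 1.928]
force: [-0.1, -0.0, -1.3]
finger_gap: 0.0667
```

```bash
python3 now.py .8 -.05 .52;  python3 -c "
from h import *
p,d,i=grab('top'); save(p,'t14.png')
p,d,i=grab('side'); save(p,'s14.png')
"
```

```text
t 58.30 tcp [ 0.664 -0.172  0.392] T 71.7 az 15.7 cup el 23 az -125 gap 0.0667 F [-0.1 -0.  -1.3] q [-0.75  0.28  1.79  1.52  0.95 -2.22]
shares [0.68 3.75 2.31] max 3.8
```

View pics/t14.png

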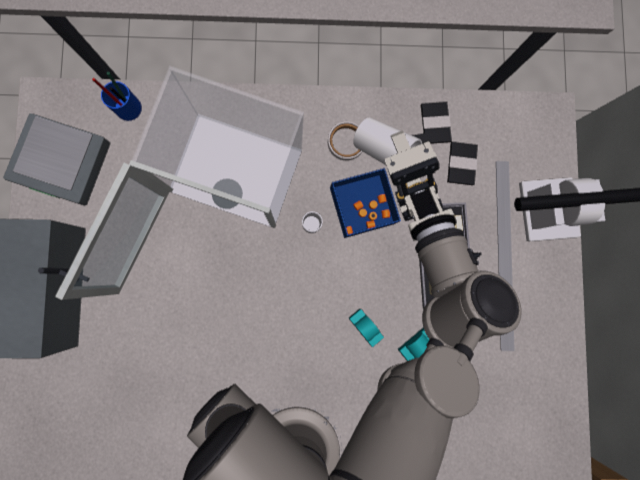

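View pics/s14.png

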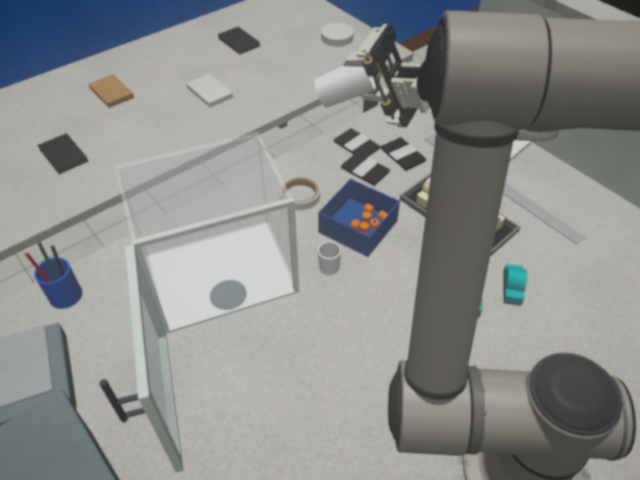

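```bash
python3 - <<'E'
import cv2
a=cv2.imread('pics/t14.png')[165:245,325:415]; cv2.imwrite('pics/c14.png',cv2.resize(a,None,fx=7,fy=7,interpolation=cv2.INTER_CUBIC))
E
```

```text
(no output)
```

View pics/c14.png

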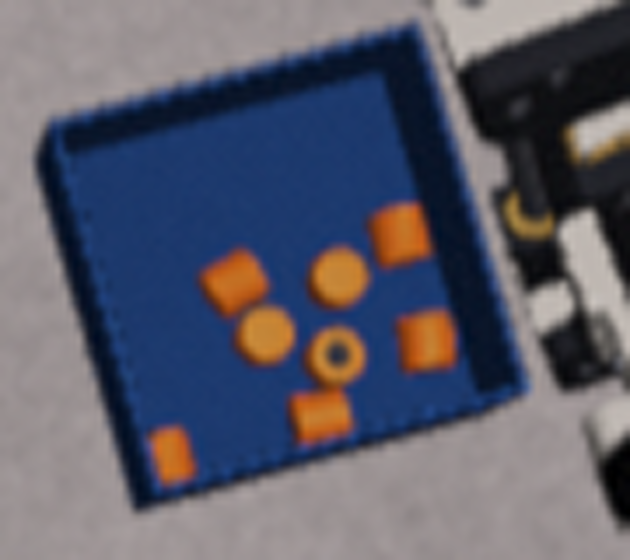

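```bash
cat > p3.py <<'E'
from p1 import *
from now import now
s,_=now(); q=s['qpos'].copy(); print(info(q))
q=goto(q,[.80,-.05,.52],6)
x,R=pose(q); 
# roll needed to make tool y horizontal, x down
import numpy as np
b=None
for r in np.arange(-20,20,.1):
    RR=R@Rz(np.radians(8*r)); 
    if abs(RR[2,1])<.02 and RR[2,0]<0: b=r if b is None or abs(r)<abs(b) else b
print('roll to level',b)
n=int(np.ceil(abs(b)))
for k in range(n): q=step(q,[0,0,0],b/n)
print(info(q))
q=goto(q,[.84,.2,.54],6)
for t in ([.7,.2,.53],[.6,.18,.52],[.52,.15,.5],[.45,.12,.45],[.42,.1,.4],[.42,.1,.35],[.42,.1,.3]):
    q=goto(q,t,4)
E
python3 p3.py
```

```text
tcp [ 0.663 -0.172  0.393] T 71.7 az 15.7 cup el 23 az -125 q [-0.75  0.27  1.79  1.52  0.95 -2.21]
  slide/row [0.12 0.62 0.39] x 6
tcp [ 0.8  -0.05  0.52] T 71.7 az 15.7 cup el 23 az -125 q [-0.39  0.31  1.37  1.2   0.68 -1.6 ]
roll to level -9.299999999999848
tcp [ 0.8  -0.05  0.52] T 71.7 az 15.7 cup el 55 az -163 q [-0.39  0.31  1.37  1.2   0.68 -2.89]
  slide/row [-0.16  0.77  0.32] x 6
tcp [0.84 0.2  0.54] T 71.7 az 15.7 cup el 55 az -163 q [ 0.08  0.38  1.22  0.57  0.35 -2.15]
  slide/row [ 0.26  0.18 -0.62] x 4
tcp [0.701 0.197 0.535] T 71.2 az 16.2 cup el 56 az -162 q [ 0.09  0.11  1.58  0.71  0.28 -2.3 ]
  slide/row [ 0.24  0.06 -0.46] x 4
tcp [0.6   0.178 0.522] T 71.0 az 16.4 cup el 56 az -162 q [ 0.06 -0.09  1.81  0.87  0.28 -2.47]
  slide/row [ 0.24 -0.03 -0.37] x 4
tcp [0.52 0.15 0.5 ] T 71.0 az 16.4 cup el 56 az -162 q [-0.04 -0.26  2.    1.07  0.35 -2.7 ]
  slide/row [ 0.36 -0.05 -0.28] x 4
tcp [0.45 0.12 0.45] T 71.0 az 16.4 cup el 56 az -162 q [-0.24 -0.41  2.22  1.33  0.51 -3.03]
  slide/row [ 0.29 -0.06 -0.08] x 4
tcp [0.413 0.105 0.416] T 69.9 az 16.0 cup el 57 az -162 q [-0.41 -0.49  2.34  1.35  0.66 -3.11]
  slide/row [ 0.3  -0.04  0.14] x 4
tcp [0.404 0.111 0.385] T 67.4 az 15.3 cup el 60 az -161 q [-0.34 -0.48  2.38  1.35  0.57 -3.11]
  slide/row [ 0.37 -0.09  0.22] x 4
tcp [0.397 0.112 0.351] T 64.0 az 14.4 cup el 63 az -161 q [-0.28 -0.45  2.42  1.36  0.48 -3.11]
```

```bash
cat > p4.py <<'E'
from p1 import *
from now import now
s,_=now(); q=s['qpos'].copy()
q=goto(q,[.80,-.05,.52],6)
for k in range(10): q=step(q,[0,0,0],-.93)
print(info(q))
q=goto(q,[.84,.25,.54],6)
q=goto(q,[.80,.5,.54],6)
print('----')
qs=q.copy()
for path in ([[.65,.45,.54],[.55,.4,.5],[.5,.35,.45],[.5,.33,.4],[.5,.3,.35],[.5,.28,.32]],
             [[.65,.5,.5],[.6,.5,.42],[.55,.45,.40],[.5,.4,.38],[.45,.35,.38],[.4,.3,.38]]):
    q=qs.copy(); print('=====')
    for t in path: q=goto(q,t,5)
E
python3 p4.py
```

```text
slide/row [0.12 0.62 0.39] x 6
tcp [ 0.8  -0.05  0.52] T 71.7 az 15.7 cup el 23 az -125 q [-0.39  0.31  1.37  1.2   0.68 -1.6 ]
tcp [ 0.8  -0.05  0.52] T 71.7 az 15.7 cup el 55 az -163 q [-0.39  0.31  1.37  1.2   0.68 -2.89]
  slide/row [-0.17  0.93  0.36] x 6
tcp [0.84 0.25 0.54] T 71.7 az 15.7 cup el 55 az -162 q [ 0.16  0.4   1.18  0.33  0.33 -1.9 ]
  slide/row [-0.02  0.84  0.09] x 6
tcp [0.8  0.5  0.54] T 71.7 az 15.7 cup el 55 az -162 q [ 0.57  0.59  0.88 -0.59  0.51 -0.93]
----
=====
  slide/row [ 0.2  -0.03 -0.6 ] x 5
tcp [0.65 0.45 0.54] T 71.7 az 15.7 cup el 55 az -162 q [ 0.64  0.28  1.36 -0.93  0.44 -0.55]
  slide/row [ 0.29 -0.09 -0.37] x 5
tcp [0.557 0.395 0.518] T 69.7 az 16.7 cup el 57 az -161 q [ 0.66  0.08  1.63 -1.    0.41 -0.46]
  slide/row [ 0.35 -0.11 -0.16] x 5
tcp [0.507 0.34  0.473] T 67.3 az 18.0 cup el 60 az -159 q [ 0.59 -0.04  1.85 -1.    0.31 -0.45]
  slide/row [ 0.28 -0.04  0.08] x 5
tcp [0.499 0.33  0.433] T 64.1 az 18.0 cup el 63 az -159 q [ 0.58 -0.04  1.92 -1.    0.28 -0.44]
  slide/row [ 0.31 -0.12  0.12] x 5
tcp [0.491 0.312 0.393] T 60.4 az 16.4 
[... 291 characters left out ...]
 [ 0.7   0.37  1.3  -1.    0.48 -0.46]
  slide/row [ 0.41  0.05 -0.08] x 5
tcp [0.618 0.499 0.456] T 66.2 az 17.8 cup el 61 az -159 q [ 0.73  0.35  1.42 -1.    0.45 -0.41]
  slide/row [ 0.33 -0.11 -0.2 ] x 5
tcp [0.562 0.448 0.427] T 63.0 az 19.1 cup el 64 az -157 q [ 0.7   0.22  1.63 -1.    0.39 -0.39]
  slide/row [ 0.3  -0.11 -0.18] x 5
tcp [0.508 0.396 0.401] T 60.6 az 20.2 cup el 66 az -155 q [ 0.68  0.09  1.83 -1.    0.34 -0.38]
  slide/row [ 0.21 -0.1  -0.2 ] x 5
tcp [0.453 0.347 0.389] T 59.7 az 20.6 cup el 67 az -154 q [ 0.66 -0.04  1.99 -1.    0.3  -0.39]
  slide/row [ 0.16 -0.11 -0.21] x 5
tcp [0.4  0.3  0.38] T 59.7 az 20.6 cup el 67 az -154 q [ 0.63 -0.18  2.14 -0.97  0.29 -0.42]
```

```bash
cat >> p4.py <<'E'
print('##### continue')
q=qs.copy()
for t in [[.65,.45,.54],[.55,.4,.5],[.5,.35,.45]]: q=goto(q,t,5)
qq=q.copy()
for d in ([0,-.2,-1],[-.5,-.3,-1],[.3,-.4,-1],[0,-.6,-1]):
    q=qq.copy(); print('dir',d); d=np.array(d)/np.linalg.norm(d)
    for k in range(6): q=world(q,d*.04*3,3,show=False)
E
python3 p4.py | sed -n '/#####/,$p'
```

```text
##### continue
  slide/row [ 0.2  -0.03 -0.6 ] x 5
tcp [0.65 0.45 0.54] T 71.7 az 15.7 cup el 55 az -162 q [ 0.64  0.28  1.36 -0.93  0.44 -0.55]
  slide/row [ 0.29 -0.09 -0.37] x 5
tcp [0.557 0.395 0.518] T 69.7 az 16.7 cup el 57 az -161 q [ 0.66  0.08  1.63 -1.    0.41 -0.46]
  slide/row [ 0.35 -0.11 -0.16] x 5
tcp [0.507 0.34  0.473] T 67.3 az 18.0 cup el 60 az -159 q [ 0.59 -0.04  1.85 -1.    0.31 -0.45]
dir [0, -0.2, -1]
tcp [0.501 0.323 0.411] T 62.1 az 17.1 cup el 65 az -160 q [ 0.56 -0.02  1.93 -1.    0.28 -0.44]
tcp [0.495 0.311 0.355] T 56.8 az 15.5 cup el 70 az -162 q [ 0.55  0.03  1.99 -1.    0.28 -0.42]
tcp [0.491 0.301 0.3  ] T 51.5 az 13.7 cup el 76 az -166 q [ 0.54  0.09  2.02 -1.    0.28 -0.4 ]
tcp [0.492 0.295 0.245] T 46.2 az 11.6 cup el 81 az -173 q [ 0.53  0.17  2.04 -1.    0.28 -0.39]
tcp [0.498 0.291 0.189] T 41.0 az 9.1 cup el 86 az 165 q [ 0.52  0.27  2.03 -1.    0.28 -0.37]
tcp [0.509 0.29  0.129] T 36.0 az 5.9 cup el 87 az 81 q [ 0.51  0.4   2.   -1.    0.28 -0.36]
dir [-0.5, -0.3, -1]
tcp [0.453 0.305 0.417] T 62.9 az 18.3 cup el 64 az -158 q [ 0.58 -0.13  
[... 998 characters left out ...]
.28 -0.48]
tcp [0.703 0.229 0.115] T 41.3 az -3.0 cup el 82 az 125 q [ 0.31  0.63  1.67 -1.    0.28 -0.5 ]
dir [0, -0.6, -1]
tcp [0.492 0.297 0.42 ] T 62.9 az 15.5 cup el 64 az -163 q [ 0.53 -0.07  1.97 -1.    0.28 -0.45]
tcp [0.474 0.259 0.371] T 58.5 az 12.3 cup el 68 az -168 q [ 0.49 -0.08  2.07 -1.    0.28 -0.46]
tcp [0.456 0.223 0.327] T 54.2 az 8.8 cup el 73 az -175 q [ 0.45 -0.09  2.15 -1.    0.28 -0.46]
tcp [0.438 0.189 0.286] T 50.1 az 5.1 cup el 77 az 174 q [ 0.4  -0.09  2.23 -1.    0.28 -0.48]
tcp [0.421 0.156 0.249] T 46.0 az 0.9 cup el 80 az 156 q [ 0.34 -0.08  2.29 -1.    0.28 -0.49]
tcp [0.406 0.126 0.216] T 42.0 az -3.7 cup el 82 az 127 q [ 0.29 -0.05  2.34 -1.    0.28 -0.52]
```

>>> {"op": "drive_tool", "data": {"series": [{"slide": [0.12, 0.62, 0.39], "roll": 0}, {"slide": [0.12, 0.62, 0.39], "roll": 0}, {"slide": [0.12, 0.62, 0.39], "roll": 0}, {"slide": [0.12, 0.62, 0.39], "roll": 0}, {"slide": [0.12, 0.62, 0.39], "roll": 0}, {"slide": [0.12, 0.62, 0.39], "roll": 0}, {"slide": [0, 0, 0], "roll": -0.93}, {"slide": [0, 0, 0], "roll": -0.93}, {"slide": [0, 0, 0], "roll": -0.93}, {"slide": [0, 0, 0], "roll": -0.93}]}}

```text
time: 59.65
tcp_pos: [0.8006, -0.0488, 0.5175]
orientation: [2.004, 0.725, 2.143]
force: [-0.8, 1.0, -1.2]
finger_gap: 0.0672
```

>>> {"op": "drive_tool", "data": {"series": [{"slide": [0, 0, 0], "roll": -0.93}, {"slide": [0, 0, 0], "roll": -0.93}, {"slide": [0, 0, 0], "roll": -0.93}, {"slide": [0, 0, 0], "roll": -0.93}, {"slide": [0, 0, 0], "roll": -0.93}, {"slide": [0, 0, 0], "roll": -0.93}]}}

```text
time: 60.4
tcp_pos: [0.8005, -0.0488, 0.5175]
orientation: [3.085, 1.251, -2.926]
force: [-0.2, 0.1, -1.0]
finger_gap: 0.0672
```

```bash
python3 now.py .84 .25 .54
```

```text
t 60.40 tcp [ 0.801 -0.049  0.518] T 71.7 az 15.7 cup el 55 az -162 gap 0.0672 F [-0.2  0.1 -1. ] q [-0.39  0.31  1.37  1.2   0.68 -2.9 ]
shares [-1.07  5.56  2.12] max 5.6
```

>>> {"op": "drive_tool", "data": {"series": [{"slide": [-0.15, 0.8, 0.3], "roll": 0}, {"slide": [-0.15, 0.8, 0.3], "roll": 0}, {"slide": [-0.15, 0.8, 0.3], "roll": 0}, {"slide": [-0.15, 0.8, 0.3], "roll": 0}, {"slide": [-0.15, 0.8, 0.3], "roll": 0}, {"slide": [-0.15, 0.8, 0.3], "roll": 0}, {"slide": [-0.15, 0.75, 0.3], "roll": 0}, {"slide": [0, 0, 0], "roll": 0}]}}

```text
time: 61.4
tcp_pos: [0.8387, 0.2527, 0.5387]
orientation: [3.076, 1.249, -2.933]
force: [-0.4, -0.9, -1.6]
finger_gap: 0.0671
```

```bash
python3 now.py .80 .48 .54
```

```text
t 61.40 tcp [0.839 0.253 0.539] T 71.6 az 15.9 cup el 55 az -162 gap 0.0671 F [-0.4 -0.9 -1.6] q [ 0.17  0.4   1.18  0.33  0.32 -1.9 ]
shares [-0.08  4.59  0.47] max 4.6
```

>>> {"op": "drive_tool", "data": {"series": [{"slide": [0, 0.65, 0.07], "roll": 0}, {"slide": [0, 0.65, 0.07], "roll": 0}, {"slide": [0, 0.65, 0.07], "roll": 0}, {"slide": [0, 0.65, 0.07], "roll": 0}, {"slide": [0, 0.65, 0.07], "roll": 0}, {"slide": [0, 0.65, 0.07], "roll": 0}, {"slide": [0, 0.65, 0.07], "roll": 0}, {"slide": [0, 0, 0], "roll": 0}]}}

```text
time: 62.4
tcp_pos: [0.8009, 0.4763, 0.5343]
orientation: [3.08, 1.248, -2.931]
force: [0.6, 0.5, -1.4]
finger_gap: 0.0674
```

```bash
python3 now.py .65 .44 .54; python3 now.py .55 .38 .5
```

```text
t 62.40 tcp [0.801 0.476 0.534] T 71.6 az 15.8 cup el 55 az -162 gap 0.0674 F [ 0.6  0.5 -1.4] q [ 0.54  0.55  0.95 -0.58  0.46 -0.94]
shares [ 0.87  0.1  -2.98] max 3.0
t 62.40 tcp [0.801 0.476 0.534] T 71.6 az 15.8 cup el 55 az -162 gap 0.0674 F [ 0.6  0.5 -1.4] q [ 0.54  0.55  0.95 -0.58  0.46 -0.94]
shares [ 2.33 -0.54 -4.86] max 4.9
```

>>> {"op": "drive_tool", "data": {"series": [{"slide": [0.22, 0.02, -0.75], "roll": 0}, {"slide": [0.22, 0.02, -0.75], "roll": 0}, {"slide": [0.22, 0.02, -0.75], "roll": 0}, {"slide": [0.22, 0.02, -0.75], "roll": 0}, {"slide": [0.36, -0.15, -0.47], "roll": 0}, {"slide": [0.36, -0.15, -0.47], "roll": 0}, {"slide": [0.36, -0.15, -0.47], "roll": 0}, {"slide": [0.36, -0.15, -0.47], "roll": 0}, {"slide": [0, 0, 0], "roll": 0}]}}

```text
time: 63.52
tcp_pos: [0.5542, 0.3716, 0.5174]
orientation: [3.072, 1.221, -2.929]
force: [0.2, -0.5, -1.7]
finger_gap: 0.0676
```

```bash
cat > p5.py <<'E'
from p1 import *
from now import now,show
show()
s,_=now(); qq=s['qpos'].copy()
for d in ([-.3,-.5,-.8],[0,-.6,-1],[0,-.4,-1]):
    q=qq.copy(); print('dir',d); d=np.array(d)/np.linalg.norm(d)
    for k in range(9): q=world(q,d*.045*3,3,show=(k%3==0))
E
python3 p5.py
```

```text
t 63.52 tcp [0.554 0.372 0.517] T 70.0 az 16.4 cup el 57 az -161 gap 0.0676 F [ 0.2 -0.5 -1.7] q [ 0.62  0.05  1.68 -0.99  0.37 -0.47]
dir [-0.3, -0.5, -0.8]
  slide/row [ 0.81 -0.38 -0.12] x 3
tcp [0.508 0.307 0.452] T 65.9 az 15.9 cup el 61 az -162 q [ 0.54 -0.06  1.91 -1.    0.28 -0.46]
tcp [0.45  0.255 0.397] T 61.4 az 13.6 cup el 66 az -165 q [ 0.51 -0.17  2.1  -1.    0.28 -0.45]
tcp [0.385 0.204 0.343] T 57.5 az 11.2 cup el 69 az -169 q [ 0.47 -0.28  2.28 -1.    0.28 -0.45]
  slide/row [ 0.81 -0.38  0.09] x 3
tcp [0.312 0.153 0.287] T 54.5 az 8.7 cup el 72 az -175 q [ 0.44 -0.42  2.48 -1.    0.28 -0.46]
tcp [0.232 0.106 0.224] T 52.6 az 6.4 cup el 74 az 179 q [ 0.41 -0.6   2.69 -1.    0.28 -0.47]
tcp [0.176 0.069 0.21 ] T 49.6 az 4.5 cup el 77 az 173 q [ 0.69 -0.77  2.7  -0.85  0.63 -0.48]
  slide/row [ 0.79 -0.36  0.24] x 3
tcp [0.144 0.017 0.195] T 46.1 az 3.5 cup el 80 az 165 q [ 1.37 -0.77  2.7  -0.87  1.14 -0.01]
tcp [ 0.14  -0.033  0.18 ] T 41.9 az 2.4 cup el 84 az 148 q [ 1.98 -0.77  2.7  -0.67  1.53  0.39]
tcp [ 0.139 -0.061  0.165] T 37.7 az -0.4 cup el 85 az 101 q [ 2
[... 1319 characters left out ...]
73 az -173 q [ 0.46  0.11  1.96 -1.    0.28 -0.45]
  slide/row [ 0.72 -0.31  0.45] x 3
tcp [0.536 0.25  0.263] T 48.2 az 6.3 cup el 79 az 176 q [ 0.43  0.17  2.   -1.    0.28 -0.44]
tcp [0.542 0.227 0.204] T 42.7 az 2.2 cup el 83 az 149 q [ 0.39  0.26  2.01 -1.    0.28 -0.45]
tcp [0.554 0.207 0.143] T 37.4 az -2.6 cup el 84 az 95 q [ 0.35  0.38  1.99 -1.    0.28 -0.46]
  slide/row [ 0.55 -0.24  0.67] x 3
tcp [0.576 0.186 0.074] T 32.4 az -8.3 cup el 80 az 59 q [ 0.3   0.53  1.94 -1.    0.28 -0.47]
tcp [ 0.604  0.163 -0.005] T 28.0 az -15.1 cup el 76 az 45 q [ 0.26  0.7   1.85 -1.    0.28 -0.49]
tcp [ 0.635  0.136 -0.098] T 24.4 az -22.6 cup el 71 az 38 q [ 0.2   0.9   1.73 -1.    0.28 -0.52]
```

>>> {"op": "drive_tool", "data": {"series": [{"slide": [0.8, -0.38, -0.12], "roll": 0}, {"slide": [0.8, -0.38, -0.12], "roll": 0}, {"slide": [0.8, -0.38, -0.1], "roll": 0}, {"slide": [0.8, -0.38, -0.05], "roll": 0}, {"slide": [0.8, -0.38, 0], "roll": 0}, {"slide": [0.8, -0.38, 0], "roll": 0}]}}

```text
time: 64.28
tcp_pos: [0.4541, 0.2556, 0.3953]
orientation: [3.139, 1.067, -2.91]
force: [-0.1, -0.4, -0.6]
finger_gap: 0.0671
```

```bash
sed -i 's/for d in (.*/for d in ([.15,-.35,-1],[0.15,-.2,-1]):/' p5.py; python3 p5.py
```

```text
t 64.28 tcp [0.454 0.256 0.395] T 61.2 az 13.5 cup el 66 az -165 gap 0.0671 F [-0.1 -0.4 -0.6] q [ 0.51 -0.16  2.09 -0.99  0.28 -0.46]
dir [0.15, -0.35, -1]
  slide/row [ 0.71 -0.32  0.45] x 3
tcp [0.451 0.233 0.341] T 55.7 az 10.4 cup el 71 az -171 q [ 0.47 -0.11  2.15 -1.    0.28 -0.45]
tcp [0.453 0.213 0.29 ] T 50.3 az 7.0 cup el 77 az 180 q [ 0.43 -0.05  2.18 -1.    0.28 -0.45]
tcp [0.461 0.195 0.24 ] T 44.9 az 3.1 cup el 81 az 161 q [ 0.39  0.05  2.19 -1.    0.28 -0.45]
  slide/row [ 0.55 -0.24  0.67] x 3
tcp [0.479 0.18  0.19 ] T 39.7 az -1.4 cup el 84 az 118 q [ 0.35  0.17  2.16 -1.    0.28 -0.46]
tcp [0.509 0.165 0.133] T 34.6 az -6.7 cup el 82 az 72 q [ 0.3   0.32  2.1  -1.    0.28 -0.48]
tcp [0.548 0.149 0.065] T 30.1 az -12.9 cup el 78 az 51 q [ 0.26  0.5   2.01 -1.    0.28 -0.5 ]
  slide/row [ 0.33 -0.16  0.82] x 3
tcp [ 0.594  0.129 -0.019] T 26.2 az -19.9 cup el 73 az 41 q [ 0.21  0.71  1.88 -1.    0.28 -0.52]
tcp [ 0.64   0.103 -0.119] T 23.4 az -27.1 cup el 70 az 36 q [ 0.15  0.94  1.71 -1.    0.28 -0.56]
tcp [ 0.681  0.071 -0.233] T 21.8 az -33.2 cup el 67 az 34 q [ 
[... 334 characters left out ...]
az 166 q [ 0.44  0.13  2.12 -1.    0.28 -0.42]
  slide/row [ 0.54 -0.14  0.71] x 3
tcp [0.507 0.23  0.167] T 38.4 az 1.9 cup el 86 az 113 q [ 0.42  0.28  2.07 -1.    0.28 -0.41]
tcp [0.543 0.23  0.095] T 33.4 az -2.6 cup el 83 az 61 q [ 0.39  0.47  1.98 -1.    0.28 -0.41]
tcp [0.586 0.229 0.009] T 29.0 az -7.8 cup el 79 az 44 q [ 0.36  0.68  1.85 -1.    0.28 -0.42]
  slide/row [ 0.32 -0.07  0.84] x 3
tcp [ 0.63   0.224 -0.094] T 25.7 az -13.3 cup el 75 az 38 q [ 0.33  0.91  1.69 -1.    0.28 -0.43]
tcp [ 0.67   0.214 -0.212] T 23.6 az -18.3 cup el 72 az 35 q [ 0.3   1.16  1.49 -1.    0.28 -0.45]
tcp [ 0.701  0.196 -0.339] T 22.7 az -21.8 cup el 71 az 35 q [ 0.27  1.41  1.25 -1.    0.28 -0.47]
```

```bash
cat > p6.py <<'E'
from p1 import *
from now import now,show
show()
s,_=now(); q=s['qpos'].copy()
d=np.array([.15,-.35,-1]); d/=np.linalg.norm(d)
import sys
N=int(sys.argv[1]) if len(sys.argv)>1 else 3
for k in range(N): q=world(q,d*.045*3,3)
def trim(q):
    R=pose(q)[1]; rs=np.arange(-6,6,.05); b=max(rs,key=lambda r:(R@Rz(np.radians(8*r))@cup_t)[2])
    print('trim roll',round(b,2)); n=max(1,int(np.ceil(abs(b))))
    for k in range(n): q=step(q,[0,0,0],b/n)
    print(info(q)); return q
q=trim(q)
q=goto(q,[.50,.20,.20],3)
for t in ([.55,.2,.15],[.6,.195,.125],[.63,.193,.115],[.652,.191,.105],[.655,.191,.092]): q=goto(q,t,3)
q=trim(q)
E
for n in 2 3; do python3 p6.py $n; echo; done
```

```text
t 64.28 tcp [0.454 0.256 0.395] T 61.2 az 13.5 cup el 66 az -165 gap 0.0671 F [-0.1 -0.4 -0.6] q [ 0.51 -0.16  2.09 -0.99  0.28 -0.46]
  slide/row [ 0.71 -0.32  0.45] x 3
tcp [0.451 0.233 0.341] T 55.7 az 10.4 cup el 71 az -171 q [ 0.47 -0.11  2.15 -1.    0.28 -0.45]
  slide/row [ 0.66 -0.3   0.53] x 3
tcp [0.453 0.213 0.29 ] T 50.3 az 7.0 cup el 77 az 180 q [ 0.43 -0.05  2.18 -1.    0.28 -0.45]
trim roll 0.35
tcp [0.453 0.213 0.29 ] T 50.3 az 7.0 cup el 77 az -173 q [ 0.43 -0.05  2.18 -1.    0.28 -0.4 ]
  slide/row [ 0.27 -0.12  0.62] x 3
tcp [0.495 0.218 0.252] T 46.4 az 4.5 cup el 80 az 178 q [ 0.4   0.1   2.11 -1.    0.28 -0.4 ]
  slide/row [ 0.25 -0.13  0.73] x 3
tcp [0.553 0.222 0.2  ] T 42.5 az 1.2 cup el 84 az 157 q [ 0.37  0.28  2.   -1.    0.28 -0.41]
  slide/row [ 0.12 -0.17  0.58] x 3
tcp [0.606 0.214 0.154] T 40.1 az -2.2 cup el 85 az 127 q [ 0.33  0.43  1.89 -1.    0.28 -0.43]
  slide/row [ 0.06 -0.13  0.31] x 3
tcp [0.634 0.204 0.128] T 39.0 az -4.3 cup el 85 az 110 q [ 0.3   0.51  1.84 -1.    0.28 -0.45]
  slide/row [ 0.01 -0.07  0.2 ] x 3
tcp [0.654 0.197 0.111] T 38
[... 1148 characters left out ...]
z -0.2 cup el 86 az 160 q [ 0.36  0.31  2.   -1.    0.28 -0.36]
  slide/row [ 0.02 -0.13  0.49] x 3
tcp [0.604 0.209 0.145] T 39.3 az -2.9 cup el 86 az 128 q [ 0.33  0.44  1.9  -1.    0.28 -0.38]
  slide/row [-0.   -0.1   0.27] x 3
tcp [0.632 0.201 0.124] T 38.6 az -4.7 cup el 86 az 112 q [ 0.3   0.51  1.84 -1.    0.28 -0.4 ]
  slide/row [-0.02 -0.06  0.18] x 3
tcp [0.653 0.196 0.109] T 38.3 az -5.8 cup el 86 az 105 q [ 0.28  0.56  1.8  -1.    0.28 -0.41]
  slide/row [ 0.06 -0.02  0.1 ] x 3
tcp [0.658 0.194 0.098] T 37.7 az -6.3 cup el 86 az 96 q [ 0.28  0.58  1.78 -1.    0.28 -0.41]
trim roll 0.9
tcp [0.658 0.194 0.098] T 37.7 az -6.3 cup el 89 az 178 q [ 0.28  0.58  1.78 -1.    0.28 -0.28]
```

>>> {"op": "drive_tool", "data": {"series": [{"slide": [0.71, -0.32, 0.45], "roll": 0}, {"slide": [0.71, -0.32, 0.45], "roll": 0}, {"slide": [0.71, -0.32, 0.45], "roll": 0}, {"slide": [0.66, -0.3, 0.53], "roll": 0}, {"slide": [0.66, -0.3, 0.53], "roll": 0}, {"slide": [0.66, -0.3, 0.53], "roll": 0}, {"slide": [0.6, -0.27, 0.6], "roll": 0.2}, {"slide": [0.6, -0.27, 0.6], "roll": 0.25}, {"slide": [0.6, -0.27, 0.6], "roll": 0.25}, {"slide": [0, 0, 0], "roll": 0}]}}

```text
time: 65.53
tcp_pos: [0.4423, 0.1864, 0.2361]
orientation: [-3.127, 0.776, -3.071]
force: [0.5, 0.4, -0.1]
finger_gap: 0.0675
```

```bash
python3 p6.py 0; python3 -c "
from h import *
p,d,i=grab('side'); save(p,'s15.png')
p,d,i=grab('top'); save(p,'t15.png')"
```

```text
t 65.53 tcp [0.442 0.186 0.236] T 44.4 az 2.9 cup el 83 az -178 gap 0.0675 F [ 0.5  0.4 -0.1] q [ 0.39  0.01  2.23 -1.    0.28 -0.36]
trim roll -0.0
tcp [0.442 0.187 0.237] T 44.4 az 2.9 cup el 83 az -178 q [ 0.39  0.01  2.23 -1.    0.28 -0.36]
  slide/row [-0.11  0.07  0.45] x 3
tcp [0.5   0.206 0.219] T 43.1 az 2.0 cup el 84 az 177 q [ 0.38  0.16  2.11 -1.    0.28 -0.36]
  slide/row [ 0.07 -0.05  0.56] x 3
tcp [0.553 0.214 0.18 ] T 40.7 az -0.3 cup el 86 az 158 q [ 0.36  0.31  2.   -1.    0.28 -0.36]
  slide/row [ 0.01 -0.12  0.48] x 3
tcp [0.604 0.209 0.144] T 39.2 az -3.0 cup el 86 az 127 q [ 0.33  0.44  1.9  -1.    0.28 -0.38]
  slide/row [-0.01 -0.1   0.27] x 3
tcp [0.632 0.201 0.124] T 38.6 az -4.7 cup el 86 az 111 q [ 0.3   0.51  1.84 -1.    0.28 -0.4 ]
  slide/row [-0.02 -0.06  0.18] x 3
tcp [0.653 0.196 0.109] T 38.3 az -5.8 cup el 86 az 104 q [ 0.28  0.56  1.8  -1.    0.28 -0.41]
  slide/row [ 0.06 -0.02  0.1 ] x 3
tcp [0.658 0.194 0.098] T 37.7 az -6.3 cup el 86 az 95 q [ 0.28  0.58  1.78 -1.    0.28 -0.41]
trim roll 0.9
tcp [0.658 0.194 0.098] T 37.7 az -6.3 cup el 89 az 174 q [ 0.28  0.58  1.78 -1.    0.28 -0.29]
```

View pics/t15.png

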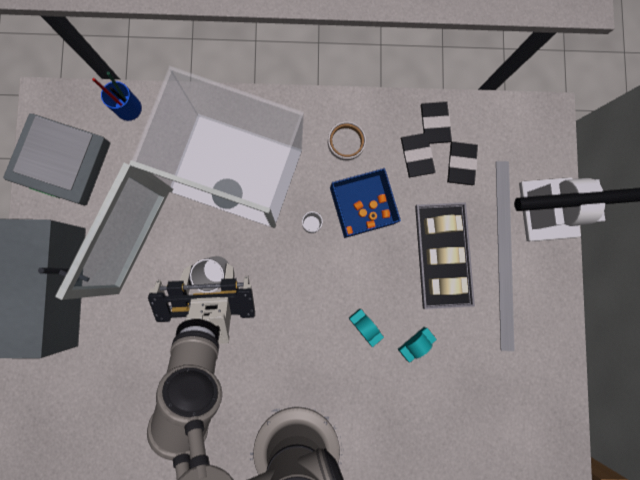

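View pics/s15.png

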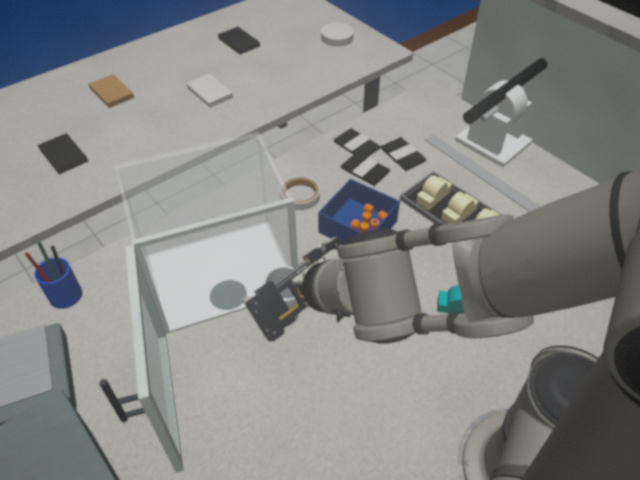

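>>> {"op": "drive_tool", "data": {"series": [{"slide": [-0.11, 0.07, 0.45], "roll": 0}, {"slide": [-0.11, 0.07, 0.45], "roll": 0}, {"slide": [-0.11, 0.07, 0.45], "roll": 0}, {"slide": [0.07, -0.05, 0.56], "roll": 0}, {"slide": [0.07, -0.05, 0.56], "roll": 0}, {"slide": [0.07, -0.05, 0.56], "roll": 0.2}, {"slide": [0, -0.12, 0.48], "roll": 0.2}, {"slide": [0, -0.12, 0.48], "roll": 0.2}, {"slide": [0, 0, 0], "roll": 0.1}]}}

```text
time: 66.75
tcp_pos: [0.5856, 0.2096, 0.156]
orientation: [3.128, 0.69, 3.081]
force: [-0.7, 0.2, -1.4]
finger_gap: 0.0675
```

```bash
cat > p7.py <<'E'
from p6 import *
print('#####')
show([.657,.192,.1]); q=s['qpos'].copy()
for t in ([.63,.193,.12],[.657,.192,.108],[.657,.192,.092]): q=goto(q,t,3)
q=trim(q)
E
python3 p7.py 0 | sed -n '/#####/,$p'; python3 -c "
from h import *
p,d,i=grab('wrist'); save(p,'w16.png')"
```

```text
#####
t 66.75 tcp [0.586 0.21  0.156] T 39.6 az -2.2 cup el 87 az -162 gap 0.0675 F [-0.7  0.2 -1.4] q [ 0.34  0.4   1.93 -1.    0.28 -0.28]
shares [-0.4  -0.29  1.78] max 1.8
  slide/row [-0.08 -0.1   0.39] x 3
tcp [0.632 0.203 0.129] T 39.0 az -4.3 cup el 88 az 175 q [ 0.3   0.5   1.84 -1.    0.28 -0.3 ]
  slide/row [-0.05 -0.06  0.22] x 3
tcp [0.658 0.197 0.112] T 38.6 az -5.5 cup el 88 az 156 q [ 0.28  0.56  1.79 -0.99  0.28 -0.33]
  slide/row [ 0.09 -0.03  0.1 ] x 3
tcp [0.661 0.196 0.099] T 37.9 az -6.1 cup el 89 az 131 q [ 0.28  0.58  1.78 -1.    0.28 -0.31]
trim roll 0.2
tcp [0.661 0.196 0.099] T 37.9 az -6.1 cup el 89 az 180 q [ 0.28  0.58  1.78 -1.    0.28 -0.29]
```

View pics/w16.png

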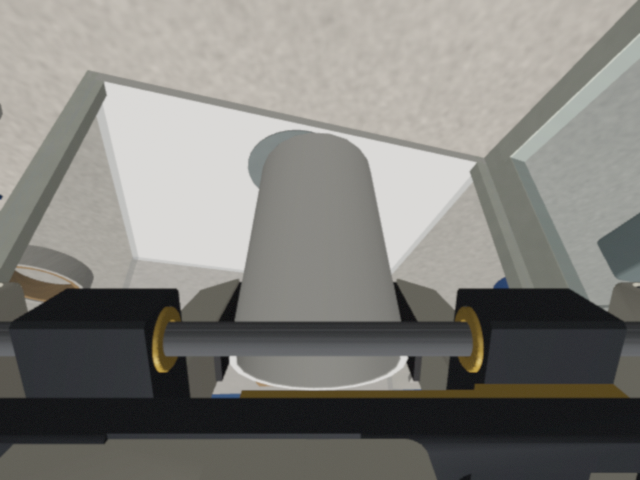

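>>> {"op": "drive_tool", "data": {"series": [{"slide": [-0.08, -0.1, 0.39], "roll": 0}, {"slide": [-0.08, -0.1, 0.39], "roll": 0}, {"slide": [-0.08, -0.1, 0.39], "roll": 0}, {"slide": [-0.05, -0.07, 0.22], "roll": 0}, {"slide": [-0.05, -0.07, 0.22], "roll": 0}, {"slide": [-0.05, -0.07, 0.22], "roll": 0}, {"slide": [0, 0, 0], "roll": 0}]}}

```text
time: 67.68
tcp_pos: [0.6588, 0.1942, 0.1105]
orientation: [-3.114, 0.674, 3.082]
force: [-0.2, 0.1, -0.9]
finger_gap: 0.067
```

```bash
python3 now.py .657 .192 .089; python3 -c "
from h import *
p,d,i=grab('top'); save(p,'t17.png')"
```

```text
t 67.67 tcp [0.659 0.194 0.11 ] T 38.7 az -5.9 cup el 88 az 149 gap 0.0670 F [-0.2  0.1 -0.9] q [ 0.28  0.56  1.79 -1.    0.28 -0.32]
shares [ 0.29 -0.04  0.32] max 0.3
```

View pics/t17.png

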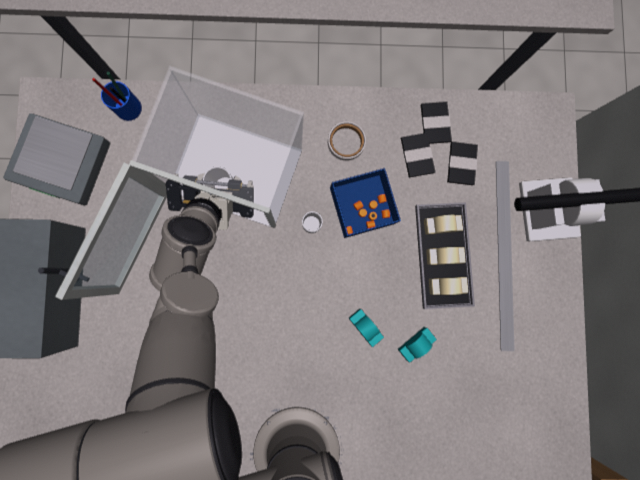

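>>> {"op": "drive_tool", "data": {"series": [{"slide": [0.13, -0.02, 0.15], "roll": 0.1}, {"slide": [0.13, -0.02, 0.15], "roll": 0.1}, {"slide": [0.06, 0, 0.07], "roll": 0}, {"slide": [0, 0, 0], "roll": 0}]}}

```text
time: 68.22
tcp_pos: [0.6617, 0.1955, 0.0943]
orientation: [-3.131, 0.657, 3.046]
force: [-0.4, -0.3, -0.3]
finger_gap: 0.0673
```

```bash
python3 now.py .657 .192 .0865
```

```text
t 68.22 tcp [0.662 0.195 0.094] T 37.7 az -6.4 cup el 89 az 169 gap 0.0673 F [-0.4 -0.3 -0.3] q [ 0.28  0.59  1.77 -1.    0.28 -0.29]
shares [ 0.16 -0.08  0.07] max 0.2
```

>>> {"op": "drive_tool", "data": {"series": [{"slide": [0.09, -0.03, 0.09], "roll": 0}, {"slide": [0.05, -0.02, 0.05], "roll": 0}, {"slide": [0, 0, 0], "roll": 0}]}}

```text
time: 68.6
tcp_pos: [0.6622, 0.1946, 0.0883]
orientation: [-3.129, 0.65, 3.046]
force: [0.7, 0.6, -0.4]
finger_gap: 0.0673
```

```bash
python3 now.py .657 .192 .0865
```

```text
t 68.60 tcp [0.662 0.195 0.088] T 37.3 az -6.7 cup el 90 az 139 gap 0.0673 F [ 0.7  0.6 -0.4] q [ 0.28  0.6   1.77 -1.    0.28 -0.29]
shares [ 0.1  -0.06 -0.03] max 0.1
```

>>> {"op": "drive_tool", "data": {"series": [{"slide": [0.03, 0, 0.03], "roll": 0}, {"slide": [0.02, 0, 0.02], "roll": 0}, {"slide": [0, 0, 0], "roll": 0}]}}

```text
time: 68.97
tcp_pos: [0.6626, 0.195, 0.0862]
orientation: [-3.128, 0.648, 3.046]
force: [-0.2, -0.2, -1.0]
finger_gap: 0.0673
```

```bash
python3 now.py .657 .192 .0865
```

```text
t 68.97 tcp [0.663 0.195 0.086] T 37.2 az -6.7 cup el 90 az 121 gap 0.0673 F [-0.2 -0.2 -1. ] q [ 0.28  0.61  1.77 -1.    0.28 -0.29]
shares [ 0.08 -0.07 -0.07] max 0.1
```

>>> {"op": "drive_tool", "data": {"series": [{"slide": [0.03, 0, 0.03], "roll": 0}, {"slide": [0, 0, 0], "roll": 0}]}}

```text
time: 69.22
tcp_pos: [0.6635, 0.195, 0.086]
orientation: [-3.128, 0.649, 3.045]
force: [-0.0, -1.4, 5.3]
finger_gap: 0.0672
```

>>> {"op": "drive_tool", "data": {"series": [{"slide": [0, 0, 0], "roll": 0}, {"slide": [0, 0, 0], "roll": 0}, {"slide": [0, 0, 0], "roll": 0}, {"slide": [0, 0, 0], "roll": 0}, {"slide": [0, 0, 0], "roll": 0}], "fingers": 1}}

```text
time: 69.85
tcp_pos: [0.6625, 0.1953, 0.0846]
orientation: [-3.128, 0.646, 3.046]
force: [-0.6, -0.1, -0.8]
finger_gap: 0.092
```

```bash
python3 now.py .6 .21 .16;python3 -c "
from h import *
p,d,i=grab('wrist'); save(p,'w18.png')"
```

```text
t 69.85 tcp [0.663 0.195 0.085] T 37.0 az -6.8 cup el 90 az 95 gap 0.0920 F [-0.6 -0.1 -0.8] q [ 0.28  0.61  1.77 -1.    0.28 -0.29]
shares [ 0.11  0.15 -1.97] max 2.0
```

View pics/w18.png

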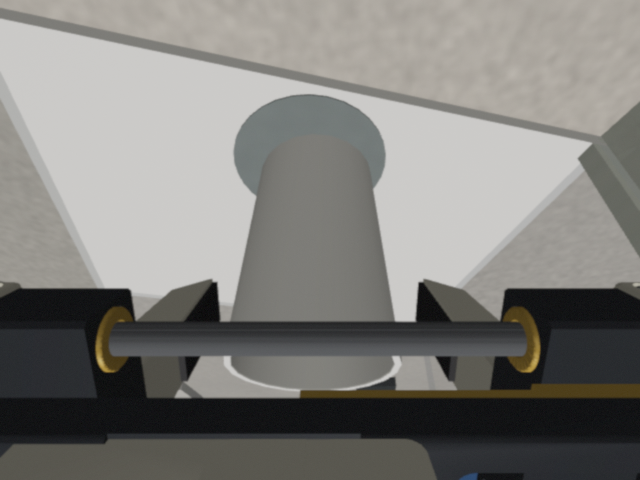

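>>> {"op": "drive_tool", "data": {"series": [{"slide": [0, 0, -0.4], "roll": 0}, {"slide": [0, 0, -0.6], "roll": 0}, {"slide": [0, 0, -0.6], "roll": 0}, {"slide": [0, 0, -0.6], "roll": 0}, {"slide": [0, 0, -0.6], "roll": 0}, {"slide": [0, 0, -0.6], "roll": 0}, {"slide": [0, 0, -0.6], "roll": 0}, {"slide": [0, 0, -0.6], "roll": 0}, {"slide": [0, 0, 0], "roll": 0}]}}

```text
time: 71.03
tcp_pos: [0.5249, 0.2122, 0.2705]
orientation: [-3.131, 0.65, 3.045]
force: [-0.2, 0.2, -0.5]
finger_gap: 0.092
```

```bash
python3 now.py;python3 -c "
from h import *
p,d,i=grab('wrist'); save(p,'w19.png')
p,d,i=grab('side'); save(p,'s19.png')"
```

```text
t 71.03 tcp [0.525 0.212 0.27 ] T 37.3 az -6.6 cup el 90 az 153 gap 0.0920 F [-0.2  0.2 -0.5] q [ 0.42  0.16  1.85 -0.56  0.62 -0.68]
```

View pics/w19.png

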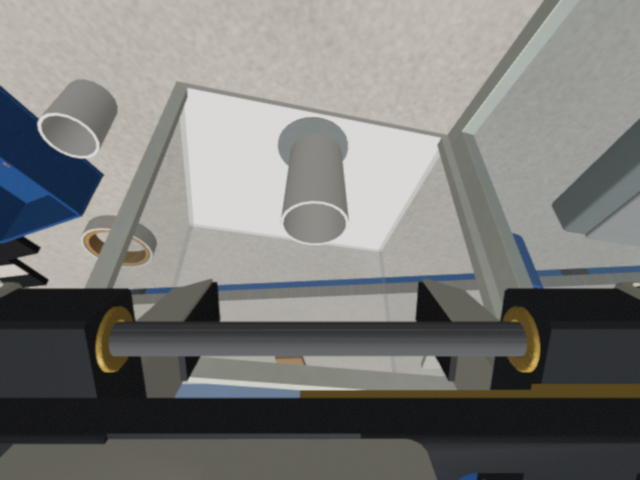

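View pics/s19.png

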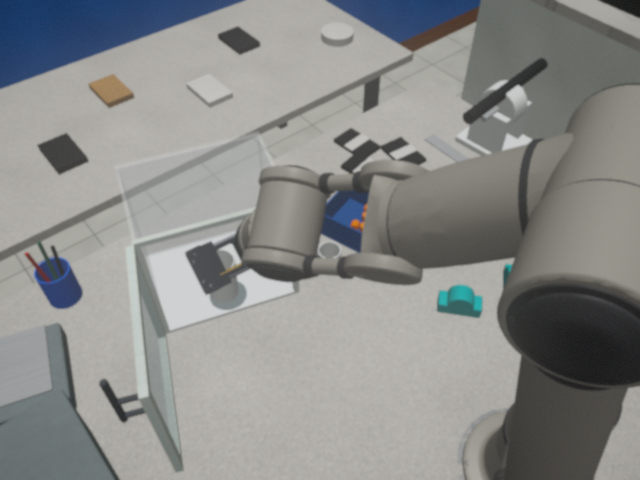

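```bash
python3 - <<'E'
from h import *
p,d,i=grab('top'); P=pts(d,i); save(p,'t20.png')
a=p[255:300,20:110]; save(cv2.resize(a,None,fx=8,fy=8,interpolation=cv2.INTER_CUBIC),'c20.png')
for px in [(40,270),(42,270),(45,270),(70,295),(77,280)]: print(px,P[px[1],px[0]].round(3),ray(*px,i,.291).round(3))
H=np.array([.640,.346]);h0=np.array([.512,.119])
for th in (90,93,95,97):
    c,s=np.cos(-np.radians(th)),np.sin(-np.radians(th)); b=H+np.array([[c,-s],[s,c]])@(h0-H); print(th,b.round(3),proj([*b,.291],i))
E
python3 -c "
from h import *
p,d,i=grab('wrist'); print('cup',ray(315,222,i,.113))"
```

```text
(40, 270) [0.437 0.495 0.294] [0.437 0.496 0.291]
(42, 270) [0.437 0.494 0.288] [0.437 0.493 0.291]
(45, 270) [0.437 0.491 0.283] [0.437 0.487 0.291]
(70, 295) [0.388 0.457 0.251] [0.39  0.437 0.291]
(77, 280) [0.418 0.444 0.253] [0.419 0.426 0.291]
90 [0.413 0.474] (np.float64(51.12707175761085), np.float64(282.78787996029376))
93 [0.42  0.486] (np.float64(45.12692078660035), np.float64(279.0047871842508))
95 [0.425 0.493] (np.float64(41.25455284049866), np.float64(276.3083871857722))
97 [0.43  0.501] (np.float64(37.49028833733411), np.float64(273.4768029510676))
cup [0.64568272 0.19504141 0.113     ]
```

View pics/c20.png

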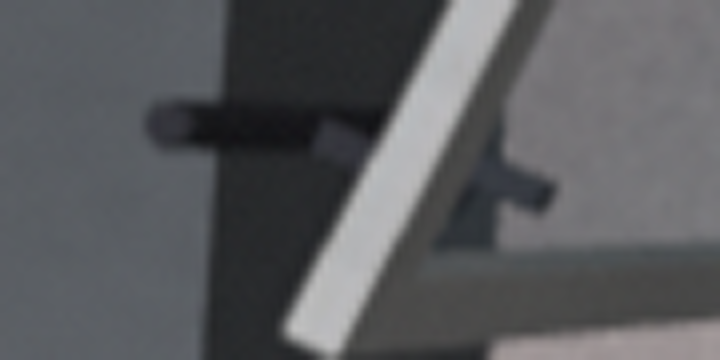

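```bash
cat > p8.py <<'E'
from p1 import *
from now import now,show
def yl(q): R=pose(q)[1]; return 'y_z %.3f'%R[2,1]
if __name__=='__main__':
    show(); s,_=now(); q=s['qpos'].copy()
    q=goto(q,[.46,.25,.40],4); print(yl(q))
    for t in ([.43,.35,.42],[.42,.45,.42],[.43,.493,.36],[.4425,.493,.30],[.4425,.493,.263]): q=goto(q,t,4); print(yl(q), 'z_t',pose(q)[1][:,2].round(2))
E
python3 p8.py
```

```text
t 71.22 tcp [0.525 0.211 0.267] T 37.0 az -6.9 cup el 90 az 77 gap 0.0916 F [-0.   0.2 -0. ] q [ 0.42  0.17  1.86 -0.56  0.62 -0.68]
  slide/row [-0.13  0.15 -0.73] x 4
tcp [0.46 0.25 0.4 ] T 37.0 az -6.9 cup el 90 az 77 q [ 0.58  0.01  1.65 -0.48  1.01 -0.73]
y_z -0.012
  slide/row [ 0.1   0.48 -0.21] x 4
tcp [0.43 0.35 0.42] T 37.0 az -6.9 cup el 90 az 77 q [ 0.81  0.12  1.48 -0.55  1.18 -0.54]
y_z -0.012 z_t [ 0.6  -0.07 -0.8 ]
  slide/row [ 0.08  0.49 -0.07] x 4
tcp [0.42 0.45 0.42] T 37.0 az -6.9 cup el 90 az 77 q [ 0.96  0.28  1.28 -0.58  1.29 -0.43]
y_z -0.012 z_t [ 0.6  -0.07 -0.8 ]
  slide/row [0.16 0.22 0.25] x 4
tcp [0.43  0.493 0.36 ] T 37.0 az -6.9 cup el 90 az 77 q [ 0.99  0.39  1.28 -0.61  1.22 -0.34]
y_z -0.012 z_t [ 0.6  -0.07 -0.8 ]
  slide/row [0.13 0.01 0.28] x 4
tcp [0.443 0.493 0.3  ] T 37.0 az -6.9 cup el 90 az 77 q [ 0.97  0.43  1.38 -0.64  1.09 -0.26]
y_z -0.012 z_t [ 0.6  -0.07 -0.8 ]
  slide/row [0.11 0.   0.15] x 4
tcp [0.443 0.493 0.263] T 37.0 az -6.9 cup el 90 az 77 q [ 0.97  0.46  1.43 -0.67  1.02 -0.2 ]
y_z -0.012 z_t [ 0.6  -0.07 -0.8 ]
```

>>> {"op": "drive_tool", "data": {"series": [{"slide": [-0.13, 0.15, -0.73], "roll": 0}, {"slide": [-0.13, 0.15, -0.73], "roll": 0}, {"slide": [-0.13, 0.15, -0.73], "roll": 0}, {"slide": [-0.13, 0.15, -0.73], "roll": 0}, {"slide": [0.1, 0.65, -0.21], "roll": 0}, {"slide": [0.1, 0.65, -0.21], "roll": 0}, {"slide": [0.1, 0.65, -0.2], "roll": 0}, {"slide": [0.08, 0.65, -0.07], "roll": 0}, {"slide": [0.08, 0.65, -0.07], "roll": 0}, {"slide": [0.08, 0.65, -0.07], "roll": 0}], "fingers": 0.4}}

```text
time: 72.47
tcp_pos: [0.4357, 0.4499, 0.4132]
orientation: [-3.125, 0.646, 3.047]
force: [-0.1, -0.7, -0.0]
finger_gap: 0.0366
```

```bash
python3 now.py .43 .493 .36
```

```text
t 72.47 tcp [0.436 0.45  0.413] T 37.0 az -7.0 cup el 90 az 84 gap 0.0366 F [-0.1 -0.7 -0. ] q [ 0.94  0.3   1.27 -0.58  1.27 -0.44]
shares [0.8  0.86 0.72] max 0.9
```

>>> {"op": "drive_tool", "data": {"series": [{"slide": [0.4, 0.43, 0.36], "roll": 0}, {"slide": [0.4, 0.43, 0.36], "roll": 0}, {"slide": [0.2, 0, 0.3], "roll": 0}, {"slide": [0, 0, 0], "roll": 0}]}}

```text
time: 72.97
tcp_pos: [0.4307, 0.4907, 0.3411]
orientation: [-3.123, 0.645, 3.048]
force: [0.3, -0.4, -0.2]
finger_gap: 0.0368
```

```bash
python3 now.py .4425 .493 .263; python3 -c "
from h import *
p,d,i=grab('wrist'); save(p,'w21.png'); np.savez('w21.npz',d=d,K=i['mtx'],T=i['camera_from_world'])"
```

```text
t 72.97 tcp [0.431 0.491 0.341] T 37.0 az -7.1 cup el 90 az 77 gap 0.0368 F [ 0.3 -0.4 -0.2] q [ 0.99  0.4   1.32 -0.62  1.18 -0.31]
shares [0.75 0.09 1.38] max 1.4
```

View pics/w21.png

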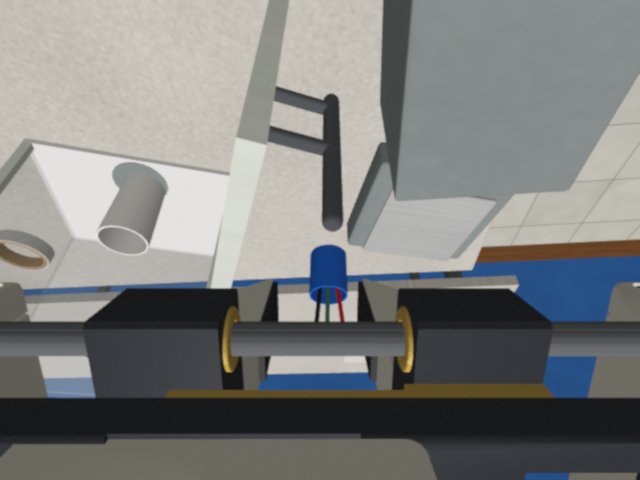

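```bash
python3 -c "
from h import *
z=np.load('w21.npz'); i={'mtx':z['K'],'camera_from_world':z['T']}; print(ray(334,220,i,.291)); P=pts(z['d'],i); print(P[221,334])"; python3 now.py .443 .497 .263
```

```text
[0.42875709 0.49925091 0.291     ]
[0.43228824 0.49903448 0.28865967]
t 73.03 tcp [0.431 0.491 0.343] T 37.0 az -6.9 cup el 90 az 92 gap 0.0369 F [0.5 0.3 0.3] q [ 0.99  0.39  1.32 -0.62  1.18 -0.31]
shares [0.78 0.17 1.41] max 1.4
```

>>> {"op": "drive_tool", "data": {"series": [{"slide": [0, 0.17, 0], "roll": 0}, {"slide": [0.28, 0, 0.45], "roll": 0}, {"slide": [0.28, 0, 0.45], "roll": 0}, {"slide": [0.28, 0, 0.44], "roll": 0}, {"slide": [0, 0, 0], "roll": 0}]}}

```text
time: 73.65
tcp_pos: [0.4382, 0.4982, 0.2638]
orientation: [-3.125, 0.646, 3.047]
force: [-0.5, -0.5, 0.1]
finger_gap: 0.0367
```

>>> {"op": "drive_tool", "data": {"series": [{"slide": [0, 0, 0], "roll": 0}, {"slide": [0, 0, 0], "roll": 0}, {"slide": [0, 0, 0], "roll": 0}, {"slide": [0, 0, 0], "roll": 0}, {"slide": [0, 0, 0], "roll": 0}], "fingers": 0, "newtons": 25}}

```text
time: 74.28
tcp_pos: [0.4385, 0.499, 0.2659]
orientation: [-3.13, 0.648, 3.045]
force: [-0.0, -0.2, 4.6]
finger_gap: 0.0116
```

```bash
cat > p9.py <<'E'
from p1 import *
from now import now,show
show(); s,_=now(); q=s['qpos'].copy(); x0=s['tcp_pos']
H=np.array([.640,.346]); b=np.array([.431,.499]); off=x0[:2]-b
tot=98.0; n=28
def bar(th): c,s=np.cos(np.radians(th)),np.sin(np.radians(th)); return H+np.array([[c,-s],[s,c]])@(b-H)
print('closed',bar(tot))
for k in range(1,n+1):
    t=np.append(bar(tot*k/n)+off,x0[2]); x,R=pose(q); sl=R.T@(t-x)/.05; q=step(q,sl,0)
    print(k,sl.round(2),info(q).split('cup')[0],q.round(2)[[3,4]])
E
python3 p9.py
```

```text
t 74.28 tcp [0.438 0.499 0.266] T 37.1 az -6.6 cup el 90 az 132 gap 0.0116 F [-0.  -0.2  4.6] q [ 0.99  0.47  1.42 -0.68  1.04 -0.2 ]
closed [0.51757616 0.11774049]
1 [ 0.12 -0.29 -0.06] tcp [0.43  0.486 0.266] T 37.1 az -6.6  [-0.68  1.02]
2 [ 0.11 -0.29 -0.08] tcp [0.421 0.472 0.266] T 37.1 az -6.6  [-0.69  1.01]
3 [ 0.09 -0.29 -0.07] tcp [0.414 0.458 0.266] T 37.1 az -6.6  [-0.7   0.99]
4 [ 0.08 -0.3  -0.06] tcp [0.408 0.444 0.266] T 37.1 az -6.6  [-0.7   0.98]
5 [ 0.06 -0.31 -0.05] tcp [0.402 0.429 0.266] T 37.1 az -6.6  [-0.71  0.96]
6 [ 0.05 -0.31 -0.03] tcp [0.398 0.414 0.266] T 37.1 az -6.6  [-0.71  0.95]
7 [ 0.03 -0.31 -0.02] tcp [0.394 0.399 0.266] T 37.1 az -6.6  [-0.72  0.93]
8 [ 0.02 -0.32 -0.01] tcp [0.391 0.383 0.266] T 37.1 az -6.6  [-0.72  0.91]
9 [ 0.   -0.32  0.  ] tcp [0.389 0.367 0.266] T 37.1 az -6.6  [-0.72  0.9 ]
10 [-0.01 -0.32  0.01] tcp [0.389 0.351 0.266] T 37.1 az -6.6  [-0.73  0.88]
11 [-0.03 -0.31  0.02] tcp [0.389 0.336 0.266] T 37.1 az -6.6  [-0.73  0.86]
12 [-0.04 -0.31  0.04] tcp [0.39  0.32  0.266] T 37.1 az -6.6  [-0.73  0.84]
13 [-0.06 -0.31  0.0
[... 511 characters left out ...]
  0.66]
20 [-0.15 -0.25  0.12] tcp [0.432 0.202 0.266] T 37.1 az -6.6  [-0.63  0.63]
21 [-0.17 -0.24  0.13] tcp [0.441 0.189 0.266] T 37.1 az -6.6  [-0.61  0.61]
22 [-0.18 -0.22  0.14] tcp [0.451 0.177 0.266] T 37.1 az -6.6  [-0.58  0.59]
23 [-0.19 -0.21  0.14] tcp [0.462 0.165 0.266] T 37.1 az -6.6  [-0.54  0.56]
24 [-0.2  -0.19  0.15] tcp [0.473 0.154 0.266] T 37.1 az -6.6  [-0.51  0.55]
25 [-0.21 -0.18  0.16] tcp [0.485 0.144 0.266] T 37.1 az -6.6  [-0.48  0.53]
26 [-0.22 -0.16  0.16] tcp [0.498 0.134 0.266] T 37.1 az -6.6  [-0.44  0.52]
27 [-0.22 -0.15  0.17] tcp [0.511 0.126 0.266] T 37.1 az -6.6  [-0.41  0.5 ]
28 [-0.23 -0.13  0.18] tcp [0.525 0.118 0.266] T 37.1 az -6.6  [-0.38  0.5 ]
```

Bar gripped (11.6 mm). I'll follow the arc to close the door.

>>> {"op": "drive_tool", "data": {"series": [{"slide": [0.12, -0.29, -0.07], "roll": 0}, {"slide": [0.11, -0.29, -0.08], "roll": 0}, {"slide": [0.09, -0.29, -0.07], "roll": 0}, {"slide": [0.08, -0.3, -0.06], "roll": 0}, {"slide": [0.06, -0.31, -0.05], "roll": 0}, {"slide": [0.05, -0.31, -0.03], "roll": 0}, {"slide": [0.03, -0.31, -0.02], "roll": 0}, {"slide": [0.02, -0.32, -0.01], "roll": 0}, {"slide": [0, -0.32, 0], "roll": 0}, {"slide": [-0.01, -0.32, 0.01], "roll": 0}]}}

```text
time: 75.53
tcp_pos: [0.3894, 0.3496, 0.2656]
orientation: [-3.13, 0.648, 3.046]
force: [1.5, 0.6, 5.2]
finger_gap: 0.0113
```

>>> {"op": "drive_tool", "data": {"series": [{"slide": [-0.03, -0.31, 0.02], "roll": 0}, {"slide": [-0.04, -0.31, 0.04], "roll": 0}, {"slide": [-0.06, -0.31, 0.05], "roll": 0}, {"slide": [-0.07, -0.3, 0.06], "roll": 0}, {"slide": [-0.09, -0.3, 0.07], "roll": 0}, {"slide": [-0.1, -0.29, 0.08], "roll": 0}, {"slide": [-0.11, -0.28, 0.09], "roll": 0}, {"slide": [-0.13, -0.27, 0.1], "roll": 0}, {"slide": [-0.14, -0.26, 0.11], "roll": 0}, {"slide": [-0.15, -0.25, 0.12], "roll": 0}]}}

```text
time: 76.78
tcp_pos: [0.4333, 0.2001, 0.2652]
orientation: [-3.13, 0.648, 3.045]
force: [1.0, 2.8, 3.2]
finger_gap: 0.0113
```

```bash
python3 now.py; python3 -c "
from h import *
p,d,i=grab('top'); save(p,'t22.png')"
```

```text
t 76.78 tcp [0.433 0.2   0.265] T 37.1 az -6.6 cup el 90 az 127 gap 0.0113 F [1.  2.8 3.2] q [ 0.5   0.02  2.04 -0.63  0.63 -0.54]
```

View pics/t22.png

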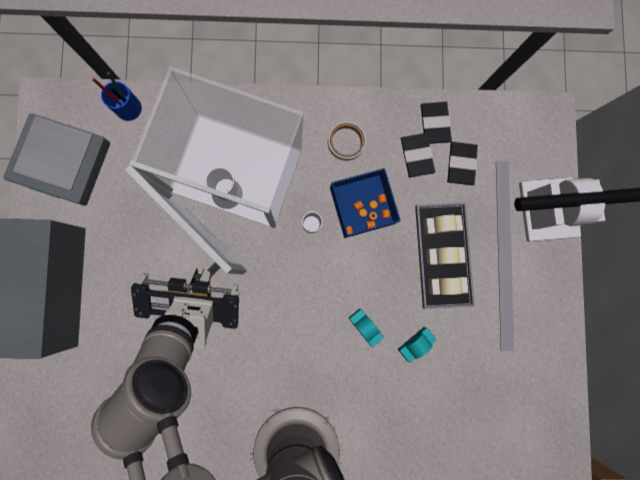

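>>> {"op": "drive_tool", "data": {"series": [{"slide": [-0.17, -0.24, 0.13], "roll": 0}, {"slide": [-0.18, -0.22, 0.14], "roll": 0}, {"slide": [-0.19, -0.21, 0.14], "roll": 0}, {"slide": [-0.2, -0.19, 0.15], "roll": 0}, {"slide": [-0.21, -0.18, 0.16], "roll": 0}, {"slide": [-0.22, -0.16, 0.16], "roll": 0}, {"slide": [-0.16, -0.11, 0.12], "roll": 0}, {"slide": [0, 0, 0], "roll": 0}]}}

```text
time: 77.82
tcp_pos: [0.5085, 0.1259, 0.2651]
orientation: [-3.128, 0.645, 3.044]
force: [-2.6, -2.0, 4.5]
finger_gap: 0.0115
```

```bash
python3 now.py; cat > door.py <<'E'
from h import *
def door():
    p,d,i=grab('top'); P=pts(d,i)
    m=(P[...,2]>.268)&(P[...,2]<.288)&(d>0)
    return p,P,m
E
python3 -c "
from h import *
p,d,i=grab('top'); save(p[120:260,100:320].repeat(3,0).repeat(3,1),'t23.png')"
```

```text
t 77.83 tcp [0.508 0.126 0.265] T 37.0 az -6.9 cup el 90 az 80 gap 0.0115 F [-2.6 -2.   4.5] q [ 0.21  0.06  1.99 -0.41  0.51 -0.95]
```

View pics/t23.png

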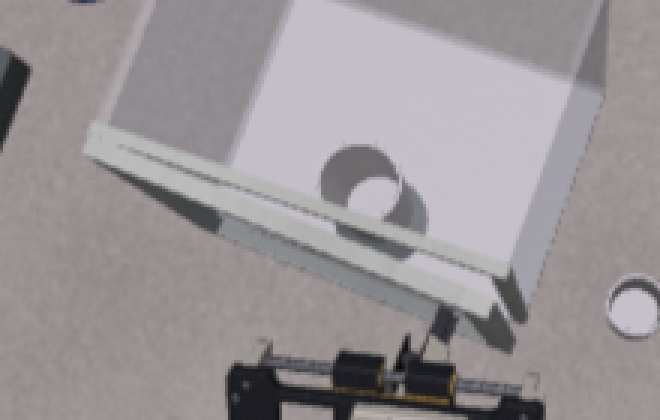

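>>> {"op": "drive_tool", "data": {"series": [{"slide": [-0.1, -0.07, 0.08], "roll": 0}, {"slide": [-0.08, -0.06, 0.06], "roll": 0}, {"slide": [0, 0, 0], "roll": 0}]}}

```text
time: 78.25
tcp_pos: [0.5191, 0.1192, 0.2651]
orientation: [-3.128, 0.646, 3.045]
force: [-0.7, -0.9, 2.9]
finger_gap: 0.0114
```

```bash
python3 now.py
```

```text
t 78.25 tcp [0.519 0.119 0.265] T 37.0 az -6.8 cup el 90 az 87 gap 0.0114 F [-0.7 -0.9  2.9] q [ 0.19  0.08  1.97 -0.39  0.5  -1.  ]
```

>>> {"op": "drive_tool", "data": {"series": [{"slide": [-0.06, -0.03, 0.05], "roll": 0}, {"slide": [-0.04, -0.02, 0.03], "roll": 0}, {"slide": [0, 0, 0], "roll": 0}]}}

```text
time: 78.62
tcp_pos: [0.5232, 0.1178, 0.2647]
orientation: [-3.131, 0.644, 3.045]
force: [-19.5, 11.4, 12.5]
finger_gap: 0.0117
```

```bash
python3 now.py; python3 -c "
from h import *
p,d,i=grab('top'); save(p[120:260,100:320].repeat(3,0).repeat(3,1),'t24.png')"
```

```text
t 78.62 tcp [0.523 0.118 0.265] T 36.9 az -6.5 cup el 90 az 33 gap 0.0117 F [-19.5  11.4  12.5] q [ 0.18  0.08  1.96 -0.37  0.5  -1.02]
```

View pics/t24.png

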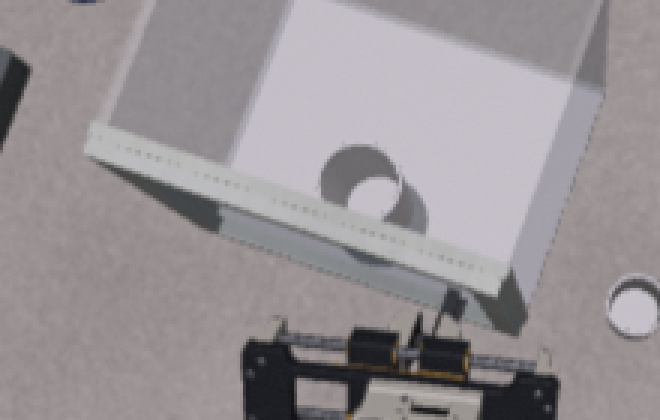

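Force reached 23 N and the top view shows no gap, so the door is shut. Releasing and backing off.

>>> {"op": "drive_tool", "data": {"series": [{"slide": [0, 0, 0], "roll": 0}, {"slide": [0, 0, 0], "roll": 0}, {"slide": [0, 0, 0], "roll": 0}, {"slide": [0, 0, -0.3], "roll": 0}, {"slide": [0, 0, -0.6], "roll": 0}, {"slide": [0, 0, -0.8], "roll": 0}, {"slide": [0, 0, -0.8], "roll": 0}, {"slide": [0, 0, -0.8], "roll": 0}, {"slide": [0, 0, 0], "roll": 0}, {"slide": [0, 0, 0], "roll": 0}], "fingers": 0.4}}

```text
time: 79.92
tcp_pos: [0.4265, 0.1276, 0.3965]
orientation: [-3.128, 0.646, 3.046]
force: [-0.5, 0.4, -0.4]
finger_gap: 0.0365
```

```bash
python3 now.py; python3 -c "
from h import *
p,d,i=grab('top'); save(p,'t25.png'); np.savez('top25.npz',p=p,d=d,K=i['mtx'],T=i['camera_from_world'])
p,d,i=grab('side'); save(p,'s25.png')"; sed -i 's/top0/top25/' cab.py; python3 cab.py | head -6; python3 - <<'E'
from cores import meas
meas('top25.npz',((.572,-.372),(.491,-.376),(.415,-.380)),.06)
E
```

```text
t 79.92 tcp [0.426 0.128 0.397] T 37.0 az -6.8 cup el 90 az 90 gap 0.0365 F [-0.5  0.4 -0.4] q [ 0.28 -0.2   1.85 -0.3   0.91 -1.07]
roof+door ((701.1700439453125, 173.33616638183594), (293.5222473144531, 234.24330139160156), 71.73953247070312)
[[544.   70.7]
 [766.4  -2.7]
 [858.4 276. ]
 [635.9 349.4]]
(244, 236) [0.5084 0.111  0.291 ]
(0.572, -0.372) n 592 all [ 573. -372.] [ 72. 103.] 31.5 hump [ 572. -370.] [40. 52.] 6.5 zmax 0.064
(0.491, -0.376) n 606 all [ 471. -377.] [78. 94.] 2.3 hump [ 471. -376.] [79. 52.] 3.9 zmax 0.065
(0.415, -0.38) n 618 all [ 424. -375.] [98. 96.] 31.9 hump [ 435. -380.] [79. 52.] 0.8 zmax 0.065
```

View pics/t25.png

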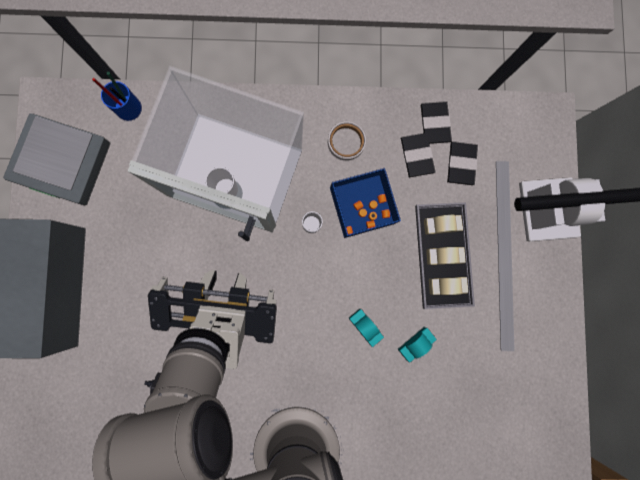

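View pics/s25.png

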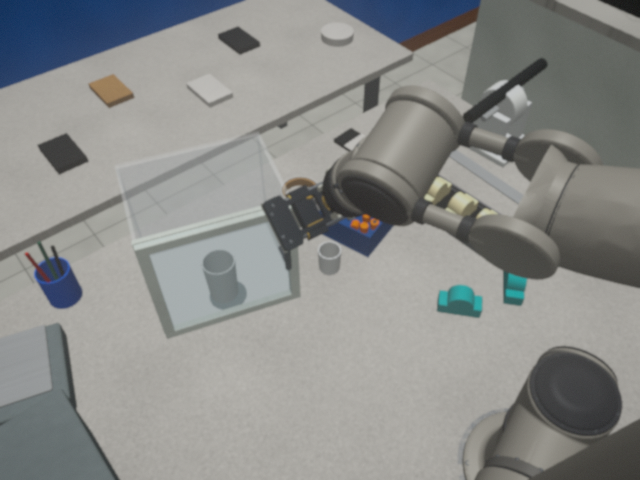

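```bash
python3 -c "
from station import manip
print(manip.sign_off())"
```

```text
the job is handed in; nothing more can be done
None
```

I handed the job in at about 80 s of the 192 s allowed, with every part of the task done as far as the cameras can show; no verdict came back.

- **Cores:** I set all three yellow cores flat in the grey tray, gripping at 8 N a finger, and left the turquoise look-alikes alone. My last automatic fit of the core outlines was unreliable because neighbouring cores merged. That check rests on the pictures, which show all three lying flat inside the rim. I saw no sign of a core being knocked.
- **Cup and inserts:** I opened the door by its handle to about 1.65 rad, took out the cup and poured it over the blue bin at about 19° below horizontal. The last count showed eight inserts in the bin, the most there can be. The cup is back upright on the cabinet base, at the same spot where it started.
- **Tilting:** The drive cannot tilt the tool directly. I got the tilt by pushing against the arm's reach and joint limits, then rolling about the tilted tool axis.
- **Door:** I shut it until it pressed against its stop at about 23 N. The measured depth of cabinet plus door is 234.2 mm, against 234.4 mm at the start, so it is closed.
- **Bystanders and arm:** The tape roll and beaker look unmoved in the pictures. The gripper was clear of everything, about 0.1 m from the handle.

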